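# Make up a pinned pad of chess-piece blanks in the sawing jig

## Robot

A 7-joint arm with a two-finger parallel gripper is mounted at the origin on the work surface. World frame = base frame: x ahead of the robot, y to its left, z up, the work surface at z = 0. Lengths are in m, angles in degrees, forces in N, time in s.
With the tool pointing down it reaches from about 0.425 to 0.875 m from the base axis. Payload 4.7 kg.
Tool frame: the origin (TCP) lies on the front face of the gripper's body, between the roots of the fingers; the fingertips stand 70 mm ahead of it and the grasp point (between the pads) lies 51 mm ahead of it; z points along the fingers, y is the direction in which the jaws open and shut (so a half turn about z gives the same grasp; the last joint's range is limited). The gripper opens to 87 mm and grips with 3 to 60 N. Pads are 19 mm wide; open, the fingers measure 117 mm over their backs; the gripper's body (75 mm by 190 mm) begins 51 mm behind the grasp point.
Start: joints at [-74.02, 18.392, -4.016, 83.108, 1.295, 78.541, -3.26], TCP at [0.17, 0.627, 0.292] pointing down, gripper open.
Joint ranges: [-163.93, 163.93], [-17.29, 119.83], [-79.2, 71.16], [3.27, 140.29], [-89.18, 269.18], [5.43, 117.66], [-154.24, 154.24]. Speed limits (degrees/s): [147.25, 147.25, 180, 180, 180, 180, 180].

## Interface

Orientations are given as [roll, pitch, yaw] about the fixed x, y, z axes, in that order (R = Rz(yaw) Ry(pitch) Rx(roll)).
In Python, from cell import env gives the robot as it stands.
- The arm moves only by the tool drive_tool, never from a script. Its argument "commands" is a list of rows, each a list of 7 numbers: the shift along the tool's x, y, z in cm, then the turn, a rotation vector about the tool's x, y, z in degrees, then the opening, from 0 (shut) to 1 (fully open). In form: [[tx, ty, tz, rx, ry, rz, hand], ...]. A call has 1 to 20 rows; each row shifts and turns the commanded pose from where the row before left it, along the tool's axes as they then stand; what a row does not reach is not made up. A row lasts 1/12 s, in which the tool goes at most 41.7 mm and 7.16 degrees, less where a joint would pass 70% of its speed; a pose out of reach is approached as far as the arm can. A call is refused whole if a number of a shift passes 4.17 or a number of a turn 7.16, either way. A call with a gripper value outside its range is refused whole. The fingers move at their own pace and stop on an object; "force" is the grip in N (left out, the last holds). Time passes only in rows, so rows that do not move let the fingers close. It gives the time, the measured TCP pose, the force and the opening at its end, in the units of the state.
- env.get_obs(): the state, without advancing time (a new reading comes with each control period).
- env.read_camera(name): name is "scene" or "top" or "wrist"; returns a dict with "img" (400x640x3 uint8, blue, green, red), "mtx" (3x3 intrinsics, pixels), "pose" (4x4, takes a point from camera to world coordinates). Camera axes: x right, y down, z forward; pixel columns grow to the right and rows downward; lengths in m; the calibration is good to about 2 mm. A picture is of the moment at which its call begins. There is no depth.
- env.sign_off(): hands the job in, once; it reports no verdict.
The state is a dict: "time_s": time; "qpos": joint angles; "joint_velocities": joint speeds; "effort": joint torques, N m; "tool_pos": TCP position; "tool_rot": TCP orientation; "force": force on the tool from outside, world axes, zero at the start; "wrist_torque": the same for the moment, N m; "grip_width": finger opening in m.
Only numpy, scipy, OpenCV 4.12 (cv2) and the standard library are available. Lean on these libraries where they do the work, as an engineer would, in place of code of your own. Each camera call takes 0.05 s, during which the arm holds its last target.

## Task

Make up the pad for the scroll saw: swing the pad jig's cam lever round to its open stop, and lay all the cream blanks that are out flat between the jig's posts, one on the other with a single grey board separator between each two (none under the bottom blank or on the top one; a spare separator stays out on the bench, clear of the jig). Then push both tie pins from the stand down through the pad into the jig's bores with the lever still open, until their collars rest on the top blank, and only after that turn the lever its quarter turn back to the locked stop. Leave the other things on the bench where they are.

Things in the scene. Friction and masses are not known exactly. Their poses are not given: they have to be found in the camera images.
- jig: fixed pad jig: dark steel block 170 x 100 x 46 mm high, long along own x, origin under its centre; a 70 mm wide cam housing extends it to x = 165 mm. Six round-topped posts, 10 mm thick, 50 mm above the block, fence a nest for 120 x 60 mm plates with 1.5 mm play per side: at own (x, y) = (+-52, +-36.5), (+-66.5, 0) mm; mid long sides are open for fingers
- nest (a point): centre of the nest on the jig's top face (46 mm above the bench); axes as the jig's: x along the plates' length, y across, z up
- bore1 (a point): mouth of the first pin bore in the jig's top face, at own x = -36 mm; round, 13.5 mm wide, through the whole 46 mm block
- bore2 (a point): mouth of the second pin bore, the same, at own x = +36 mm
- lever (a joint): quarter-turn cam lever on the cam housing, rad, about a vertical axis: 0 = open stop (points along the jig's own +x, away from the nest), 1.571 = locked stop (points along the jig's own +y); grows counter-clockwise from above. Stiff (about 0.2 N m), stays where left; it starts at or near locked (1.25 to 1.57)
- lever_pivot (a point): the lever's pivot axis, 52 mm above the bench, fixed, at own x = 120 mm, y = 0 of the jig
- lever_knob (a point): grip point on the lever's upright black knob (22 mm thick, 42 mm tall, from 62 to 104 mm above the bench): on the knob's axis 80 mm from the pivot, 87 mm above the bench; own x points from the pivot to the knob
- blankA: a cream bone-resin blank, 120 x 60 x 12 mm, 80 to 170 g, with two 14 mm holes through it at own x = +-36 mm on the centre line; all blanks are alike and either way round will do; own x along its length, z up; origin at the centre of its underside. Two or three blanks are out; an absent one reads None
- blankB: a cream bone-resin blank, 120 x 60 x 12 mm, 80 to 170 g, with two 14 mm holes through it at own x = +-36 mm on the centre line; all blanks are alike and either way round will do; own x along its length, z up; origin at the centre of its underside. Two or three blanks are out; an absent one reads None
- blankC: a cream bone-resin blank, 120 x 60 x 12 mm, 80 to 170 g, with two 14 mm holes through it at own x = +-36 mm on the centre line; all blanks are alike and either way round will do; own x along its length, z up; origin at the centre of its underside. Two or three blanks are out; an absent one reads None
- sheetA: a grey board separator (waste board), 120 x 60 x 5 mm, 25 to 50 g, drilled like the blanks; both are alike; own x along its length, z up; origin at the centre of its underside. Both are always out, only one is needed when there are two blanks
- sheetB: a grey board separator (waste board), 120 x 60 x 5 mm, 25 to 50 g, drilled like the blanks; both are alike; own x along its length, z up; origin at the centre of its underside. Both are always out, only one is needed when there are two blanks
- pinA: steel tie pin, upright at the start in the stand, its collar on the stand's top; 100 to 210 g. Origin: centre of the collar's underside, own z up along the pin. Shank 12 mm thick, 72 mm long, nose tapered (last 10 mm); collar 26 mm wide, 6 thick; on a thin neck a round knob 24 mm thick, 32 to 62 mm above the origin (grip at about 48). Either pin fits either bore
- pinA_tip (a point): the pin's lower tip, 72 mm below its origin
- pinB: steel tie pin, upright at the start in the stand, its collar on the stand's top; 100 to 210 g. Origin: centre of the collar's underside, own z up along the pin. Shank 12 mm thick, 72 mm long, nose tapered (last 10 mm); collar 26 mm wide, 6 thick; on a thin neck a round knob 24 mm thick, 32 to 62 mm above the origin (grip at about 48). Either pin fits either bore
- pinB_tip (a point): the pin's lower tip, 72 mm below its origin
- stand: the pin stand, fixed: a pale wood block 125 x 55 x 75 mm high, two upright holes 16 mm wide through it at own x = +-36 mm; origin at the centre of its underside
- crown: bystander: a bone king crown 52 mm wide, 66 mm tall; origin at the centre of its underside
- queen: bystander: a green resin queen 42 mm wide, 99 mm tall; origin at the centre of its underside
- canister: bystander: the screw-top tin canister of brass weights, 89 mm wide, 111 mm tall; origin at the centre of its underside
- weight: bystander: one brass weight, 32 mm wide, 42 mm tall; origin at the centre of its underside
- spokeshave: bystander: a steel spokeshave lying flat, 246 mm along own y, 21 mm high; origin at the centre of its underside
- template: bystander: a wooden bishop-profile template lying flat, 149 x 56 x 6 mm, long along own x; origin at the centre of its underside
Mind the look-alikes: they are no part of the job. Leave any yellow look-alike of the pinB alone. Leave any red look-alike of the sheetA alone.

How it is judged:
By the outcome, as a careful person would: the job done as asked, in the order asked, and still so for the second after the job is handed in, with the robot touching nothing.
Of blankA, blankB, blankC only 2 to 3 are there at a start; the rules pass over those that are not, and their reading is None.
At some moment in a run one of blankA, blankB, blankC, sheetA, sheetB may be knocked a few centimetres aside while the robot is not near it.
It also fails if it takes over 210 s, if anything falls off the work surface, if the arm or the gripper's body presses on something with over 40 N, if the wrist force passes 120 N, or if a joint passes its speed limit or range.

## Working session

There is one attempt and no reset: what is moved stays moved. The work goes in short steps, Python scripts to look and compute and a tool call to move; the robot and the scene stay as the last step left them, time stands still between calls to the robot, and variables do not carry over. Pictures are saved under pics/ and viewed, and the job is handed in when it is done.

Besides the shell and the picture viewer there is one more tool, called after "Call:" as name([rows], argument=value, ...), one row to a line, values as JSON. drive_tool: Moves the arm, as the interface text tells. Its arguments: {"type":"object","properties":{"commands":{"type":"array"},"force":{"type":"number"}},"required":["commands"]}

```bash
ls -la; mkdir -p pics; python3 - <<'E'
from cell import env
import cv2
o=env.get_obs(); print(o)
for n in ["scene","top","wrist"]:
    c=env.read_camera(n); cv2.imwrite(f"pics/a_{n}.png",c["img"]); print(n,c["mtx"].tolist(),c["pose"].round(4).tolist())
E
```

```text
total 12
drwxr-xr-x  3 agent agent 4096 Dec  7 14:24 .
drwxr-xr-x 23 root  root  4096 Dec  7 14:24 ..
drwxr-xr-x  2 agent agent 4096 Dec  7 14:24 pics
{'time_s': 0.0, 'qpos': array([-74.0206349 ,  18.44100431,  -4.01625652,  83.17583134,
         1.29549827,  78.53851296,  -3.25922245]), 'joint_velocities': array([ 0.01518066, -0.11203894,  0.01204942,  0.03235807, -0.03014361,
        0.08989735, -0.05752054]), 'effort': array([-3.83471559e-05, -4.91292000e+01, -4.03700704e-01, -3.12529564e+01,
       -6.38295896e-02,  4.37053596e-02,  1.71774759e-04]), 'tool_pos': array([0.17003956, 0.6269351 , 0.29113128]), 'tool_rot': array([-1.79889924e+02,  5.91164259e-03,  1.64831976e+02]), 'force': array([ 0.06365205, -0.47564236, -1.00363262]), 'wrist_torque': array([0.00401313, 0.00406824, 0.02192546]), 'grip_width': 0.08686903957435865}
scene [[410.7665670690207, 0.0, 322.6396904888876], [0.0, 410.7665670690207, 202.06893513641464], [0.0, 0.0, 1.0]] [[-0.8583, 0.335, -0.3888, 1.0806], [0.513, 0.5822, -0.6308, 0.8516], [0.015, -0.7408, -0.6715, 0.9585], [0.0, 0.0, 0.0, 1.0]]
top [[466.7274530528653, 0.0, 326.2875809201556], [0.0, 466.7274530528653, 198.16636169606397], [0.0, 0.0, 1.0]] [[-0.0201, -0.9976, 0.067, 0.4561], [-0.9998, 0.0204, 0.0028, 0.0226], [-0.0042, -0.0669, -0.9978, 1.6592], [0.0, 0.0, 0.0, 1.0]]
wrist [[312.69384535636993, 0.0, 319.1602062152759], [0.0, 312.69384535636993, 192.84731111311623], [0.0, 0.0, 1.0]] [[0.2623, 0.9257, 0.2725, 0.0937], [0.965, -0.2511, -0.076, 0.6477], [-0.0019, 0.2829, -0.9592, 0.3833], [0.0, 0.0, 0.0, 1.0]]
```

View pics/a_scene.png

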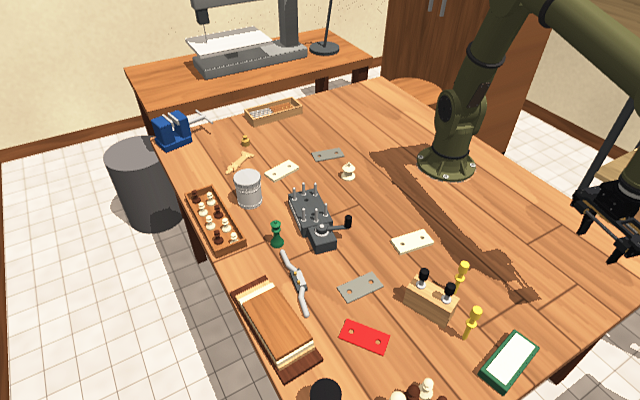

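View pics/a_top.png

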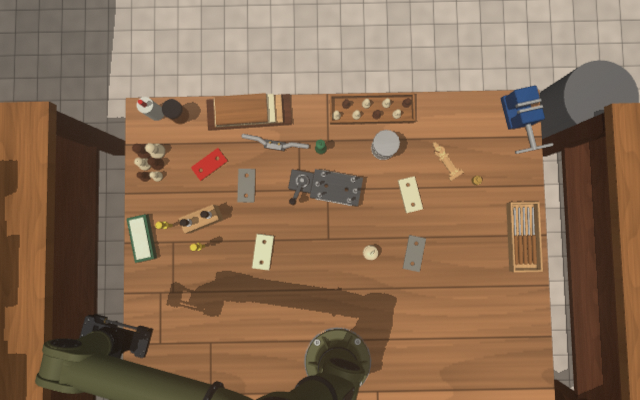

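View pics/a_wrist.png

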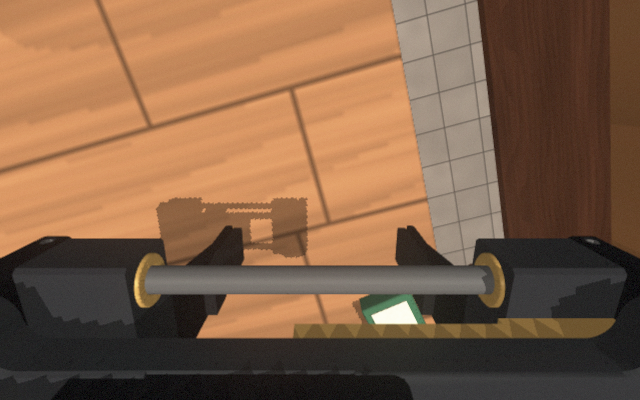

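```bash
cat > h.py <<'E'
from cell import env
import numpy as np, cv2
from scipy.spatial.transform import Rotation as Rn
def ray(c,px,z):
    u=np.array([[px]],float); 
    d=np.linalg.inv(c["mtx"])@np.array([px[0],px[1],1.0]); P=c["pose"]
    d=P[:3,:3]@d; o=P[:3,3]; t=(z-o[2])/d[2]; return (o+t*d)[:2]
def proj(c,X):
    P=np.linalg.inv(c["pose"]); q=P[:3,:3]@np.array(X)+P[:3,3]; q=c["mtx"]@q; return q[:2]/q[2]
def crop(c,x0,y0,x1,y1,k,name):
    cv2.imwrite(f"pics/{name}.png",cv2.resize(c["img"][y0:y1,x0:x1],None,fx=k,fy=k,interpolation=cv2.INTER_CUBIC))
def plates(c,z_cream=0.012,z_grey=0.005,lo=300):
    """rectangles (120x60) by colour"""
    hsv=cv2.cvtColor(c["img"],cv2.COLOR_BGR2HSV); out=[]
    for nm,a,b,z in [("cream",(15,20,190),(40,110,255),z_cream),("grey",(0,0,60),(180,45,150),z_grey)]:
        m=cv2.inRange(hsv,a,b)
        m=cv2.morphologyEx(m,cv2.MORPH_CLOSE,np.ones((3,3)))
        cs,_=cv2.findContours(m,cv2.RETR_EXTERNAL,cv2.CHAIN_APPROX_NONE)
        for k in cs:
            A=cv2.contourArea(k)
            if A<lo: continue
            w=np.array([ray(c,p[0],z) for p in k])
            r=cv2.minAreaRect((w*1000).astype(np.float32))
            (cx,cy),(w_,h_),an=r
            if w_<h_: w_,h_=h_,w_; an+=90
            M=cv2.moments(k)
            out.append((nm,(M['m10']/M['m00'],M['m01']/M['m00']),(cx,cy),(w_,h_),(an+90)%180-90,A))
    return out
E
python3 - <<'E'
from h import *
c=env.read_camera("top")
for p in plates(c):
    if p[3][0]<200 and p[3][0]>90: print(p[0],np.round(p[1],1),np.round(p[2],1),np.round(p[3],1),round(p[4],1),p[5])
crop(c,230,130,450,280,3.5,"t1"); crop(c,130,190,330,280,4,"t2")
s=env.read_camera("scene"); crop(s,220,140,440,300,3.5,"s1"); crop(s,380,220,520,360,4,"s2")
for p in plates(s):
    if p[3][0]<200 and p[3][0]>90: print(p[0],np.round(p[1],1),np.round(p[2],1),np.round(p[3],1),round(p[4],1),p[5])
E
```

```text
cream [262.3 252. ] [382.1 255.9] [119.1  58.6] -8.3 521.0
cream [139.5 238.2] [438.7 688.2] [139.  49.] 11.4 495.0
cream [410.2 194.3] [ 574.8 -270. ] [119.9  58.4] 12.3 509.5
cream [199.8  85.4] [981.7 471.9] [155.2  73.6] 89.7 708.0
cream [433.6  81.3] [ 982.4 -372.9] [155.   68.5] -89.0 575.0
cream [481.2  78.8] [1001.5 -541.6] [158.1 110.1] 87.7 809.5
cream [142.9  43.6] [1143.2  673.3] [128.5  97.4] 51.9 471.0
cream [609.5  33.1] [ 1129.2 -1007.1] [111.2  74.8] -1.3 364.0
cream [232.7  41.9] [1148.2  344.7] [146.4 128.3] 57.5 650.5
cream [319.2  47.3] [1122.8   47.8] [184.7 155.8] -0.9 1050.0
cream [512.3  35.8] [1123.6 -656. ] [148.5 140.6] 25.7 704.0
cream [271.5  17.2] [1198.9  208.9] [190.2 174.9] -1.3 1065.5
cream [179.2  18.7] [1208.2  555.2] [186.9 156.8] -0.1 1055.0
grey [413.9 253. ] [ 367.5 -277.4] [114.5  56.7] -12.7 482.0
grey [246. 185.] [620.2 312.3] [115.  57.] -0.6 476.5
cream [434.8 294.8] [459. 435.] [131.8  55.8] -69.1 375.0
cream [254.9 291.4] [880.7 184.4] [106.2  29.4] 2.9 302.0
cream [281.8 170.3] [ 574.6 -266.3] [129.5  75.2] 13.2 366.0
```

View pics/t1.png

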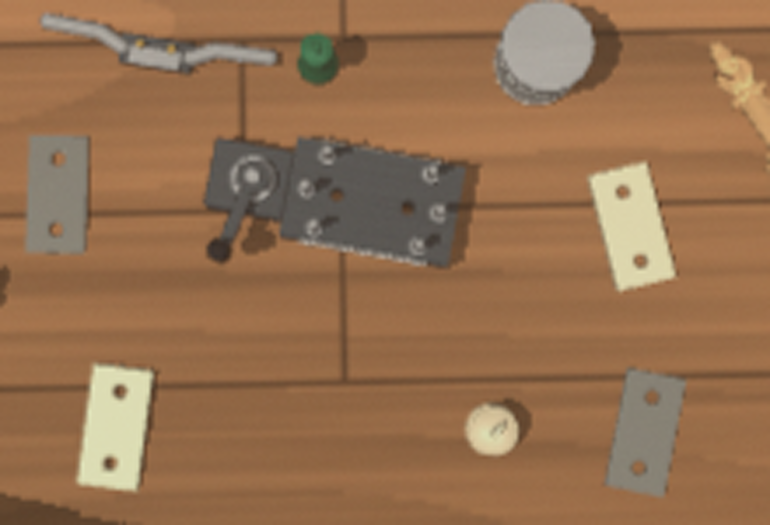

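View pics/s1.png

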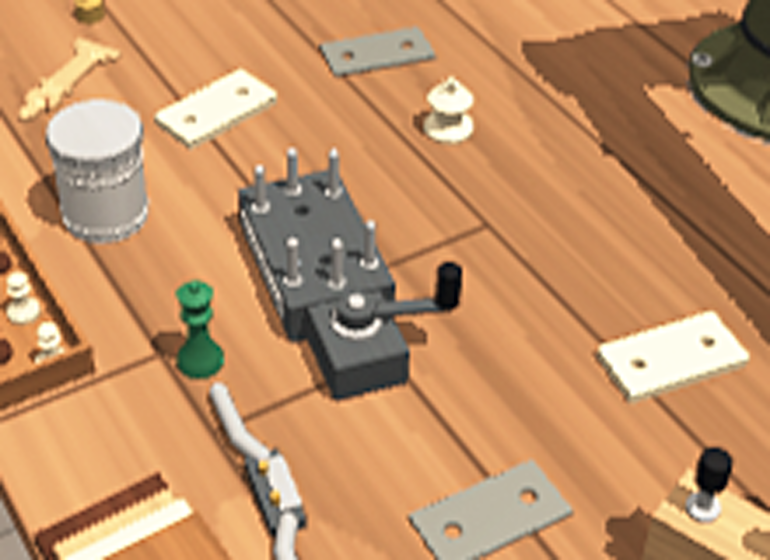

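View pics/t2.png

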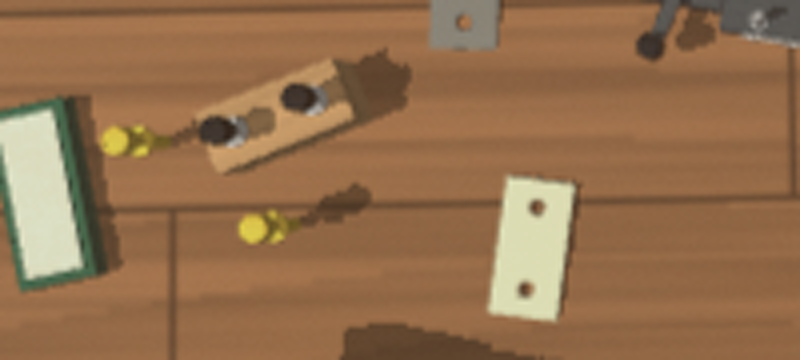

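View pics/s2.png

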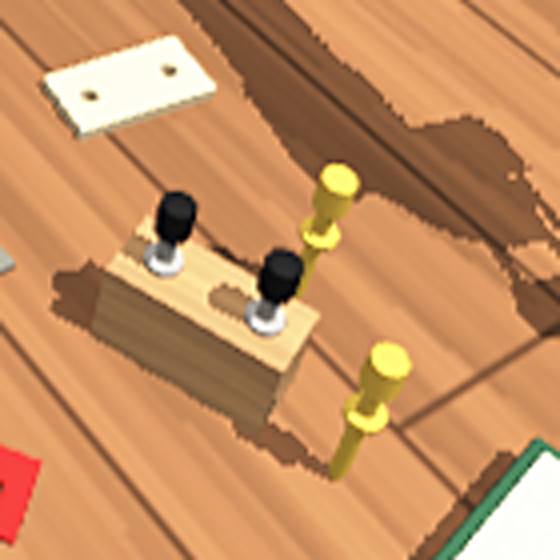

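```bash
cat >> h.py <<'E'
def fit2(loc,w):
    loc=np.array(loc,float);w=np.array(w,float)
    a=loc-loc.mean(0);b=w-w.mean(0)
    th=np.arctan2((a[:,0]*b[:,1]-a[:,1]*b[:,0]).sum(),(a*b).sum())
    R=np.array([[np.cos(th),-np.sin(th)],[np.sin(th),np.cos(th)]])
    t=w.mean(0)-R@loc.mean(0)
    return t,np.degrees(th),w-(loc@R.T+t)
E
python3 - <<'E'
from h import *
c=env.read_camera("top")
f=lambda u,v:(230+(u+.5)/3.5-.5,130+(v+.5)/3.5-.5)
P=[(327,154),(433,172),(306,188),(438,211),(314,228),(417,245)]
L=[(52,-36.5),(-52,-36.5),(66.5,0),(-66.5,0),(52,36.5),(-52,36.5)]
W=[ray(c,f(*p),.095)*1000 for p in P]
print(fit2(L,W))
B=[ray(c,f(*p),.046)*1000 for p in [(337,194),(408,207)]]
print(B,fit2([(36,0),(-36,0)],B))
print("knob",ray(c,f(219,249),.104)*1000,"pivot",ray(c,f(251,176),.06)*1000)
g=lambda u,v:(130+u/4,190+v/4)
print("pins", ray(c,g(216,130),.137)*1000, ray(c,g(297,97),.137)*1000)
print("yellow", ray(c,g(115,140),.13)*1000, ray(c,g(254,228),.13)*1000)
E
```

```text
(array([599.19378937,  -6.62260736]), np.float64(78.79496847033074), array([[-0.9062013 , -1.07849935],
       [-0.21645783, -0.69046276],
       [-0.38887447, -1.55274563],
       [ 0.66427223,  2.54330199],
       [-0.49633224, -1.37753573],
       [ 1.34359361,  2.15594147]]))
[array([609.99522881,  27.51039251]), array([595.61839721, -42.57309443])] (array([602.80681301,  -7.53135096]), np.float64(78.40725054219118), array([[-0.0459267 , -0.22388128],
       [ 0.0459267 ,  0.22388128]]))
knob [554.08987171 140.95776519] pivot [628.17812255 111.7177991 ]
pins [488.25837689 492.51696879] [513.82932733 426.34017524]
yellow [481.89623143 577.48756793] [407.87335493 463.60452669]
```

```bash
cat > plan.py <<'E'
import sys
from h import *
def st():
    o=env.get_obs(); p=o["tool_pos"]*1000; r=o["tool_rot"]; return o,p,r
def plan(x,y,z,yaw,n=1):
    o,p,r=st()
    R=Rn.from_euler("xyz",r,degrees=True)
    d=R.inv().apply(np.array([x,y,z])-p)/10
    T=Rn.from_euler("xyz",[180,0,yaw],degrees=True)
    rv=(R.inv()*T).as_rotvec(degrees=True)
    print("t",round(o["time_s"],1),"at",p.round(1),r.round(1),"F",o["force"].round(1),"w",round(o["grip_width"]*1000,1))
    print("shift cm",d.round(2),"turn",rv.round(2),"| per row",(d/n).round(3),(rv/n).round(2))
if __name__=="__main__":
    a=[float(v) for v in sys.argv[1:]]; plan(*a[:4],*( [a[4]] if len(a)>4 else []))
E
python3 plan.py 551 142 250 157 20
```

```text
t 0.3 at [170.1 627.2 291.9] [-180.     0.   164.8] F [ 0.9 -0.3  0. ] w 87.4
shift cm [-49.46 -36.86   4.21] turn [-0.04  0.01  7.83] | per row [-2.473 -1.843  0.211] [-0.    0.    0.39]
```

Call:
drive_tool([
  [-2.47, -1.84, 0.21, 0, 0, 0, 1],
  [-2.47, -1.84, 0.21, 0, 0, 0, 1],
  [-2.47, -1.84, 0.21, 0, 0, 0, 1],
  [-2.47, -1.84, 0.21, 0, 0, 0, 1],
  [-2.47, -1.84, 0.21, 0, 0, 0, 1],
  [-2.47, -1.84, 0.21, 0, 0, 0, 1],
  [-2.47, -1.84, 0.21, 0, 0, 0, 1],
  [-2.47, -1.84, 0.21, 0, 0, 0, 1],
  [-2.47, -1.84, 0.21, 0, 0, 0, 1],
  [-2.47, -1.84, 0.21, 0, 0, 0, 1],
  [-2.47, -1.84, 0.21, 0, 0, 0, 1],
  [-2.47, -1.84, 0.21, 0, 0, 0, 1],
  [-2.47, -1.84, 0.21, 0, 0, 0, 1],
  [-2.47, -1.84, 0.21, 0, 0, 0, 1],
  [-2.47, -1.84, 0.21, 0, 0, 0, 1],
  [-2.47, -1.84, 0.21, 0, 0, 0, 1],
  [-2.47, -1.84, 0.21, 0, 0, 0, 1],
  [-2.47, -1.84, 0.21, 0, 0, 0, 1],
  [-2.47, -1.84, 0.21, 0, 0, 0, 1],
  [-2.47, -1.84, 0.21, 0, 0, 0, 1],
])

```text
time_s: 1.97
tool_pos: [0.5514, 0.1417, 0.2504]
tool_rot: [180.0, 0.0, 164.8]
force: [0.4, 0.2, 0.3]
grip_width: 0.0873
```

```bash
python3 plan.py 551 142 250 157 2; python3 - <<'E'
from h import *
c=env.read_camera("wrist"); cv2.imwrite("pics/w1.png",c["img"])
E
```

```text
t 2.0 at [551.4 141.7 250.4] [180.    0.  164.8] F [0.4 0.2 0.3] w 87.3
shift cm [0.04 0.02 0.04] turn [0.03 0.02 7.84] | per row [0.022 0.011 0.02 ] [0.02 0.01 3.92]
```

View pics/w1.png

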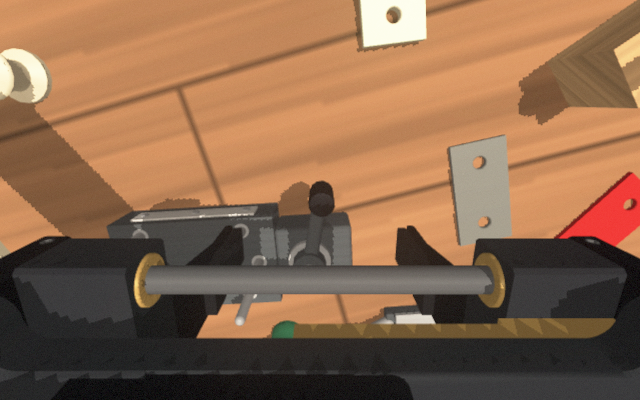

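Call:
drive_tool([
  [0, 0, 1.5, 0, 0, 3.9, 1],
  [0, 0, 1.5, 0, 0, 3.9, 1],
  [0, 0, 1.5, 0, 0, 0, 1],
  [0, 0, 1.5, 0, 0, 0, 1],
  [0, 0, 1.5, 0, 0, 0, 1],
  [0, 0, 1.5, 0, 0, 0, 1],
  [0, 0, 1.2, 0, 0, 0, 1],
  [0, 0, 1.0, 0, 0, 0, 1],
  [0, 0, 0, 0, 0, 0, 1],
])

```text
time_s: 2.77
tool_pos: [0.5493, 0.1427, 0.1361]
tool_rot: [-179.9, -0.1, 157.0]
force: [-0.3, -0.3, 0.6]
grip_width: 0.0874
```

```bash
python3 plan.py 551 142 138 157 2; python3 - <<'E'
from h import *
c=env.read_camera("wrist"); cv2.imwrite("pics/w2.png",c["img"])
E
```

```text
t 2.8 at [549.3 142.7 136.1] [-1.799e+02 -1.000e-01  1.570e+02] F [-0.3 -0.3  0.6] w 87.4
shift cm [-0.18  0.   -0.19] turn [-0.14 -0.15  0.04] | per row [-0.09   0.    -0.093] [-0.07 -0.07  0.02]
```

View pics/w2.png

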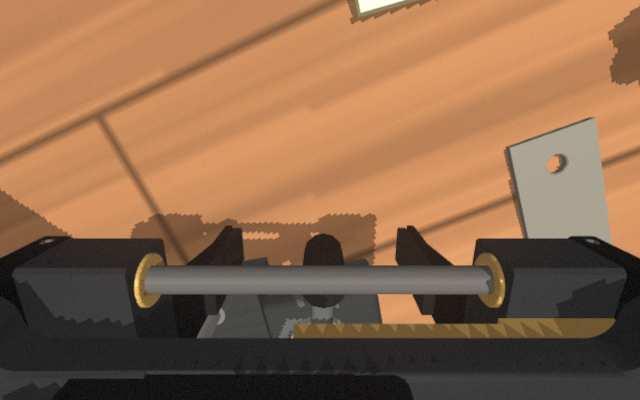

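Call:
drive_tool([
  [0, 0, -0.2, 0, 0, 0, 0],
  [0, 0, 0, 0, 0, 0, 0],
  [0, 0, 0, 0, 0, 0, 0],
  [0, 0, 0, 0, 0, 0, 0],
  [0, 0, 0, 0, 0, 0, 0],
  [0, 0, 0, 0, 0, 0, 0],
  [0, 0, 0, 0, 0, 0, 0],
  [0, 0, 0, 0, 0, 0, 0],
], force=15)

```text
time_s: 3.48
tool_pos: [0.5506, 0.1429, 0.1403]
tool_rot: [180.0, 0.0, 157.0]
force: [0.2, -0.5, 0.2]
grip_width: 0.0417
```

```bash
python3 plan.py 551 142 138 157 2; python3 - <<'E'
from h import *
c=env.read_camera("wrist"); cv2.imwrite("pics/w3.png",c["img"])
E
```

```text
t 3.5 at [550.6 142.9 140.3] [180.   0. 157.] F [ 0.2 -0.5  0.2] w 41.7
shift cm [-0.07 -0.07  0.23] turn [0.01 0.   0.03] | per row [-0.035 -0.034  0.115] [0.   0.   0.01]
```

View pics/w3.png

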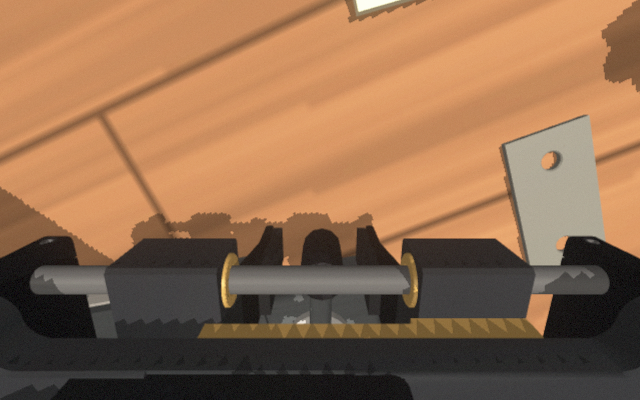

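Call:
drive_tool([
  [0, 0, 0.1, 0, 0, 0, 0],
  [0, 0, 0.1, 0, 0, 0, 0],
  [0, 0, 0, 0, 0, 0, 0],
  [0, 0, 0, 0, 0, 0, 0],
  [0, 0, 0, 0, 0, 0, 0],
])

```text
time_s: 3.95
tool_pos: [0.5507, 0.1433, 0.1382]
tool_rot: [180.0, 0.0, 157.0]
force: [1.3, 2.1, -1.3]
grip_width: 0.0214
```

Call:
drive_tool([
  [-0.04, 0.84, 0, 0, 0, 6, 0],
  [-0.04, 0.84, 0, 0, 0, 6, 0],
  [-0.04, 0.84, 0, 0, 0, 6, 0],
  [-0.04, 0.84, 0, 0, 0, 6, 0],
  [-0.04, 0.84, 0, 0, 0, 6, 0],
  [-0.04, 0.84, 0, 0, 0, 6, 0],
  [-0.04, 0.84, 0, 0, 0, 6, 0],
  [-0.04, 0.84, 0, 0, 0, 6, 0],
])

```text
time_s: 4.62
tool_pos: [0.5977, 0.1884, 0.1381]
tool_rot: [-179.9, -0.0, 108.8]
force: [-1.9, 1.0, 0.2]
grip_width: 0.0214
```

```bash
python3 plan.py 640.8 189 138 78.6 5
```

```text
t 4.6 at [597.7 188.4 138.1] [-179.9   -0.   108.8] F [-1.9  1.   0.2] w 21.4
shift cm [-1.33  4.1   0.01] turn [-0.1  -0.   30.21] | per row [-0.266  0.82   0.001] [-0.02 -0.    6.04]
```

Call:
drive_tool([
  [-0.04, 0.84, 0, 0, 0, 6, 0],
  [-0.04, 0.84, 0, 0, 0, 6, 0],
  [-0.04, 0.84, 0, 0, 0, 6, 0],
  [-0.04, 0.84, 0, 0, 0, 6, 0],
  [-0.04, 0.84, 0, 0, 0, 6, 0],
  [0, 0, 0, 0, 0, 0, 0],
])

```text
time_s: 5.12
tool_pos: [0.6406, 0.1928, 0.1382]
tool_rot: [179.9, -0.1, 78.9]
force: [1.5, 4.6, -1.4]
grip_width: 0.0216
```

```bash
python3 plan.py 639.8 190.7 138 78.6 5
```

```text
t 5.1 at [640.6 192.8 138.2] [ 1.799e+02 -1.000e-01  7.890e+01] F [ 1.5  4.6 -1.4] w 21.6
shift cm [-0.22 -0.04  0.02] turn [ 0.06 -0.12  0.34] | per row [-0.044 -0.008  0.004] [ 0.01 -0.02  0.07]
```

Push gently on toward the stop until the force rises.

Call:
drive_tool([
  [-0.05, 0.2, 0, 0, 0, 0.8, 0],
  [0, 0.2, 0, 0, 0, 0, 0],
  [0, 0.2, 0, 0, 0, 0, 0],
  [0, 0, 0, 0, 0, 0, 0],
])

```text
time_s: 5.45
tool_pos: [0.6435, 0.1924, 0.1381]
tool_rot: [-179.7, -0.2, 78.5]
force: [-2.6, 6.0, 1.1]
grip_width: 0.0213
```

```bash
python3 plan.py 639.8 190.7 138 78.6 5
```

```text
t 5.5 at [643.5 192.4 138.1] [-179.7   -0.2   78.5] F [-2.6  6.   1.1] w 21.3
shift cm [-0.24 -0.33  0.01] turn [-0.26 -0.19 -0.11] | per row [-0.047 -0.067  0.002] [-0.05 -0.04 -0.02]
```

Call:
drive_tool([
  [0, 0.2, 0, 0, 0, 0, 0],
  [0, 0.2, 0, 0, 0, 0, 0],
  [0, 0.2, 0, 0, 0, 0, 0],
  [0, 0.2, 0, 0, 0, 0, 0],
  [0, 0, 0, 0, 0, 0, 0],
])

```text
time_s: 5.87
tool_pos: [0.6464, 0.1923, 0.1378]
tool_rot: [-179.0, -0.1, 78.6]
force: [-18.6, 5.9, 11.6]
grip_width: 0.0217
```

```bash
python3 plan.py 639.8 190.7 138 78.6 5
```

```text
t 5.9 at [646.4 192.3 137.8] [-1.79e+02 -1.00e-01  7.86e+01] F [-18.6   5.9  11.6] w 21.7
shift cm [-0.28 -0.62 -0.01] turn [-1.   -0.12  0.01] | per row [-0.057 -0.123 -0.002] [-0.2  -0.02  0.  ]
```

Call:
drive_tool([
  [0, -0.3, 0, 0, 0, 0, 0],
  [0, -0.2, 0, 0, 0, 0, 0.4],
  [0, 0, 0, 0, 0, 0, 0.5],
  [0, 0, 0, 0, 0, 0, 0.5],
  [0, 0, 0, 0, 0, 0, 0.5],
  [0, 0, -2, 0, 0, 0, 0.8],
  [0, 0, -3, 0, 0, 0, 1],
  [0, 0, -3, 0, 0, 0, 1],
  [0, 0, -3, 0, 0, 0, 1],
])

```text
time_s: 6.62
tool_pos: [0.6485, 0.1872, 0.2493]
tool_rot: [180.0, 0.1, 78.2]
force: [0.1, -0.4, 0.3]
grip_width: 0.0621
```

```bash
python3 plan.py 586 -80 230 78.6 12; python3 - <<'E'
from h import *
c=env.read_camera("top"); crop(c,230,130,450,280,3.5,"t3")
E
```

```text
t 6.6 at [648.5 187.2 249.3] [1.80e+02 1.00e-01 7.82e+01] F [ 0.1 -0.4  0.3] w 62.1
shift cm [-27.43  -0.65   1.96] turn [ 0.01  0.08 -0.42] | per row [-2.286 -0.054  0.164] [ 0.    0.01 -0.03]
```

View pics/t3.png

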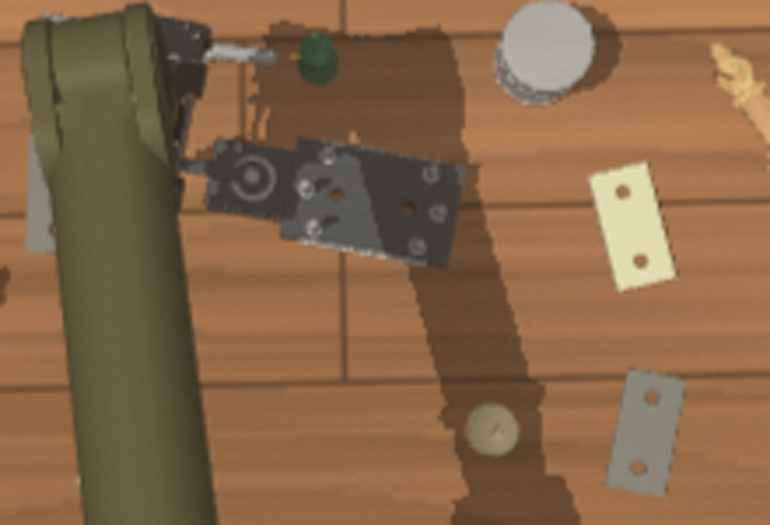

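Call:
drive_tool([
  [-2.3, 0, 0, 0, 0, 0, 1],
  [-2.3, 0, 0, 0, 0, 0, 1],
  [-2.3, 0, 0, 0, 0, 0, 1],
  [-2.3, 0, 0, 0, 0, 0, 1],
  [-2.3, 0, 0, 0, 0, 0, 1],
  [-2.3, 0, 0, 0, 0, 0, 1],
  [-2.3, 0, 0, 0, 0, 0, 1],
  [-2.3, 0, 0, 0, 0, 0, 1],
  [-2.3, 0, 0, 0, 0, 0, 1],
  [-2.3, 0, 0, 0, 0, 0, 1],
  [-2.3, 0, 0, 0, 0, 0, 1],
  [-2.1, -0.6, 0, 0, 0, -0.4, 1],
  [0, 0, 0, 0, 0, 0, 1],
  [0, 0, 0, 0, 0, 0, 1],
])

```text
time_s: 7.83
tool_pos: [0.5861, -0.0808, 0.2484]
tool_rot: [180.0, 0.0, 78.4]
force: [0.2, 0.7, 0.1]
grip_width: 0.0873
```

```bash
python3 plan.py 586 -80 230 78.6 12; python3 - <<'E'
from h import *
c=env.read_camera("wrist"); cv2.imwrite("pics/w4.png",c["img"]); crop(c,180,0,460,235,2.7,"w4z")
E
```

```text
t 7.8 at [586.1 -80.8 248.4] [180.    0.   78.4] F [0.2 0.7 0.1] w 87.3
shift cm [ 0.08 -0.03  1.84] turn [ 0.03  0.01 -0.2 ] | per row [ 0.007 -0.002  0.154] [ 0.    0.   -0.02]
```

View pics/w4.png

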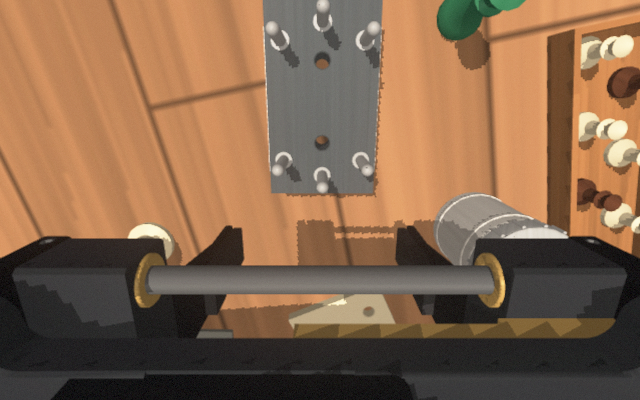

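View pics/w4z.png

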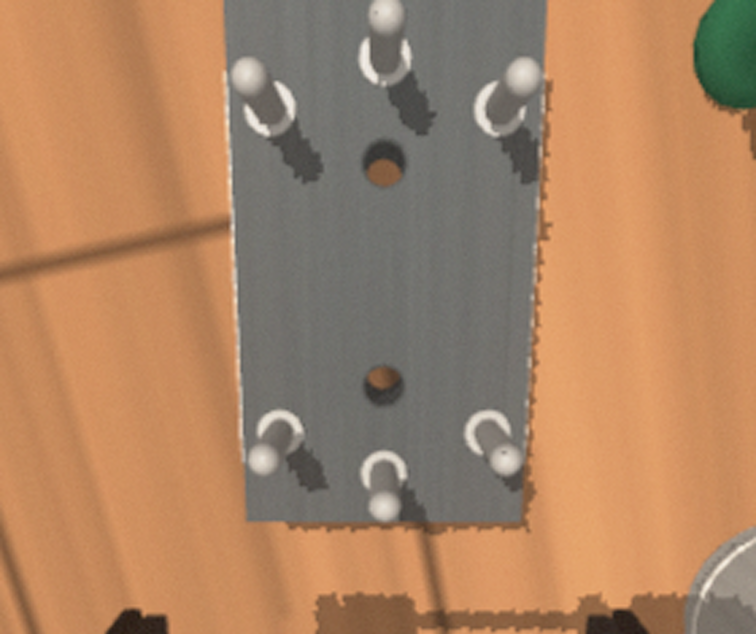

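```bash
python3 - <<'E'
from h import *
c=env.read_camera("wrist")
f=lambda u,v:(180+(u+.5)/2.7-.5,(v+.5)/2.7-.5)
B=[(384,163),(383,385)]
LB=[(36,0),(-36,0)]
Rg=[(269,108),(500,107),(386,57),(279,434),(488,432),(384,475)]
LR=[(52,36.5),(52,-36.5),(66.5,0),(-52,36.5),(-52,-36.5),(-66.5,0)]
W=[ray(c,f(*p),.046)*1000 for p in B+Rg]
print(fit2(LB+LR,W)); print(fit2(LB,W[:2]))
T=[(248,76),(524,76),(386,14),(264,459),(506,456),(384,504)]
print(fit2(LR,[ray(c,f(*p),.0925)*1000 for p in T]))
o=env.get_obs(); print(o["tool_pos"],o["tool_rot"],c["pose"].round(4))
E
```

```text
(array([602.7497113 ,  -4.92575863]), np.float64(78.5288398786266), array([[-1.14144631e-01, -5.67482747e-04],
       [-1.60786701e-01,  6.54853471e-01],
       [-1.40795705e-01,  1.98570496e-01],
       [ 2.66226762e-01,  4.02515964e-01],
       [ 4.69694853e-01,  1.01175822e-01],
       [-5.44922040e-01, -4.88796757e-01],
       [ 2.75861790e-01,  6.74521700e-02],
       [-5.11343282e-02, -9.35203682e-01]]))
(array([602.61224563,  -4.59861564]), np.float64(78.387495688717), array([[-0.0636923 , -0.30994125],
       [ 0.0636923 ,  0.30994125]]))
(array([602.78786312,  -4.45752795]), np.float64(78.57313047191167), array([[-0.05427318, -0.46316914],
       [ 0.03186711, -0.54712622],
       [-0.0348218 , -0.45754677],
       [ 0.28199803, -0.02534357],
       [-0.08585186,  0.92181432],
       [-0.13891829,  0.57137138]]))
[ 0.5869401  -0.07776881  0.24817886] [ 1.79985641e+02 -3.67705979e-02  7.86656896e+01] [[ 9.800e-01 -1.908e-01 -5.640e-02  6.007e-01]
 [-1.990e-01 -9.400e-01 -2.773e-01 -2.400e-03]
 [-1.000e-04  2.830e-01 -9.591e-01  3.404e-01]
 [ 0.000e+00  0.000e+00  0.000e+00  1.000e+00]]
```

```bash
python3 - <<'E'
from h import *
for i in range(5):
    c=env.read_camera("wrist")
    o=env.get_obs(); print((o["tool_pos"]*1000).round(2),o["tool_rot"].round(3),(c["pose"][:3,3]*1000).round(2))
E
```

```text
[587.05 -77.22 248.11] [ 1.79996e+02 -2.70000e-02  7.87280e+01] [600.89  -1.27 340.26]
[587.07 -77.06 248.08] [-1.8000e+02 -1.5000e-02  7.8753e+01] [600.94  -0.69 340.17]
[587.05 -77.1  248.08] [-1.79997e+02 -6.00000e-03  7.87570e+01] [ 6.0094e+02 -4.9000e-01  3.4012e+02]
[586.99 -77.24 248.08] [-179.996    0.      78.745] [ 6.0091e+02 -5.2000e-01  3.4010e+02]
[586.92 -77.46 248.12] [-1.79996e+02  5.00000e-03  7.87300e+01] [600.87  -0.67 340.1 ]
```

```bash
python3 - <<'E'
from h import *
import pickle
for i in range(8): c=env.read_camera("wrist")
o=env.get_obs(); print((o["tool_pos"]*1000).round(2),o["tool_rot"].round(3))
pickle.dump((c,o),open("w5.pkl","wb")); crop(c,180,0,460,235,2.7,"w5z")
# bore detection: wood colour in bore / dark hole
g=cv2.cvtColor(c["img"],cv2.COLOR_BGR2GRAY)
E
```

```text
[586.61 -78.47 248.26] [ 1.79996e+02 -5.00000e-03  7.86290e+01]
```

View pics/w5z.png

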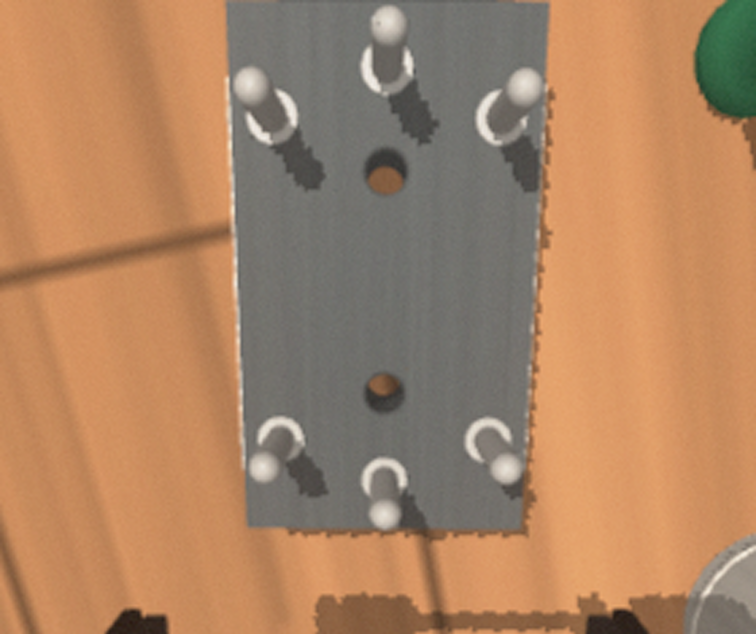

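```bash
python3 - <<'E'
from h import *
import pickle
c,o=pickle.load(open("w5.pkl","rb"))
f=lambda u,v:(180+(u+.5)/2.7-.5,(v+.5)/2.7-.5)
B=[(386,171),(384,392)]
LB=[(36,0),(-36,0)]
Rg=[(271,115),(501,115),(387,65),(281,441),(489,440),(384,481)]
LR=[(52,36.5),(52,-36.5),(66.5,0),(-52,36.5),(-52,-36.5),(-66.5,0)]
W=[ray(c,f(*p),.046)*1000 for p in B+Rg]
t,a,r=fit2(LB+LR,W); print(t,a,r.round(1).tolist())
T=[(251,84),(526,86),(388,22),(264,467),(507,466),(385,513)]
t,a,r=fit2(LR,[ray(c,f(*p),.0925)*1000 for p in T]); print(t,a,r.round(1).tolist())
from plan import *
for i in range(3): plan(0,0,0,0); env.read_camera("wrist"); env.read_camera("wrist"); 
E
```

```text
[602.46567189  -6.92463603] 78.500003797534 [[0.0, -0.1], [-0.2, 0.6], [-0.0, 0.4], [0.2, 0.5], [0.3, 0.2], [-0.3, -0.7], [0.3, -0.4], [-0.3, -0.7]]
[602.51471921  -6.48321407] 78.4003375520212 [[0.1, -0.2], [0.1, -0.4], [-0.1, 0.1], [-0.0, -0.1], [0.0, 0.4], [-0.0, 0.1]]
t 8.6 at [586.6 -78.5 248.3] [180.   -0.   78.6] F [ 0.1  0.4 -0.5] w 87.4
shift cm [ -3.87 -59.06  24.82] turn [ 0.000e+00 -1.000e-02  7.863e+01] | per row [ -3.874 -59.058  24.822] [ 0.000e+00 -1.000e-02  7.863e+01]
t 8.7 at [586.6 -78.5 248.3] [180.   -0.   78.6] F [-0.1 -1.   0.6] w 87.0
shift cm [ -3.87 -59.06  24.82] turn [ 0.000e+00 -1.000e-02  7.862e+01] | per row [ -3.874 -59.058  24.824] [ 0.000e+00 -1.000e-02  7.862e+01]
t 8.8 at [586.6 -78.5 248.3] [180.   -0.   78.6] F [-0.8 -0.1  0.3] w 87.1
shift cm [ -3.87 -59.06  24.82] turn [ 0.000e+00 -1.000e-02  7.863e+01] | per row [ -3.873 -59.061  24.822] [ 0.000e+00 -1.000e-02  7.863e+01]
```

```bash
python3 plan.py 456 245 220 78.63 11
```

```text
t 8.9 at [586.6 -78.5 248.3] [180.   -0.   78.6] F [-0.1  0.6  0.3] w 87.0
shift cm [ 29.14 -19.18   2.83] turn [ 0.01 -0.01 -0.  ] | per row [ 2.649 -1.744  0.257] [ 0. -0. -0.]
```

Call:
drive_tool([
  [2.6, -1.7, 0.26, 0, 0, 0, 1],
  [2.6, -1.7, 0.26, 0, 0, 0, 1],
  [2.6, -1.7, 0.26, 0, 0, 0, 1],
  [2.6, -1.7, 0.26, 0, 0, 0, 1],
  [2.6, -1.7, 0.26, 0, 0, 0, 1],
  [2.6, -1.7, 0.26, 0, 0, 0, 1],
  [2.7, -1.8, 0.26, 0, 0, 0, 1],
  [2.7, -1.8, 0.26, 0, 0, 0, 1],
  [2.7, -1.8, 0.26, 0, 0, 0, 1],
  [2.7, -1.8, 0.26, 0, 0, 0, 1],
  [2.7, -1.8, 0.26, 0, 0, 0, 1],
])

```text
time_s: 9.8
tool_pos: [0.455, 0.246, 0.2198]
tool_rot: [180.0, -0.0, 78.6]
force: [0.1, 0.9, -0.0]
grip_width: 0.0871
```

Call:
drive_tool([
  [0, 0, 0, 0, 0, -7.1, 1],
  [0, 0, 0, 0, 0, -7.1, 1],
  [0, 0, 0, 0, 0, -7.1, 1],
  [0, 0, 0, 0, 0, -7.1, 1],
  [0, 0, 0, 0, 0, -7.1, 1],
  [0, 0, 0, 0, 0, -7.1, 1],
  [0, 0, 0, 0, 0, -7.1, 1],
  [0, 0, 0, 0, 0, -7.1, 1],
  [0, 0, 0, 0, 0, -7.1, 1],
  [0, 0, 0, 0, 0, -7.1, 1],
  [0, 0, 0, 0, 0, -7.1, 1],
  [0, 0, 0, 0, 0, -7.1, 1],
  [0, 0, 0, 0, 0, -7.1, 1],
  [0, 0, 0, 0, 0, 0, 1],
  [0, 0, 0, 0, 0, 0, 1],
  [0, 0, 0, 0, 0, 0, 1],
  [0, 0, 0, 0, 0, 0, 1],
  [0, 0, 0, 0, 0, 0, 1],
])

```text
time_s: 11.3
tool_pos: [0.4557, 0.2447, 0.2197]
tool_rot: [180.0, 0.0, 170.9]
force: [-0.1, 1.2, 0.5]
grip_width: 0.0874
```

```bash
cat > look.py <<'E'
import sys,pickle
from h import *
from plan import *
def look(name,n=4,cam="wrist"):
    for i in range(n): c=env.read_camera(cam)
    o=env.get_obs(); pickle.dump((c,o),open(name+".pkl","wb")); cv2.imwrite(f"pics/{name}.png",c["img"]); return c
if __name__=="__main__":
    c=look(sys.argv[1])
    zc=float(sys.argv[2]) if len(sys.argv)>2 else .012
    zg=float(sys.argv[3]) if len(sys.argv)>3 else .005
    for p in plates(c,zc,zg,lo=1500):
        if 80<p[3][0]<200: print(p[0],np.round(p[1],1),np.round(p[2],1),np.round(p[3],1),round(p[4],2))
    plan(0,0,0,0)
E
python3 look.py w6
```

```text
cream [318.  101.2] [382.5 255.3] [120.6  61. ] -8.38
grey [481.4 385.3] [748.9 399.2] [195.9  38.3] 80.86
grey [537.7 292.5] [627.8 480.4] [86.5 57.5] 80.86
grey [ 84.  295.1] [544.2 -49.3] [119.7  62. ] 78.83
t 11.5 at [455.7 244.7 219.7] [180.    0.  170.9] F [ 0.  -0.3 -0.2] w 86.8
shift cm [ 41.13 -31.37  21.96] turn [  0.   -0.  170.9] | per row [ 41.133 -31.367  21.965] [  0.   -0.  170.9]
```

View pics/w6.png

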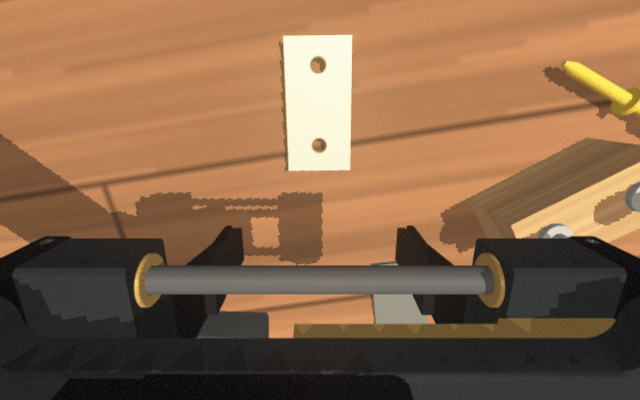

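```bash
python3 plan.py 382.5 255.3 74 171.62 5
```

```text
t 11.5 at [455.7 244.7 219.7] [180.    0.  170.9] F [ 0.  -0.3 -0.2] w 86.8
shift cm [ 7.4  -0.11 14.57] turn [ 0.    0.   -0.72] | per row [ 1.48  -0.022  2.913] [ 0.    0.   -0.14]
```

Call:
drive_tool([
  [2.5, 0, 1, 0, 0, -0.7, 1],
  [2.5, -0.05, 2.5, 0, 0, 0, 1],
  [2.4, -0.05, 2.5, 0, 0, 0, 1],
  [0, 0, 2.5, 0, 0, 0, 1],
  [0, 0, 2.5, 0, 0, 0, 1],
  [0, 0, 2.0, 0, 0, 0, 1],
  [0, 0, 1.0, 0, 0, 0, 1],
  [0, 0, 0.57, 0, 0, 0, 1],
  [0, 0, 0, 0, 0, 0, 1],
  [0, 0, 0, 0, 0, 0, 1],
  [0, 0, 0, 0, 0, 0, 1],
])

```text
time_s: 12.42
tool_pos: [0.3833, 0.2554, 0.0751]
tool_rot: [179.9, 0.1, 171.6]
force: [0.8, 0.2, -0.1]
grip_width: 0.087
```

```bash
python3 plan.py 382.5 255.3 74 171.62 5
```

```text
t 12.4 at [383.3 255.4  75.1] [1.799e+02 1.000e-01 1.716e+02] F [ 0.8  0.2 -0.1] w 87.0
shift cm [ 0.08 -0.02  0.11] turn [ 0.1   0.08 -0.  ] | per row [ 0.016 -0.004  0.022] [ 0.02  0.02 -0.  ]
```

Call:
drive_tool([
  [0.08, 0, 0.1, 0, 0, 0, 0],
  [0, 0, 0, 0, 0, 0, 0],
  [0, 0, 0, 0, 0, 0, 0],
  [0, 0, 0, 0, 0, 0, 0],
  [0, 0, 0, 0, 0, 0, 0],
  [0, 0, 0, 0, 0, 0, 0],
  [0, 0, 0, 0, 0, 0, 0],
], force=30)

```text
time_s: 13.0
tool_pos: [0.3817, 0.255, 0.0732]
tool_rot: [180.0, 0.0, 171.6]
force: [-0.8, 1.0, 1.3]
grip_width: 0.0599
```

```bash
python3 plan.py 382.5 255.3 74 171.62 5
```

```text
t 13.0 at [381.7 255.   73.2] [180.    0.  171.6] F [-0.8  1.   1.3] w 59.9
shift cm [-0.07  0.04 -0.08] turn [0.02 0.01 0.01] | per row [-0.014  0.008 -0.017] [0. 0. 0.]
```

Call:
drive_tool([
  [0, 0, -1, 0, 0, 0, 0],
  [0, 0, -2.5, 0, 0, 0, 0],
  [0, 0, -2.5, 0, 0, 0, 0],
  [0, 0, -2.5, 0, 0, 0, 0],
  [0, 0, -2.5, 0, 0, 0, 0],
  [0, 0, -2.5, 0, 0, 0, 0],
  [0, 0, -1, 0, 0, 0, 0],
  [0, 0, 0, 0, 0, 7.1, 0],
  [0, 0, 0, 0, 0, 7.1, 0],
  [0, 0, 0, 0, 0, 7.1, 0],
  [0, 0, 0, 0, 0, 7.1, 0],
  [0, 0, 0, 0, 0, 7.1, 0],
  [0, 0, 0, 0, 0, 7.1, 0],
  [0, 0, 0, 0, 0, 7.1, 0],
  [0, 0, 0, 0, 0, 7.1, 0],
  [0, 0, 0, 0, 0, 7.1, 0],
  [0, 0, 0, 0, 0, 7.1, 0],
  [0, 0, 0, 0, 0, 7.1, 0],
  [0, 0, 0, 0, 0, 7.1, 0],
  [0, 0, 0, 0, 0, 7.1, 0],
])

```text
time_s: 14.67
tool_pos: [0.3813, 0.2544, 0.2173]
tool_rot: [-180.0, 0.1, 79.0]
force: [0.0, -0.4, -0.9]
grip_width: 0.0598
```

```bash
python3 plan.py 602.5 -6.7 200 78.45 12
```

```text
t 14.7 at [381.3 254.4 217.3] [-1.8e+02  1.0e-01  7.9e+01] F [ 0.  -0.4 -0.9] w 59.8
shift cm [-21.4   26.71   1.73] turn [-0.04  0.07  0.52] | per row [-1.783  2.226  0.145] [-0.    0.01  0.04]
```

Call:
drive_tool([
  [-1.0, 1.2, 0, 0, 0, 0.5, 0],
  [-1.8, 2.2, 0, 0, 0, 0, 0],
  [-1.8, 2.2, 0, 0, 0, 0, 0],
  [-1.8, 2.2, 0, 0, 0, 0, 0],
  [-1.8, 2.2, 0, 0, 0, 0, 0],
  [-1.8, 2.2, 0, 0, 0, 0, 0],
  [-1.8, 2.2, 0, 0, 0, 0, 0],
  [-1.8, 2.2, 0, 0, 0, 0, 0],
  [-1.8, 2.2, 0.1, 0, 0, 0, 0],
  [-1.8, 2.2, 0.4, 0, 0, 0, 0],
  [-1.8, 2.2, 0.4, 0, 0, 0, 0],
  [-1.4, 2.2, 0.4, 0, 0, 0, 0],
  [-0.8, 1.3, 0.4, 0, 0, 0, 0],
  [0, 0, 0, 0, 0, 0, 0],
  [0, 0, 0, 0, 0, 0, 0],
  [0, 0, 0, 0, 0, 0, 0],
])

```text
time_s: 16.0
tool_pos: [0.6018, -0.0038, 0.2003]
tool_rot: [-179.9, -0.0, 78.9]
force: [-0.8, 0.9, -1.2]
grip_width: 0.0597
```

```bash
python3 look.py w7; python3 plan.py 602.5 -6.7 180 78.45 12; python3 -c "
from h import *; import pickle
c,o=pickle.load(open('w7.pkl','rb')); crop(c,200,80,440,330,3,'w7z')"
```

```text
cream [320.3 189.7] [601.2  -5.4] [113.9 109.2] -11.7
grey [566.7 283.6] [ 825.5 -166.9] [104.8  58.5] -1.48
grey [122.2 292.2] [356.5 -79.1] [161.1  63.2] -15.86
grey [323.9  73.4] [623.9  93.4] [115.5 115.3] 78.05
t 16.2 at [602.2  -3.5 201.2] [-1.80e+02 -1.00e-01  7.89e+01] F [ 0.7  0.3 -1.1] w 59.2
shift cm [-11.24 -59.17  20.11] turn [-4.000e-02 -4.000e-02  7.893e+01] | per row [-11.24  -59.169  20.113] [-4.000e-02 -4.000e-02  7.893e+01]
t 16.2 at [602.2  -3.5 201.2] [-1.80e+02 -1.00e-01  7.89e+01] F [ 0.7  0.3 -1.1] w 59.2
shift cm [-0.31  0.09  2.12] turn [-0.   -0.06  0.48] | per row [-0.026  0.007  0.177] [-0.   -0.    0.04]
```

View pics/w7.png

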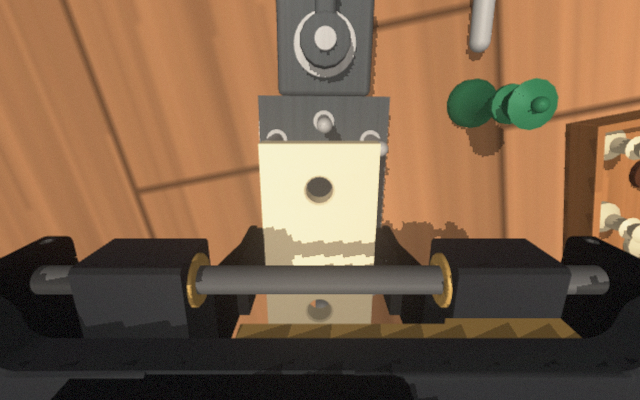

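```bash
cat >> h.py <<'E'
def totool(o,xy):
    p=o["tool_pos"]*1000; y=np.radians(o["tool_rot"][2]); d=np.array(xy)-p[:2]
    return np.array([d[0]*np.cos(y)+d[1]*np.sin(y), d[0]*np.sin(y)-d[1]*np.cos(y)])
E
python3 - <<'E'
from h import *; import pickle
c,o=pickle.load(open('w7.pkl','rb'))
zt=o["tool_pos"][2]-.0732+.012
for p in [(319,189),(318.5,310),(258.5,142.5),(380,142.5)]:
    print(p,totool(o,ray(c,p,zt)*1000).round(1))
crop(c,240,80,400,240,4.5,'w7z')
E
```

```text
(319, 189) [34.8 -1.7]
(318.5, 310) [-37.4  -2. ]
(258.5, 142.5) [ 58.3 -31.2]
(380, 142.5) [58.3 28.1]
```

View pics/w7z.png

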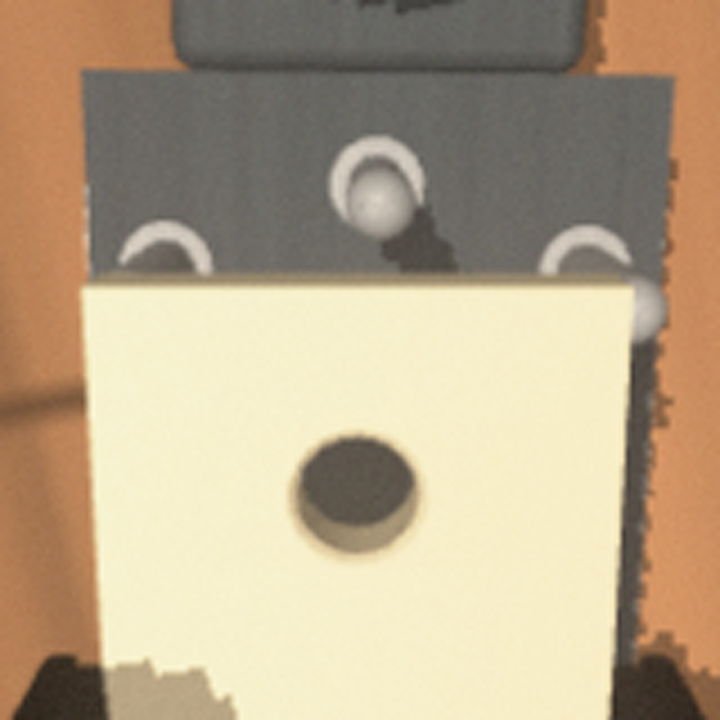

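Call:
drive_tool([
  [-0.3, 0.2, 0, 0, 0, 0.4, 0],
  [0, 0, 1.0, 0, 0, 0, 0],
  [0, 0, 1.0, 0, 0, 0, 0],
  [0, 0, 0, 0, 0, 0, 0],
  [0, 0, 0, 0, 0, 0, 0],
  [0, 0, 0, 0, 0, 0, 0],
  [0, 0, 0, 0, 0, 0, 0],
  [0, 0, 0, 0, 0, 0, 0],
])

```text
time_s: 16.87
tool_pos: [0.6042, -0.0081, 0.1813]
tool_rot: [180.0, -0.0, 78.4]
force: [0.1, 0.3, -1.4]
grip_width: 0.0599
```

```bash
python3 look.py w8; python3 plan.py 604 -7 160 78.45 12; python3 - <<'E'
from h import *; import pickle
c,o=pickle.load(open('w8.pkl','rb'))
crop(c,240,60,400,230,4.5,'w8z')
E
```

```text
cream [320.  189.1] [601.7  -2.5] [113.5 104.8] -12.15
grey [142.8 295.1] [398.6 -81.6] [98.1 57.8] -11.6
grey [568.8 282. ] [ 809.5 -149.2] [103.1  39.9] -0.94
grey [318.5  73.6] [621.6  88.4] [116.7 106. ] -11.16
t 17.1 at [604.1  -8.1 181.2] [180.   -0.   78.4] F [ 0.5  0.  -1. ] w 59.5
shift cm [-11.33 -59.35  18.09] turn [ 1.000e-02 -3.000e-02  7.843e+01] | per row [-11.328 -59.354  18.092] [ 1.000e-02 -3.000e-02  7.843e+01]
t 17.1 at [604.1  -8.1 181.2] [180.   -0.   78.4] F [ 0.5  0.  -1. ] w 59.5
shift cm [ 0.1  -0.03  2.12] turn [ 0.02 -0.01 -0.02] | per row [ 0.009 -0.003  0.177] [ 0. -0. -0.]
```

View pics/w8z.png

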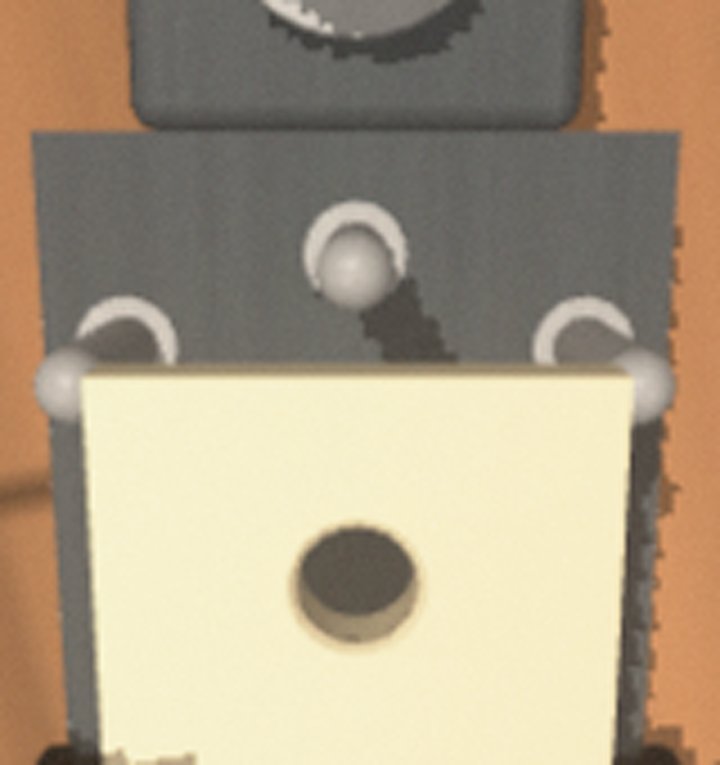

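```bash
python3 - <<'E'
from h import *; import pickle
c,o=pickle.load(open('w8.pkl','rb'))
f=lambda p:(240+(p[0]+.5)/4.5-.5,60+(p[1]+.5)/4.5-.5)
zt=o["tool_pos"][2]-.0732+.012
for n,p,z in [("hole",(356,588),zt),("edgeL",(82,377),zt),("edgeR",(633,377),zt),("post",(355,266),.092),("ring",(355,252),.046),("pL",(66,383),.092),("pR",(642,383),.092),("blkL",(33,132),.046),("blkR",(681,132),.046)]:
    print(n,totool(o,ray(c,f(p),z)*1000).round(1))
E
```

```text
hole [33.9 -1.6]
edgeL [ 57.7 -31.3]
edgeR [57.7 28.5]
post [67.9 -1.7]
ring [67.5 -1.8]
pL [ 53.3 -38.9]
pR [53.2 35.1]
blkL [ 85.5 -51.2]
blkR [85.4 48.2]
```

Call:
drive_tool([
  [0.33, -0.02, 0, 0, 0, 0, 0],
  [0, 0, 0, 0, 0, 0, 0],
  [0, 0, 0, 0, 0, 0, 0],
  [0, 0, 0, 0, 0, 0, 0],
  [0, 0, 0, 0, 0, 0, 0],
  [0, 0, 0.5, 0, 0, 0, 0],
  [0, 0, 0.5, 0, 0, 0, 0],
  [0, 0, 0.5, 0, 0, 0, 0],
  [0, 0, 0, 0, 0, 0, 0],
  [0, 0, 0, 0, 0, 0, 0],
  [0, 0, 0, 0, 0, 0, 0],
])

```text
time_s: 17.98
tool_pos: [0.6045, -0.0049, 0.1659]
tool_rot: [-180.0, 0.0, 78.4]
force: [0.2, 0.1, -1.6]
grip_width: 0.0595
```

```bash
python3 look.py w9; python3 plan.py 604.8 -4.9 119.2 78.45 12; python3 - <<'E'
from h import *; import pickle
c,o=pickle.load(open('w9.pkl','rb'))
crop(c,240,60,400,230,4.5,'w9z')
E
```

```text
cream [320.2 189.5] [603.7   2. ] [101.   93.3] -12.11
grey [570.3 281. ] [ 798.4 -128.4] [102.7  28.7] -9.18
grey [122.  292.4] [390.  -61.5] [141.1  57.7] -16.36
grey [317.2  80.1] [615.4  53.5] [174.7 119.3] 78.39
t 18.2 at [604.6  -4.8 166.2] [180.   -0.   78.4] F [-0.2 -1.  -1.3] w 59.5
shift cm [-11.66 -59.34  16.59] turn [ 2.000e-02 -3.000e-02  7.843e+01] | per row [-11.661 -59.34   16.59 ] [ 2.000e-02 -3.000e-02  7.843e+01]
t 18.2 at [604.6  -4.8 166.2] [180.   -0.   78.4] F [-0.2 -1.  -1.3] w 59.5
shift cm [-0.01  0.01  4.7 ] turn [ 0.03 -0.01 -0.02] | per row [-0.     0.001  0.392] [ 0. -0. -0.]
```

View pics/w9z.png

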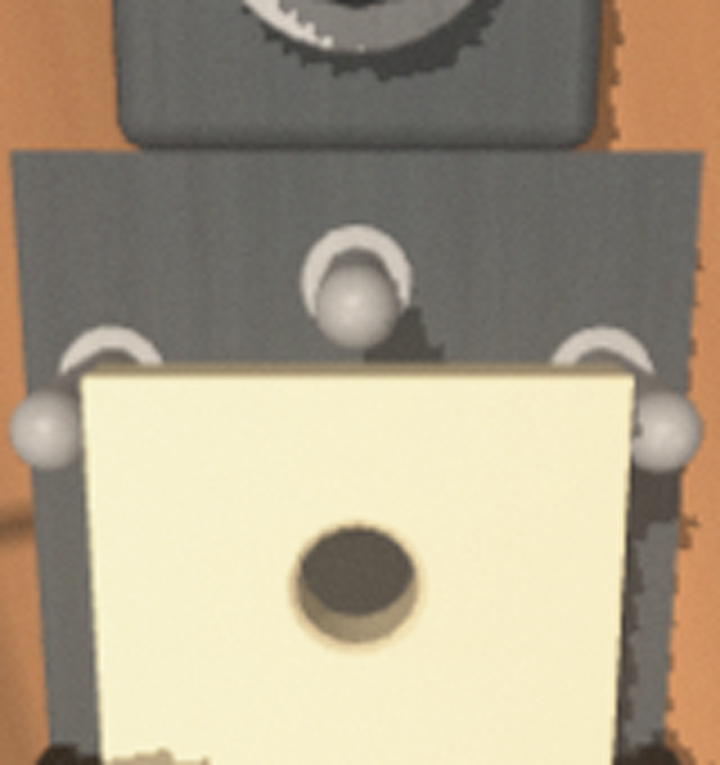

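Call:
drive_tool([
  [0, 0, 0.5, 0, 0, 0, 0],
  [0, 0, 0.6, 0, 0, 0, 0],
  [0, 0, 0.7, 0, 0, 0, 0],
  [0, 0, 0.7, 0, 0, 0, 0],
  [0, 0, 0.7, 0, 0, 0, 0],
  [0, 0, 0.6, 0, 0, 0, 0],
  [0, 0, 0.5, 0, 0, 0, 0],
  [0, 0, 0, 0, 0, 0, 0],
  [0, 0, 0, 0, 0, 0, 0],
])

```text
time_s: 18.93
tool_pos: [0.6043, -0.0048, 0.1226]
tool_rot: [-180.0, 0.0, 78.4]
force: [-0.6, -0.4, -0.8]
grip_width: 0.0599
```

```bash
 python3 plan.py 604.8 -4.9 119.2 78.45 12
```

```text
t 18.9 at [604.3  -4.8 122.6] [-180.     0.    78.4] F [-0.6 -0.4 -0.8] w 59.9
shift cm [0.   0.05 0.34] turn [-0.03  0.01 -0.02] | per row [0.    0.004 0.028] [-0.  0. -0.]
```

No contact; lower to 1 mm above and release.

Call:
drive_tool([
  [0, 0, 0.2, 0, 0, 0, 0],
  [0, 0, 0.12, 0, 0, 0, 0],
  [0, 0, 0, 0, 0, 0, 0],
  [0, 0, 0, 0, 0, 0, 0],
  [0, 0, 0, 0, 0, 0, 0],
])

```text
time_s: 19.35
tool_pos: [0.6046, -0.0048, 0.12]
tool_rot: [180.0, -0.0, 78.4]
force: [-0.3, 0.1, -1.3]
grip_width: 0.0597
```

```bash
 python3 plan.py 604.8 -4.9 119.2 78.45 12
```

```text
t 19.4 at [604.6  -4.8 120. ] [180.   -0.   78.4] F [-0.3  0.1 -1.3] w 59.7
shift cm [-0.01  0.02  0.08] turn [ 0.02 -0.01 -0.02] | per row [-0.001  0.002  0.007] [ 0. -0. -0.]
```

Call:
drive_tool([
  [0, 0, 0.05, 0, 0, 0, 1],
  [0, 0, 0, 0, 0, 0, 1],
  [0, 0, 0, 0, 0, 0, 1],
  [0, 0, 0, 0, 0, 0, 1],
  [0, 0, 0, 0, 0, 0, 1],
  [0, 0, -1, 0, 0, 0, 1],
  [0, 0, -2.5, 0, 0, 0, 1],
  [0, 0, -2.5, 0, 0, 0, 1],
  [0, 0, -2, 0, 0, 0, 1],
  [0, 0, 0, 0, 0, 0, 1],
  [0, 0, 0, 0, 0, 0, 1],
  [0, 0, 0, 0, 0, 0, 1],
])

```text
time_s: 20.35
tool_pos: [0.6042, -0.0047, 0.1991]
tool_rot: [-180.0, -0.0, 78.4]
force: [-0.9, 0.0, -0.3]
grip_width: 0.087
```

```bash
python3 look.py w10; python3 - <<'E'
from h import *
c=env.read_camera("scene"); crop(c,220,140,440,300,3.5,"s3")
E
```

```text
cream [319.9 191.5] [602.3  -8.4] [148.9  99.4] 78.48
grey [555.2 294.2] [ 830.6 -173.3] [113.8  52.3] -11.52
grey [ 89.8 294.9] [322.7 -75.2] [115.3  62.8] -11.52
t 20.6 at [603.8  -4.7 198.2] [-179.9    0.    78.4] F [-0.3 -0.1 -0.5] w 87.2
shift cm [-11.63 -59.22  19.93] turn [-6.000e-02  1.100e-01  7.843e+01] | per row [-11.633 -59.216  19.934] [-6.000e-02  1.100e-01  7.843e+01]
```

View pics/w10.png

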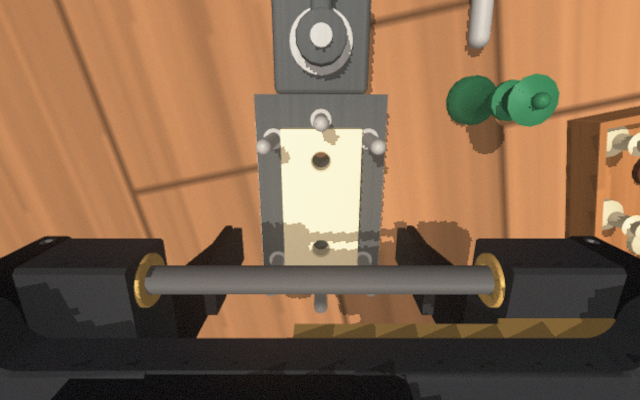

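View pics/s3.png

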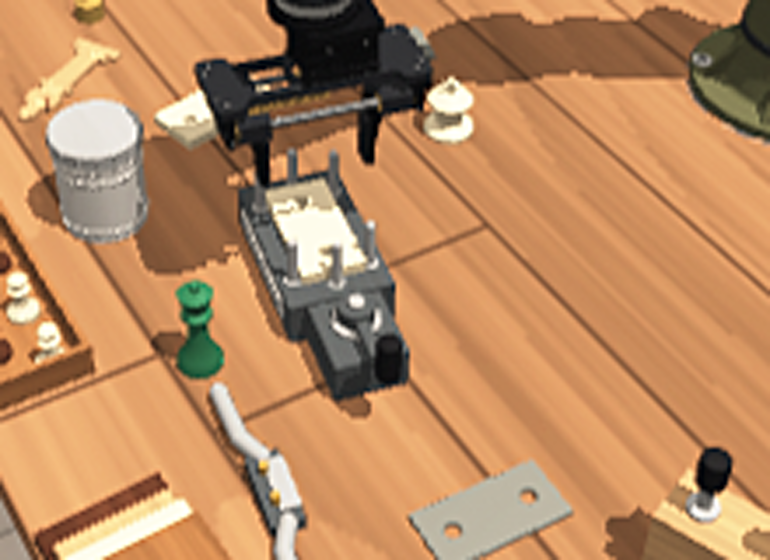

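```bash
python3 - <<'E'
from h import *
c=env.read_camera("top"); cv2.imwrite("pics/t4.png",c["img"])
for p in plates(c):
    if 90<p[3][0]<130 and p[5]<600: print(p[0],np.round(p[1],1),np.round(p[2],1),np.round(p[3],1),round(p[4],1),p[5])
E
python3 plan.py 620.2 312.3 200 78.4 13
```

```text
cream [412.8 195.7] [ 575.3 -280.6] [123.   51.1] 4.5 357.0
grey [414. 253.] [ 367.9 -277.7] [115.   56.4] -13.1 480.5
grey [304.6 181.9] [619.7 118.1] [124.9 100.1] 88.8 570.5
grey [246. 185.] [620.2 312.3] [115.  57.] -0.6 474.5
t 20.6 at [604.1  -4.8 198.4] [-179.9    0.    78.4] F [ 0.2 -0.7  0.5] w 86.9
shift cm [31.39 -4.78 -0.17] turn [-0.08  0.03  0.03] | per row [ 2.414 -0.368 -0.013] [-0.01  0.    0.  ]
```

Call:
drive_tool([
  [1.4, -0.3, -0.2, 0, 0, 0, 1],
  [2.5, -0.4, 0, 0, 0, 0, 1],
  [2.5, -0.4, 0, 0, 0, 0, 1],
  [2.5, -0.4, 0, 0, 0, 0, 1],
  [2.5, -0.4, 0, 0, 0, 0, 1],
  [2.5, -0.4, 0, 0, 0, 0, 1],
  [2.5, -0.4, 0, 0, 0, 0, 1],
  [2.5, -0.4, 0, 0, 0, 0, 1],
  [2.5, -0.4, 0, 0, 0, 0, 1],
  [2.5, -0.4, 0, 0, 0, 0, 1],
  [2.5, -0.3, 0, 0, 0, 0, 1],
  [2.5, -0.3, 0, 0, 0, 0, 1],
  [2.5, -0.3, 0, 0, 0, 0, 1],
])

```text
time_s: 21.73
tool_pos: [0.6202, 0.3136, 0.2007]
tool_rot: [-180.0, 0.0, 78.4]
force: [-0.3, 0.1, -0.3]
grip_width: 0.087
```

Call:
drive_tool([
  [0, 0, 0, 0, 0, -7.15, 1],
  [0, 0, 0, 0, 0, -7.15, 1],
  [0, 0, 0, 0, 0, -7.15, 1],
  [0, 0, 0, 0, 0, -7.15, 1],
  [0, 0, 0, 0, 0, -7.15, 1],
  [0, 0, 0, 0, 0, -7.15, 1],
  [0, 0, 0, 0, 0, -7.15, 1],
  [0, 0, 0, 0, 0, -7.15, 1],
  [0, 0, 0, 0, 0, -7.15, 1],
  [0, 0, 0, 0, 0, -7.15, 1],
  [0, 0, 0, 0, 0, -7.15, 1],
  [0, 0, 0, 0, 0, -7.15, 1],
  [0, 0, 0, 0, 0, -7.15, 1],
  [0, 0, 0, 0, 0, -7.15, 1],
  [0, 0, 0, 0, 0, 0, 1],
  [0, 0, 0, 0, 0, 0, 1],
  [0, 0, 0, 0, 0, 0, 1],
])

```text
time_s: 23.15
tool_pos: [0.6204, 0.3123, 0.2009]
tool_rot: [-180.0, -0.0, 178.3]
force: [0.1, 0.2, -0.8]
grip_width: 0.087
```

```bash
python3 look.py w11; python3 plan.py 620.2 312.3 72 179.4 1
```

```text
cream [498.4  19.6] [482.3 468.4] [94.  28.1] -68.41
grey [ 81.8 291.7] [730.3  50.1] [112.1  51.3] 88.44
grey [538.5 291.6] [744.8 569.6] [116.7  58.7] 88.42
grey [ 66.1 194.5] [634.6  75.2] [152.8 130.6] 76.67
t 23.4 at [620.4 312.5 201.2] [-180.     0.   178.5] F [ 0.1  0.8 -0.4] w 87.0
shift cm [ 61.18 -32.9   20.12] turn [0.0000e+00 1.0000e-02 1.7847e+02] | per row [ 61.18  -32.899  20.123] [0.0000e+00 1.0000e-02 1.7847e+02]
t 23.4 at [620.4 312.5 201.2] [-180.     0.   178.5] F [ 0.1  0.8 -0.4] w 87.0
shift cm [ 0.02 -0.02 12.92] turn [-0.    0.   -0.93] | per row [ 0.018 -0.021 12.922] [-0.    0.   -0.93]
```

View pics/w11.png

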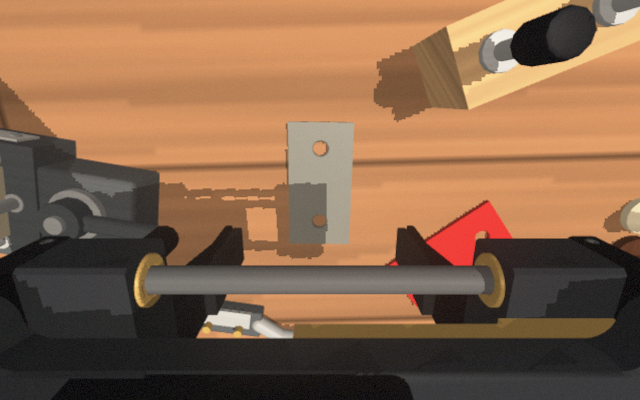

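```bash
python3 - <<'E'
from h import *; import pickle
c,o=pickle.load(open('w11.pkl','rb'))
for p in [(320.3,148),(320.3,221),(288,122),(353,124),(349,243),(287,242)]: print(p,(ray(c,p,.005)*1000).round(1),totool(o,ray(c,p,.005)*1000).round(1))
t=env.read_camera("top"); hsv=cv2.cvtColor(t["img"],cv2.COLOR_BGR2HSV); m=cv2.inRange(hsv,(0,150,100),(8,255,255))
cs,_=cv2.findContours(m,0,1); k=max(cs,key=cv2.contourArea)
print([ (ray(t,p,.005)*1000).round(0).tolist() for p in cv2.boxPoints(cv2.minAreaRect(k))])
E
```

```text
(320.3, 148) [583.1 314.7] [37.3  1.2]
(320.3, 221) [655.2 312.7] [-34.8   1.2]
(288, 122) [558.9 286.2] [ 60.8 -27.9]
(353, 124) [562.3 344.7] [58.9 30.7]
(349, 243) [679.7 341. ] [-58.6  30.1]
(287, 242) [676.9 278.6] [-57.4 -32.4]
[[936.0, 700.0], [936.0, 685.0], [925.0, 685.0], [925.0, 700.0]]
```

```bash
python3 - <<'E'
from h import *; import pickle
c,o=pickle.load(open('w11.pkl','rb'))
for p in [(388,265),(413,305),(487,201)]: print(p,(ray(c,p,.005)*1000).round(1))
E
python3 plan.py 619.1 313.7 72 178.4 1
```

```text
(388, 265) [705.7 381.2]
(413, 305) [754.5 409.7]
(487, 201) [638.9 474.6]
t 23.4 at [620.4 312.5 201.3] [-180.     0.   178.5] F [ 1.3 -0.5 -0.1] w 87.0
shift cm [ 0.13  0.11 12.93] turn [-0.    0.01  0.09] | per row [ 0.134  0.113 12.929] [-0.    0.01  0.09]
```

Call:
drive_tool([
  [0.13, 0.11, 1, 0, 0, 0, 1],
  [0, 0, 2, 0, 0, 0, 1],
  [0, 0, 2.5, 0, 0, 0, 1],
  [0, 0, 2.5, 0, 0, 0, 1],
  [0, 0, 2.5, 0, 0, 0, 1],
  [0, 0, 1.3, 0, 0, 0, 1],
  [0, 0, 0.8, 0, 0, 0, 1],
  [0, 0, 0, 0, 0, 0, 1],
  [0, 0, 0, 0, 0, 0, 1],
  [0, 0, 0, 0, 0, 0, 1],
  [0, 0, 0, 0, 0, 0, 1],
])

```text
time_s: 24.32
tool_pos: [0.6202, 0.3141, 0.0772]
tool_rot: [179.9, 0.2, 178.5]
force: [0.4, -0.4, -0.1]
grip_width: 0.087
```

```bash
python3 plan.py 619.1 313.7 71.5 178.4 1
```

```text
t 24.3 at [620.2 314.1  77.2] [179.9   0.2 178.5] F [ 0.4 -0.4 -0.1] w 87.0
shift cm [ 0.11 -0.04  0.57] turn [0.1  0.16 0.12] | per row [ 0.115 -0.041  0.573] [0.1  0.16 0.12]
```

Call:
drive_tool([
  [0.1, 0, 0.4, 0, 0, 0, 1],
  [0, 0, 0, 0, 0, 0, 1],
  [0, 0, 0, 0, 0, 0, 1],
  [0, 0, 0, 0, 0, 0, 1],
  [0, 0, 0, 0, 0, 0, 1],
  [0, 0, 0, 0, 0, 0, 1],
])

```text
time_s: 24.82
tool_pos: [0.6182, 0.3136, 0.0714]
tool_rot: [180.0, 0.0, 178.5]
force: [-0.2, 0.2, -0.2]
grip_width: 0.0871
```

```bash
python3 plan.py 619.1 313.7 71.5 178.4 1
```

```text
t 24.8 at [618.2 313.6  71.4] [180.    0.  178.5] F [-0.2  0.2 -0.2] w 87.1
shift cm [-0.09  0.01 -0.01] turn [0.01 0.01 0.13] | per row [-0.088  0.011 -0.013] [0.01 0.01 0.13]
```

Close with less force on the thin board.

Call:
drive_tool([
  [-0.1, 0, 0, 0, 0, 0, 0],
  [0, 0, 0, 0, 0, 0, 0],
  [0, 0, 0, 0, 0, 0, 0],
  [0, 0, 0, 0, 0, 0, 0],
  [0, 0, 0, 0, 0, 0, 0],
  [0, 0, 0, 0, 0, 0, 0],
  [0, 0, 0, 0, 0, 0, 0],
  [0, 0, 0, 0, 0, 0, 0],
  [0, 0, -0.3, 0, 0, 0, 0],
  [0, 0, -1, 0, 0, 0, 0],
  [0, 0, -2, 0, 0, 0, 0],
  [0, 0, -2.5, 0, 0, 0, 0],
  [0, 0, -2.5, 0, 0, 0, 0],
  [0, 0, -2.5, 0, 0, 0, 0],
  [0, 0, -2, 0, 0, 0, 0],
], force=20)

```text
time_s: 26.07
tool_pos: [0.6197, 0.3138, 0.2027]
tool_rot: [179.9, 0.1, 178.5]
force: [-0.2, -1.1, -0.2]
grip_width: 0.0592
```

Call:
drive_tool([
  [0, 0, 0, 0, 0, 7.15, 0],
  [0, 0, 0, 0, 0, 7.15, 0],
  [0, 0, 0, 0, 0, 7.15, 0],
  [0, 0, 0, 0, 0, 7.15, 0],
  [0, 0, 0, 0, 0, 7.15, 0],
  [0, 0, 0, 0, 0, 7.15, 0],
  [0, 0, 0, 0, 0, 7.15, 0],
  [0, 0, 0, 0, 0, 7.15, 0],
  [0, 0, 0, 0, 0, 7.15, 0],
  [0, 0, 0, 0, 0, 7.15, 0],
  [0, 0, 0, 0, 0, 7.15, 0],
  [0, 0, 0, 0, 0, 7.15, 0],
  [0, 0, 0, 0, 0, 7.15, 0],
  [0, 0, 0, 0, 0, 7.0, 0],
])

```text
time_s: 27.23
tool_pos: [0.6192, 0.3138, 0.2004]
tool_rot: [180.0, -0.1, 78.2]
force: [-0.1, 0.6, 0.5]
grip_width: 0.0594
```

```bash
python3 plan.py 604.8 -5 190 78.45 13
```

```text
t 27.2 at [619.2 313.8 200.4] [ 1.80e+02 -1.00e-01  7.82e+01] F [-0.1  0.6  0.5] w 59.4
shift cm [-31.5    5.09   1.01] turn [ 0.02 -0.06 -0.21] | per row [-2.423  0.392  0.077] [ 0.   -0.   -0.02]
```

Call:
drive_tool([
  [-1.2, 0.2, 0, 0, 0, -0.2, 0],
  [-2.5, 0.4, 0, 0, 0, 0, 0],
  [-2.5, 0.4, 0, 0, 0, 0, 0],
  [-2.5, 0.4, 0, 0, 0, 0, 0],
  [-2.5, 0.4, 0, 0, 0, 0, 0],
  [-2.5, 0.4, 0, 0, 0, 0, 0],
  [-2.5, 0.4, 0, 0, 0, 0, 0],
  [-2.5, 0.4, 0, 0, 0, 0, 0],
  [-2.5, 0.4, 0, 0, 0, 0, 0],
  [-2.5, 0.4, 0, 0, 0, 0, 0],
  [-2.5, 0.4, 0, 0, 0, 0, 0],
  [-2.5, 0.4, 0.5, 0, 0, 0, 0],
  [-2.0, 0.4, 1.0, 0, 0, 0, 0],
  [-0.8, 0.1, 1.0, 0, 0, 0, 0],
  [0, 0, 0.6, 0, 0, 0, 0],
  [0, 0, 0, 0, 0, 0, 0],
  [0, 0, 0, 0, 0, 0, 0],
  [0, 0, 0, 0, 0, 0, 0],
  [0, 0, 0, 0, 0, 0, 0],
  [0, 0, 0, 0, 0, 0, 0],
])

```text
time_s: 28.9
tool_pos: [0.6082, -0.0041, 0.1687]
tool_rot: [180.0, -0.0, 78.9]
force: [0.3, 0.5, -0.5]
grip_width: 0.0596
```

```bash
python3 look.py w12; python3 plan.py 604.8 -5 170 78.45 13;python3 - <<'E'
from h import *; import pickle
c,o=pickle.load(open('w12.pkl','rb'))
crop(c,240,60,400,230,4.5,'w12z')
E
```

```text
grey [ 38.9 385.3] [ 312.2 -155.6] [156.9  39.7] -11.2
grey [523.2 291.1] [ 783.9 -137. ] [141.9  55.2] -10.46
grey [117.6 293.5] [391.3 -64.6] [142.7  64.7] -13.0
t 29.1 at [608.   -5.1 168.4] [180.   -0.   78.8] F [-0.2  0.7 -0.7] w 59.5
shift cm [-11.31 -59.74  16.82] turn [ 1.000e-02 -2.000e-02  7.881e+01] | per row [-11.308 -59.743  16.823] [ 1.000e-02 -2.000e-02  7.881e+01]
t 29.1 at [608.   -5.1 168.4] [180.   -0.   78.8] F [-0.2  0.7 -0.7] w 59.5
shift cm [-0.06 -0.31 -0.16] turn [ 0.02 -0.01  0.36] | per row [-0.004 -0.024 -0.012] [ 0.   -0.    0.03]
```

View pics/w12z.png

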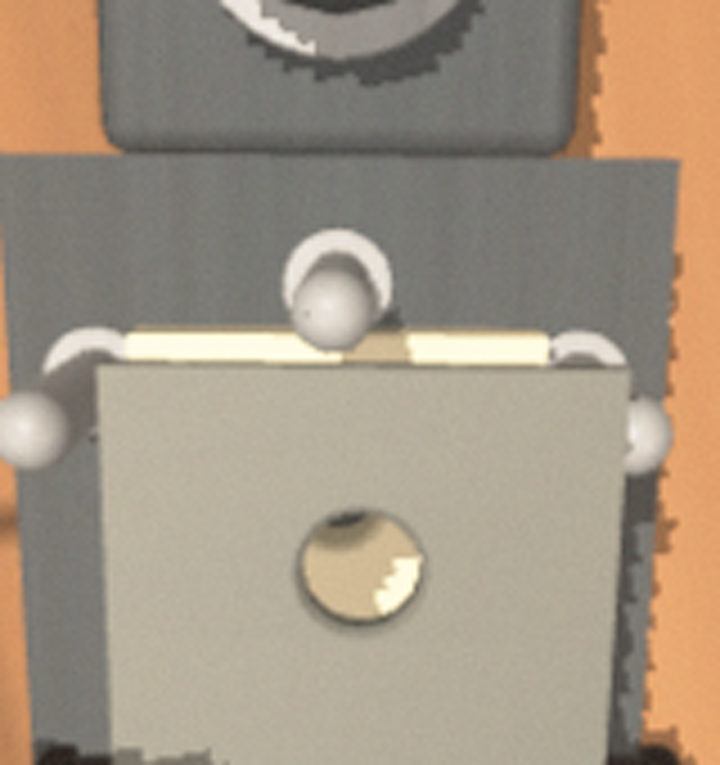

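```bash
cat > rel.py <<'E'
from h import *; import pickle
LOC={"pC":(66.5,0,.092),"ring":(66.5,0,.046),"pL":(52,36.5,.092),"pR":(52,-36.5,.092)}
def rel(name,jig,blank,zt,f):
    c,o=pickle.load(open(name+'.pkl','rb'))
    W=[totool(o,ray(c,f(p),LOC[n][2])*1000) for n,p in jig]
    # jig local -> tool frame coords (tool y = -jig y)
    L=[(LOC[n][0],-LOC[n][1]) for n,p in jig]
    t,a,r=fit2(L,W); print("jig in tool",t.round(2),"rot",round(a,2),r.round(1).tolist())
    B=[(n,totool(o,ray(c,f(p),zt)*1000)) for n,p in blank]
    d=dict(B); 
    cx=[d["hole"][0]-36,(d["eL"][0]+d["eR"][0])/2-60]; cy=[d["hole"][1],(d["eL"][1]+d["eR"][1])/2]
    print("plate x",np.round(cx,2),"y",np.round(cy,2),"rot",round(np.degrees(np.arctan2(-(d["eR"][0]-d["eL"][0]),d["eR"][1]-d["eL"][1])),2),"wid",round(d["eR"][1]-d["eL"][1],1))
    print("shift needed mm",(t-np.array([np.mean(cx),np.mean(cy)])).round(2))
E
python3 - <<'E'
from rel import *
f=lambda p:(240+(p[0]+.5)/4.5-.5,60+(p[1]+.5)/4.5-.5)
c,o=pickle.load(open('w12.pkl','rb')); zt=o["tool_pos"][2]-.0715+.005
rel("w12",[("pC",(334,311)),("ring",(337,285)),("pL",(30,430)),("pR",(636,435))],[("hole",(362,568)),("eL",(97,366)),("eR",(629,368))],zt,f)
E
```

```text
jig in tool [-2.84 -4.88] rot 0.46 [[-0.0, 0.1], [-0.1, -0.2], [0.1, -0.0], [0.0, 0.1]]
plate x [-1.01 -1.68] y [-0.95 -0.85] rot 0.23 wid 59.6
shift needed mm [-1.49 -3.98]
```

Call:
drive_tool([
  [-0.14, -0.37, 0, 0, 0, 0.3, 0],
  [0, 0, 0, 0, 0, 0, 0],
  [0, 0, 0, 0, 0, 0, 0],
  [0, 0, 0, 0, 0, 0, 0],
  [0, 0, 0, 0, 0, 0, 0],
  [0, 0, 0, 0, 0, 0, 0],
  [0, 0, 0, 0, 0, 0, 0],
])

```text
time_s: 29.68
tool_pos: [0.604, -0.0059, 0.1683]
tool_rot: [180.0, -0.0, 78.5]
force: [-0.3, 0.9, 0.0]
grip_width: 0.0596
```

```bash
python3 look.py w13 >/dev/null; python3 plan.py 604.8 -5 170 78.45 13;python3 - <<'E'
from h import *; import pickle
c,o=pickle.load(open('w13.pkl','rb'))
crop(c,240,60,400,230,4.5,'w13z')
E
```

```text
t 29.9 at [604.   -6.  168.3] [180.   -0.   78.5] F [-0.1 -0.3 -0.7] w 59.5
shift cm [ 0.11  0.06 -0.17] turn [ 0.   -0.    0.03] | per row [ 0.009  0.005 -0.013] [ 0. -0.  0.]
```

View pics/w13z.png

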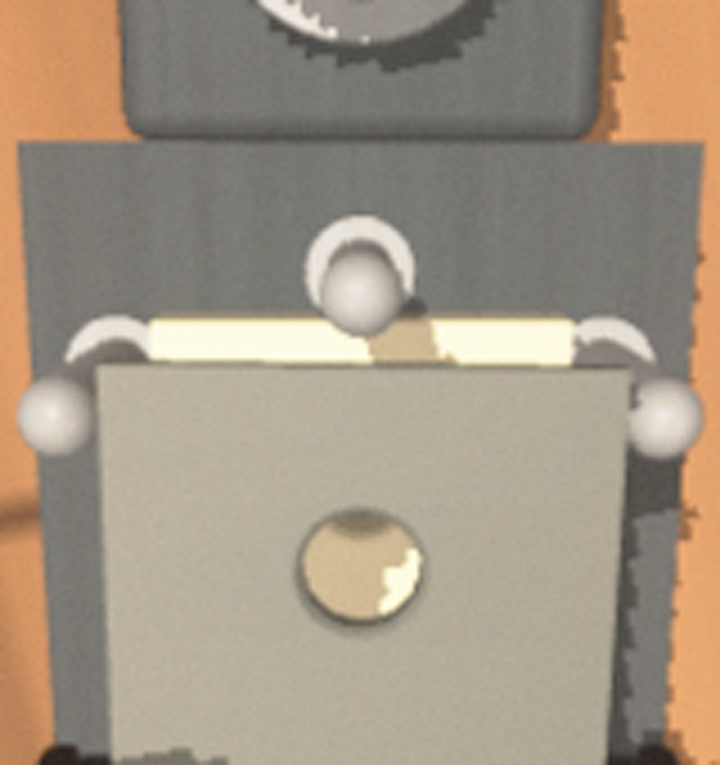

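```bash
python3 - <<'E'
from rel import *
f=lambda p:(240+(p[0]+.5)/4.5-.5,60+(p[1]+.5)/4.5-.5)
c,o=pickle.load(open('w13.pkl','rb')); zt=o["tool_pos"][2]-.0715+.005
rel("w13",[("pC",(361,292)),("ring",(360,270)),("pL",(54,416)),("pR",(665,417))],[("hole",(362,567)),("eL",(97,367)),("eR",(629,368))],zt,f)
c,o=pickle.load(open('w9.pkl','rb')); zt=o["tool_pos"][2]-.0732+.012
rel("w9",[("pC",(357,306)),("ring",(356,281)),("pL",(45,431)),("pR",(664,431))],[("hole",(356,588)),("eL",(82,377)),("eR",(633,377))],zt,f)
E
```

```text
jig in tool [-0.99 -1.35] rot 0.16 [[0.1, 0.1], [-0.0, 0.0], [-0.1, -0.2], [-0.0, 0.1]]
plate x [-1.1  -1.96] y [-0.97 -0.87] rot 0.14 wid 59.6
shift needed mm [ 0.54 -0.43]
jig in tool [-2.4 -1.8] rot 0.1 [[0.1, 0.2], [-0.1, 0.0], [-0.1, -0.4], [0.0, 0.2]]
plate x [-2.12 -2.31] y [-1.63 -1.44] rot 0.04 wid 59.8
shift needed mm [-0.18 -0.26]
```

Call:
drive_tool([
  [0.05, -0.02, 0, 0, 0, 0, 0],
  [0, 0, 0.3, 0, 0, 0, 0],
  [0, 0, 0.6, 0, 0, 0, 0],
  [0, 0, 0.7, 0, 0, 0, 0],
  [0, 0, 0.7, 0, 0, 0, 0],
  [0, 0, 0.7, 0, 0, 0, 0],
  [0, 0, 0.5, 0, 0, 0, 0],
  [0, 0, 0, 0, 0, 0, 0],
  [0, 0, 0, 0, 0, 0, 0],
  [0, 0, 0, 0, 0, 0, 0],
])

```text
time_s: 30.72
tool_pos: [0.6039, -0.0055, 0.1334]
tool_rot: [-180.0, -0.0, 78.5]
force: [0.5, 0.4, -0.8]
grip_width: 0.0596
```

```bash
python3 plan.py 604.8 -5 130.3 78.45 13
```

```text
t 30.7 at [603.9  -5.5 133.4] [-180.    -0.    78.5] F [ 0.5  0.4 -0.8] w 59.6
shift cm [0.07 0.08 0.31] turn [-0.   -0.    0.02] | per row [0.005 0.006 0.024] [-0. -0.  0.]
```

Call:
drive_tool([
  [0, 0, 0.3, 0, 0, 0, 0],
  [0, 0, 0, 0, 0, 0, 0],
  [0, 0, 0, 0, 0, 0, 0],
  [0, 0, 0, 0, 0, 0, 1],
  [0, 0, 0, 0, 0, 0, 1],
  [0, 0, 0, 0, 0, 0, 1],
  [0, 0, 0, 0, 0, 0, 1],
  [0, 0, 0, 0, 0, 0, 1],
  [0, 0, -1, 0, 0, 0, 1],
  [0, 0, -2.5, 0, 0, 0, 1],
  [0, 0, -2.5, 0, 0, 0, 1],
  [0, 0, -1, 0, 0, 0, 1],
  [0, 0, 0, 0, 0, 0, 1],
  [0, 0, 0, 0, 0, 0, 1],
])

```text
time_s: 31.88
tool_pos: [0.604, -0.0054, 0.2006]
tool_rot: [179.9, -0.0, 78.5]
force: [-0.4, -0.3, -0.9]
grip_width: 0.0867
```

```bash
python3 look.py w14 >/dev/null; python3 plan.py 575 -270 200 78.45 11; python3 - <<'E'
from h import *
c=env.read_camera("top"); cv2.imwrite("pics/t5.png",c["img"])
for p in plates(c):
    if 90<p[3][0]<130 and p[5]<600: print(p[0],np.round(p[1],1),np.round(p[2],1),np.round(p[3],1),round(p[4],1),p[5])
E
```

```text
t 32.1 at [603.   -5.3 198.7] [-179.9    0.    78.5] F [-0.7 -0.3 -0.6] w 87.1
shift cm [-26.5    2.54  -0.11] turn [-0.14  0.05  0.04] | per row [-2.409  0.231 -0.01 ] [-0.01  0.    0.  ]
cream [412.9 195.7] [ 575.3 -280.6] [123.   51.1] 4.5 354.5
grey [414.  252.9] [ 367.9 -277.5] [115.1  56.7] -12.7 484.0
grey [304.8 182.1] [619.7 116.3] [121.3 100.1] 88.8 578.0
```

View pics/w14.png

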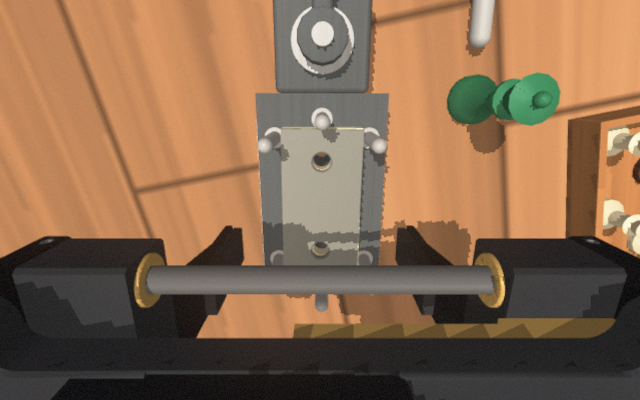

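View pics/t5.png

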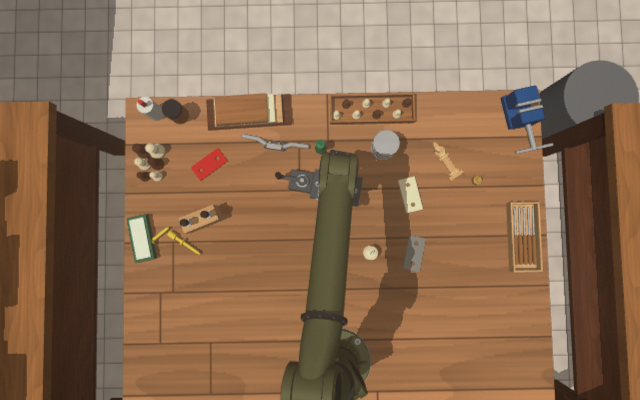

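```bash
python3 - <<'E'
from h import *
c=env.read_camera("top"); crop(c,120,190,330,280,3.7,"t6")
a=cv2.imread("pics/t4.png"); cv2.imwrite("pics/t4z.png",cv2.resize(a[190:280,120:330],None,fx=3.7,fy=3.7))
s=env.read_camera("scene"); cv2.imwrite("pics/s4.png",s["img"])
E
```

```text
(no output)
```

View pics/t4z.png

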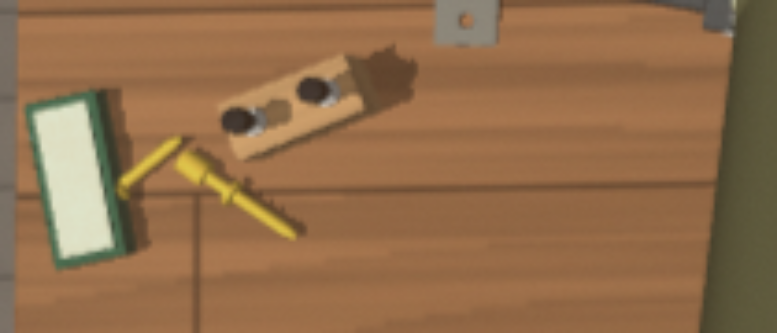

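View pics/s4.png

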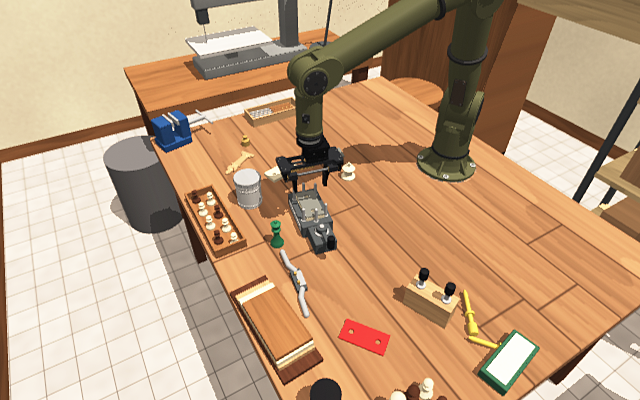

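View pics/t6.png

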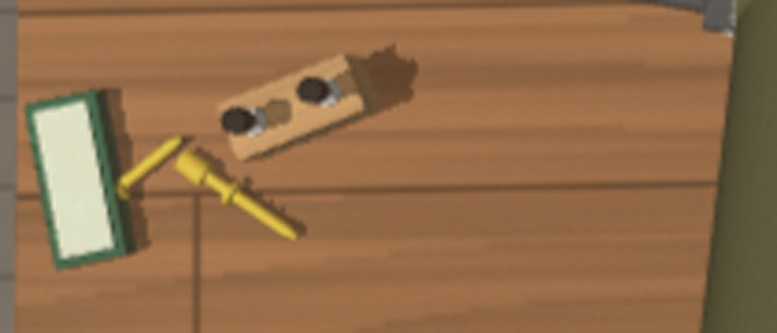

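```bash
python3 plan.py 502 -286 220 78.45 12
```

```text
t 32.2 at [603.4  -5.4 199.3] [-179.9    0.    78.5] F [0.2 0.3 0.3] w 87.3
shift cm [-29.52  -4.34  -2.04] turn [-0.08  0.03  0.03] | per row [-2.46  -0.361 -0.17 ] [-0.01  0.    0.  ]
```

Call:
drive_tool([
  [-1.2, -0.2, -1.0, 0, 0, 0, 1],
  [-2.4, -0.35, -1.0, 0, 0, 0, 1],
  [-2.5, -0.35, 0, 0, 0, 0, 1],
  [-2.5, -0.35, 0, 0, 0, 0, 1],
  [-2.5, -0.35, 0, 0, 0, 0, 1],
  [-2.5, -0.35, 0, 0, 0, 0, 1],
  [-2.5, -0.35, 0, 0, 0, 0, 1],
  [-2.5, -0.35, 0, 0, 0, 0, 1],
  [-2.5, -0.35, 0, 0, 0, 0, 1],
  [-2.5, -0.35, 0, 0, 0, 0, 1],
  [-2.5, -0.35, 0, 0, 0, 0, 1],
  [-2.5, -0.35, 0, 0, 0, 0, 1],
  [-1.5, -0.2, 0, 0, 0, 0, 1],
])

```text
time_s: 33.32
tool_pos: [0.4997, -0.296, 0.2212]
tool_rot: [180.0, 0.1, 78.2]
force: [-0.5, -0.3, 0.3]
grip_width: 0.0869
```

Call:
drive_tool([
  [0, 0, 0, 0, 0, 6.6, 1],
  [0, 0, 0, 0, 0, 6.6, 1],
  [0, 0, 0, 0, 0, 6.6, 1],
  [0, 0, 0, 0, 0, 6.6, 1],
  [0, 0, 0, 0, 0, 6.6, 1],
  [0, 0, 0, 0, 0, 6.6, 1],
  [0, 0, 0, 0, 0, 6.6, 1],
  [0, 0, 0, 0, 0, 6.6, 1],
  [0, 0, 0, 0, 0, 6.6, 1],
  [0, 0, 0, 0, 0, 6.6, 1],
  [0, 0, 0, 0, 0, 0, 1],
  [0, 0, 0, 0, 0, 0, 1],
  [0, 0, 0, 0, 0, 0, 1],
  [0, 0, 0, 0, 0, 0, 1],
])

```text
time_s: 34.48
tool_pos: [0.5019, -0.2921, 0.2204]
tool_rot: [-180.0, -0.0, 12.6]
force: [0.3, -0.1, 0.4]
grip_width: 0.087
```

```bash
python3 look.py w15; python3 plan.py 574.8 -270 74 12.3
```

```text
cream [312.6  95.8] [ 574.3 -269.3] [120.8  61. ] 12.5
grey [73.1 44.6] [584.2 -40.7] [101.4 100.7] 78.37
t 34.7 at [ 502.1 -291.9  220.3] [-180.    -0.    12.5] F [-0.2 -0.   0.9] w 87.0
shift cm [-42.69 -39.38  22.03] turn [-1.000e-02 -1.000e-02  1.252e+01] | per row [-42.688 -39.379  22.027] [-1.000e-02 -1.000e-02  1.252e+01]
t 34.7 at [ 502.1 -291.9  220.3] [-180.    -0.    12.5] F [-0.2 -0.   0.9] w 87.0
shift cm [ 7.57 -0.56 14.63] turn [-0.01 -0.01  0.22] | per row [ 7.574 -0.563 14.632] [-0.01 -0.01  0.22]
```

View pics/w15.png

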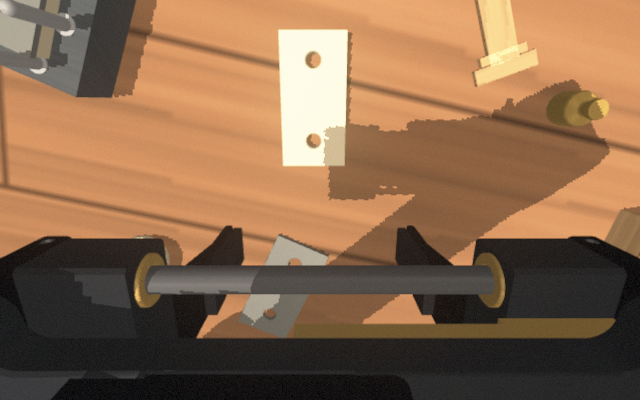

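Call:
drive_tool([
  [2.5, -0.1, 1, 0, 0, 0, 1],
  [2.5, -0.1, 2.5, 0, 0, 0, 1],
  [2.5, -0.2, 2.5, 0, 0, 0, 1],
  [0.2, 0, 2.5, 0, 0, 0, 1],
  [0, 0, 2.5, 0, 0, 0, 1],
  [0, 0, 2.0, 0, 0, 0, 1],
  [0, 0, 1.0, 0, 0, 0, 1],
  [0, 0, 0.6, 0, 0, 0, 1],
  [0, 0, 0, 0, 0, 0, 1],
  [0, 0, 0, 0, 0, 0, 1],
  [0, 0, 0, 0, 0, 0, 1],
  [0, 0, 0, 0, 0, 0, 1],
])

```text
time_s: 35.68
tool_pos: [0.5772, -0.2718, 0.0758]
tool_rot: [179.9, -0.1, 12.5]
force: [-1.2, 0.1, 1.0]
grip_width: 0.0871
```

```bash
python3 plan.py 575.5 -270 74 12.5
```

```text
t 35.7 at [ 577.2 -271.8   75.8] [ 1.799e+02 -1.000e-01  1.250e+01] F [-1.2  0.1  1. ] w 87.1
shift cm [-0.13 -0.21  0.18] turn [ 0.06 -0.13 -0.02] | per row [-0.129 -0.208  0.175] [ 0.06 -0.13 -0.02]
```

Call:
drive_tool([
  [-0.1, -0.2, 0.1, 0, 0, 0, 1],
  [0, 0, 0, 0, 0, 0, 0],
  [0, 0, 0, 0, 0, 0, 0],
  [0, 0, 0, 0, 0, 0, 0],
  [0, 0, 0, 0, 0, 0, 0],
  [0, 0, 0, 0, 0, 0, 0],
  [0, 0, 0, 0, 0, 0, 0],
  [0, 0, 0, 0, 0, 0, 0],
  [0, 0, 0, 0, 0, 0, 0],
], force=30)

```text
time_s: 36.43
tool_pos: [0.575, -0.2696, 0.0733]
tool_rot: [180.0, -0.0, 12.5]
force: [-0.4, 0.3, 0.5]
grip_width: 0.0595
```

```bash
python3 plan.py 575.5 -270 74 12.5
```

```text
t 36.4 at [ 575.  -269.6   73.3] [180.   -0.   12.5] F [-0.4  0.3  0.5] w 59.5
shift cm [ 0.04  0.05 -0.07] turn [ 0.   -0.   -0.02] | per row [ 0.038  0.045 -0.073] [ 0.   -0.   -0.02]
```

Lift and turn (−66°).

Call:
drive_tool([
  [0, 0, -1, 0, 0, 0, 0],
  [0, 0, -2.5, 0, 0, 0, 0],
  [0, 0, -2.5, 0, 0, 0, 0],
  [0, 0, -2.5, 0, 0, 0, 0],
  [0, 0, -2.5, 0, 0, 0, 0],
  [0, 0, -2.0, 0, 0, 0, 0],
  [0, 0, 0, 0, 0, -6.6, 0],
  [0, 0, 0, 0, 0, -6.6, 0],
  [0, 0, 0, 0, 0, -6.6, 0],
  [0, 0, 0, 0, 0, -6.6, 0],
  [0, 0, 0, 0, 0, -6.6, 0],
  [0, 0, 0, 0, 0, -6.6, 0],
  [0, 0, 0, 0, 0, -6.6, 0],
  [0, 0, 0, 0, 0, -6.6, 0],
  [0, 0, 0, 0, 0, -6.6, 0],
  [0, 0, 0, 0, 0, -6.6, 0],
])

```text
time_s: 37.77
tool_pos: [0.5746, -0.2698, 0.2036]
tool_rot: [-180.0, 0.0, 78.8]
force: [0.4, -0.5, -1.8]
grip_width: 0.0599
```

```bash
python3 plan.py 604.8 -5 190 78.45 12
```

```text
t 37.8 at [ 574.6 -269.8  203.6] [-180.     0.    78.8] F [ 0.4 -0.5 -1.8] w 59.9
shift cm [26.56 -2.19  1.36] turn [-0.01  0.    0.33] | per row [ 2.213 -0.183  0.114] [-0.    0.    0.03]
```

Call:
drive_tool([
  [1.2, -0.1, 0, 0, 0, 0, 0],
  [2.4, -0.2, 0, 0, 0, 0, 0],
  [2.4, -0.2, 0, 0, 0, 0, 0],
  [2.4, -0.2, 0, 0, 0, 0, 0],
  [2.4, -0.2, 0, 0, 0, 0, 0],
  [2.4, -0.2, 0, 0, 0, 0, 0],
  [2.4, -0.2, 0, 0, 0, 0, 0],
  [2.4, -0.2, 0, 0, 0, 0, 0],
  [2.4, -0.2, 0, 0, 0, 0, 0],
  [2.4, -0.2, 0, 0, 0, 0, 0],
  [2.4, -0.2, 0.4, 0, 0, 0, 0],
  [1.2, -0.1, 1.0, 0, 0, 0, 0],
  [0.2, 0, 1.0, 0, 0, 0, 0],
  [0, 0, 1.0, 0, 0, 0, 0],
  [0, 0, 0, 0, 0, 0, 0],
  [0, 0, 0, 0, 0, 0, 0],
  [0, 0, 0, 0, 0, 0, 0],
  [0, 0, 0, 0, 0, 0, 0],
  [0, 0, 0, 0, 0, 0, 0],
  [0, 0, 0, 0, 0, 0, 0],
])

```text
time_s: 39.43
tool_pos: [0.6068, -0.0051, 0.1697]
tool_rot: [180.0, -0.0, 78.4]
force: [0.4, 0.0, -1.0]
grip_width: 0.0597
```

```bash
python3 look.py w16 >/dev/null; python3 plan.py 604.8 -5 170 78.45 13;python3 - <<'E'
from h import *; import pickle
c,o=pickle.load(open('w16.pkl','rb'))
crop(c,240,60,400,230,4.5,'w16z')
E
```

```text
t 39.6 at [606.6  -4.6 169.4] [180.   -0.   78.5] F [ 0.5 -0.  -1.1] w 59.3
shift cm [-0.08 -0.17 -0.06] turn [ 0.02 -0.01  0.03] | per row [-0.006 -0.013 -0.004] [ 0. -0.  0.]
```

View pics/w16z.png

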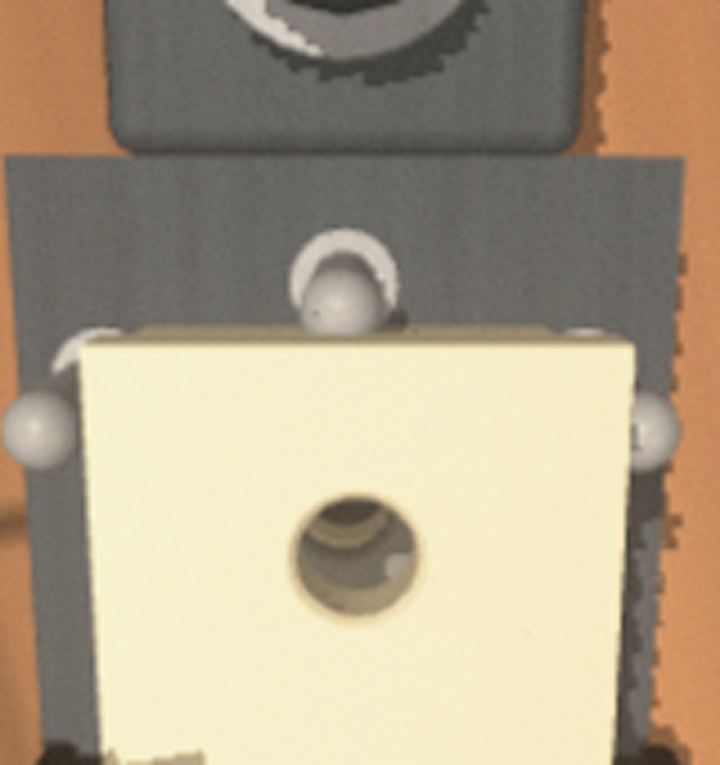

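```bash
python3 - <<'E'
from rel import *
f=lambda p:(240+(p[0]+.5)/4.5-.5,60+(p[1]+.5)/4.5-.5)
c,o=pickle.load(open('w16.pkl','rb')); zt=o["tool_pos"][2]-.0733+.012
rel("w16",[("pC",(342,309)),("ring",(344,284)),("pL",(39,431)),("pR",(644,431))],[("hole",(355,558)),("eL",(80,346)),("eR",(635,347))],zt,f)
E
```

```text
jig in tool [-3.04 -3.43] rot 0.04 [[0.1, 0.1], [-0.1, -0.1], [0.0, -0.2], [0.0, 0.2]]
plate x [1.3 0.9] y [-1.73 -1.43] rot 0.15 wid 59.9
shift needed mm [-4.14 -1.85]
```

Call:
drive_tool([
  [0, 0, -0.8, 0, 0, 0, 0],
  [-0.2, -0.1, 0, 0, 0, 0, 0],
  [-0.21, -0.08, 0, 0, 0, 0, 0],
  [0, 0, 0, 0, 0, 0, 0],
  [0, 0, 0, 0, 0, 0, 0],
  [0, 0, 0, 0, 0, 0, 0],
  [0, 0, 0.8, 0, 0, 0, 0],
  [0, 0, 0, 0, 0, 0, 0],
  [0, 0, 0, 0, 0, 0, 0],
  [0, 0, 0, 0, 0, 0, 0],
  [0, 0, 0, 0, 0, 0, 0],
])

```text
time_s: 40.55
tool_pos: [0.604, -0.0083, 0.1692]
tool_rot: [180.0, 0.0, 78.5]
force: [-0.1, 0.3, -1.8]
grip_width: 0.0594
```

```bash
python3 look.py w17 >/dev/null; python3 plan.py 604.8 -5 170 78.45 13;python3 - <<'E'
from h import *; import pickle
c,o=pickle.load(open('w17.pkl','rb'))
crop(c,240,60,400,230,4.5,'w17z')
E
```

```text
t 40.8 at [604.1  -8.3 169.4] [180.   -0.   78.5] F [-0.2 -0.8 -1.6] w 59.7
shift cm [ 0.33  0.   -0.06] turn [ 0.02 -0.01  0.03] | per row [ 0.026  0.    -0.004] [ 0. -0.  0.]
```

View pics/w17z.png

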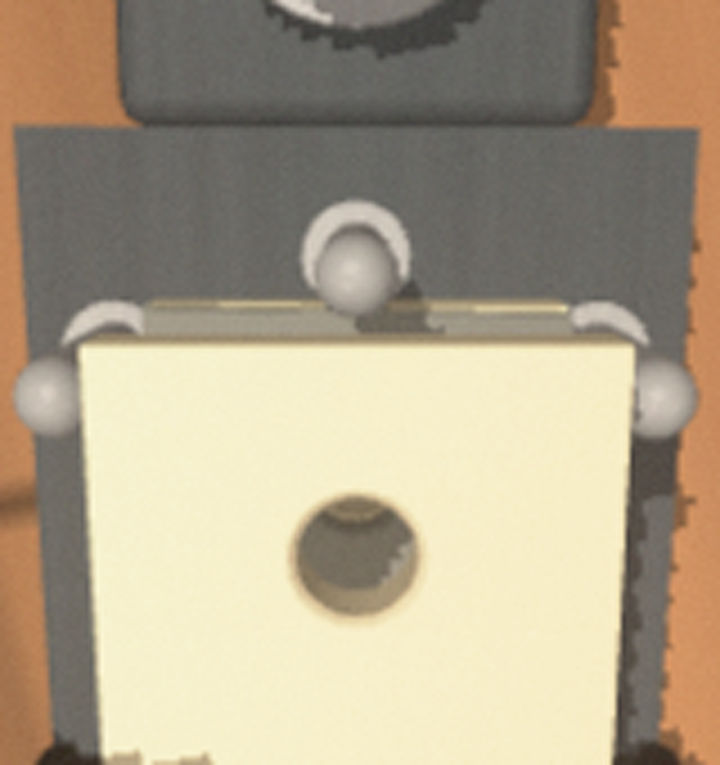

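```bash
python3 - <<'E'
from rel import *
f=lambda p:(240+(p[0]+.5)/4.5-.5,60+(p[1]+.5)/4.5-.5)
c,o=pickle.load(open('w17.pkl','rb')); zt=o["tool_pos"][2]-.0733+.012
rel("w17",[("pC",(355,269)),("ring",(356,255)),("pL",(49,397)),("pR",(662,396))],[("hole",(355,556)),("eL",(79,346)),("eR",(635,346))],zt,f)
E
```

```text
jig in tool [ 1.33 -1.67] rot -0.06 [[0.4, -0.0], [-0.2, 0.0], [-0.1, -0.4], [-0.1, 0.4]]
plate x [1.61 1.02] y [-1.76 -1.52] rot 0.04 wid 60.0
shift needed mm [ 0.01 -0.03]
```

Call:
drive_tool([
  [0, 0, 0.3, 0, 0, 0, 0],
  [0, 0, 0.6, 0, 0, 0, 0],
  [0, 0, 0.7, 0, 0, 0, 0],
  [0, 0, 0.7, 0, 0, 0, 0],
  [0, 0, 0.5, 0, 0, 0, 0],
  [0, 0, 0.2, 0, 0, 0, 0],
  [0, 0, 0, 0, 0, 0, 0],
  [0, 0, 0, 0, 0, 0, 0],
  [0, 0, 0, 0, 0, 0, 0],
])

```text
time_s: 41.5
tool_pos: [0.6042, -0.0083, 0.1396]
tool_rot: [180.0, -0.0, 78.5]
force: [-0.3, -0.1, -1.4]
grip_width: 0.0596
```

```bash
python3 plan.py 604.1 -8.3 136.8 78.45 13
```

```text
t 41.5 at [604.2  -8.3 139.6] [180.   -0.   78.5] F [-0.3 -0.1 -1.4] w 59.6
shift cm [-0.   -0.01  0.28] turn [ 0.04 -0.01  0.02] | per row [-0.    -0.001  0.021] [ 0. -0.  0.]
```

Call:
drive_tool([
  [0, 0, 0.26, 0, 0, 0, 0],
  [0, 0, 0, 0, 0, 0, 0],
  [0, 0, 0, 0, 0, 0, 0],
  [0, 0, 0, 0, 0, 0, 1],
  [0, 0, 0, 0, 0, 0, 1],
  [0, 0, 0, 0, 0, 0, 1],
  [0, 0, 0, 0, 0, 0, 1],
  [0, 0, 0, 0, 0, 0, 1],
  [0, 0, -1, 0, 0, 0, 1],
  [0, 0, -2.5, 0, 0, 0, 1],
  [0, 0, -2.5, 0, 0, 0, 1],
  [0, 0, -1, 0, 0, 0, 1],
  [-1.5, 0, 0, 0, 0, 0, 1],
  [-1.5, 0, 0, 0, 0, 0, 1],
  [-1.5, 0, -1.5, 0, 0, 0, 1],
  [-1.5, 0, -1.5, 0, 0, 0, 1],
  [-1.5, 0, -1.5, 0, 0, 0, 1],
  [0, 0, 0, 0, 0, 0, 1],
  [0, 0, 0, 0, 0, 0, 1],
  [0, 0, 0, 0, 0, 0, 1],
])

```text
time_s: 43.17
tool_pos: [0.5882, -0.0814, 0.2498]
tool_rot: [-179.8, -0.0, 78.5]
force: [0.0, 0.7, 0.4]
grip_width: 0.0869
```

```bash
python3 look.py w18 >/dev/null; python3 plan.py 604.1 -8.3 136.8 78.45 13; python3 - <<'E'
from h import *; import pickle
c,o=pickle.load(open('w18.pkl','rb'))
crop(c,220,20,420,240,3.3,'w18z')
E
```

```text
t 43.4 at [588.7 -80.5 250.4] [-179.9    0.    78.6] F [-0.1 -0.5 -0.3] w 86.9
shift cm [ 7.39  0.1  11.35] turn [-0.11  0.01  0.13] | per row [0.568 0.008 0.873] [-0.01  0.    0.01]
```

View pics/w18z.png

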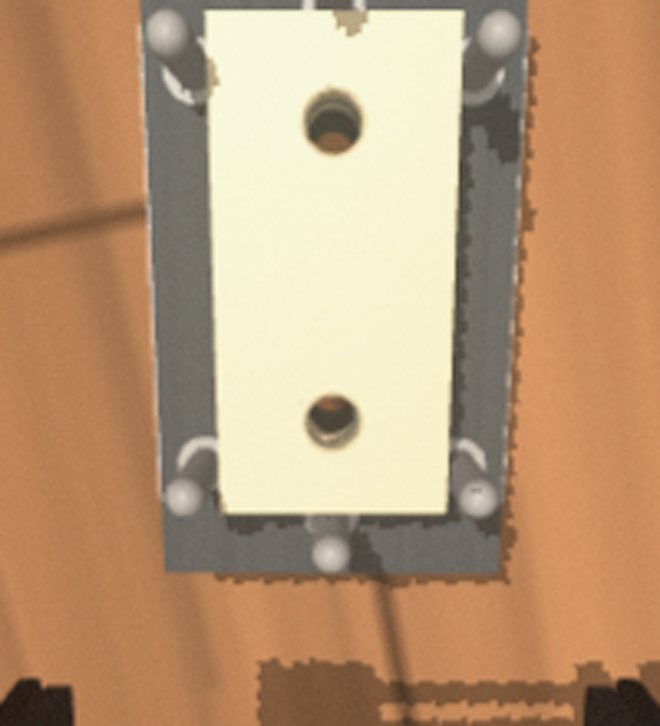

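```bash
python3 - <<'E'
from h import *; import pickle
c,o=pickle.load(open('w18.pkl','rb'))
f=lambda p:(220+(p[0]+.5)/3.3-.5,20+(p[1]+.5)/3.3-.5)
a=ray(c,f((333.5,121)),.075)*1000;b=ray(c,f((333,421)),.075)*1000
print(a,b,(a+b)/2,np.linalg.norm(a-b),np.degrees(np.arctan2(*(a-b)[::-1])))
E
python3 plan.py 541 356 250 78.5 16
```

```text
[609.88786365  28.62156982] [595.62014445 -41.62447108] [602.75400405  -6.50145063] 71.68036044464691 78.51879813303867
t 43.4 at [588.7 -80.5 250.4] [-179.9    0.    78.6] F [-0.1 -0.5 -0.3] w 86.9
shift cm [ 41.84 -13.32   0.05] turn [-0.11  0.01  0.08] | per row [ 2.615 -0.832  0.003] [-0.01  0.    0.  ]
```

Call:
drive_tool([
  [1.6, -0.5, 0, 0, 0, 0, 1],
  [2.7, -0.85, 0, 0, 0, 0, 1],
  [2.7, -0.85, 0, 0, 0, 0, 1],
  [2.7, -0.85, 0, 0, 0, 0, 1],
  [2.7, -0.85, 0, 0, 0, 0, 1],
  [2.7, -0.85, 0, 0, 0, 0, 1],
  [2.7, -0.85, 0, 0, 0, 0, 1],
  [2.7, -0.85, 0, 0, 0, 0, 1],
  [2.7, -0.85, 0, 0, 0, 0, 1],
  [2.7, -0.85, 0, 0, 0, 0, 1],
  [2.7, -0.85, 0, 0, 0, 0, 1],
  [2.7, -0.85, 0, 0, 0, 0, 1],
  [2.7, -0.85, 0, 0, 0, 0, 1],
  [2.7, -0.85, 0, 0, 0, 0, 1],
  [2.7, -0.85, 0, 0, 0, 0, 1],
  [2.7, -0.85, 0, 0, 0, 0, 1],
])

```text
time_s: 44.7
tool_pos: [0.5423, 0.3593, 0.2509]
tool_rot: [-180.0, 0.0, 78.6]
force: [0.4, -0.7, 0.0]
grip_width: 0.0869
```

Call:
drive_tool([
  [0, 0, 0, 0, 0, -6.5, 1],
  [0, 0, 0, 0, 0, -6.5, 1],
  [0, 0, 0, 0, 0, -6.5, 1],
  [0, 0, 0, 0, 0, -6.5, 1],
  [0, 0, 0, 0, 0, -6.5, 1],
  [0, 0, 0, 0, 0, 0, 1],
  [0, 0, 0, 0, 0, 0, 1],
  [0, 0, 0, 0, 0, 0, 1],
  [0, 0, 0, 0, 0, 0, 1],
])

```text
time_s: 45.45
tool_pos: [0.5431, 0.3574, 0.2514]
tool_rot: [-180.0, 0.0, 110.9]
force: [-0.0, 0.3, 0.2]
grip_width: 0.0869
```

```bash
python3 look.py w19 >/dev/null; python3 plan.py 513.8 426.3 174 111 1
```

```text
t 45.6 at [543.2 357.3 251.7] [180.    0.  110.9] F [-0.1  0.9  0.1] w 86.9
shift cm [ 7.5  -0.28  7.77] turn [ 0.01  0.   -0.06] | per row [ 7.496 -0.282  7.767] [ 0.01  0.   -0.06]
```

View pics/w19.png

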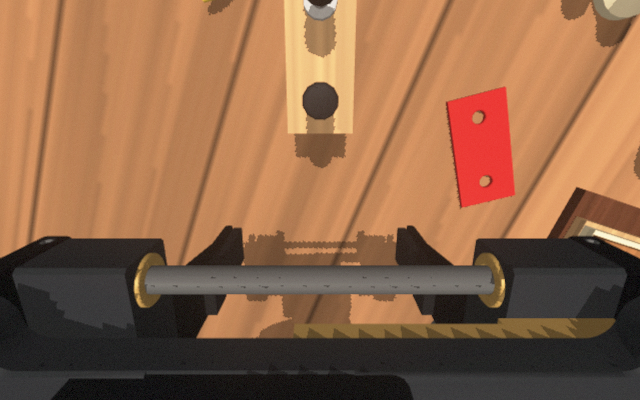

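```bash
python3 - <<'E'
from h import *; import pickle
c,o=pickle.load(open('w19.pkl','rb'))
for p,z in [((320,100.5),.137),((289,133),.075),((352.5,132.5),.075),((285,3),.075),((356.5,3),.075)]: 
    w=ray(c,p,z)*1000; print(w.round(1),totool(o,w).round(1))
E
```

```text
[514.5 430.4] [78.6 -0.7]
[499.5 396.4] [ 52.2 -26.9]
[549.6 416. ] [52.5 26.9]
[464.3 487.3] [149.6 -27.2]
[515.1 506.7] [149.6  27.1]
```

Call:
drive_tool([
  [2.5, 0, 0, 0, 0, 0, 1],
  [2.7, 0, 0, 0, 0, 0, 1],
  [2.7, 0, 0, 0, 0, 0, 1],
  [0, 0, 0, 0, 0, 0, 1],
  [0, 0, 0, 0, 0, 0, 1],
  [0, 0, 2, 0, 0, 0, 1],
  [0, 0, 2.5, 0, 0, 0, 1],
  [0, 0, 2, 0, 0, 0, 1],
  [0, 0, 1, 0, 0, 0, 1],
  [0, 0, 0.2, 0, 0, 0, 1],
  [0, 0, 0, 0, 0, 0, 1],
  [0, 0, 0, 0, 0, 0, 1],
  [0, 0, 0, 0, 0, 0, 1],
])

```text
time_s: 46.73
tool_pos: [0.5159, 0.4314, 0.1765]
tool_rot: [179.8, -0.1, 111.0]
force: [-0.3, 0.0, 0.7]
grip_width: 0.0871
```

```bash
python3 plan.py 514.5 430.4 174 111 1;  python3 look.py w20 >/dev/null
```

```text
t 46.7 at [515.9 431.4 176.5] [ 1.798e+02 -1.000e-01  1.110e+02] F [-0.3  0.   0.7] w 87.1
shift cm [-0.04 -0.17  0.25] turn [ 0.16 -0.06 -0.04] | per row [-0.04  -0.167  0.253] [ 0.16 -0.06 -0.04]
```

View pics/w20.png

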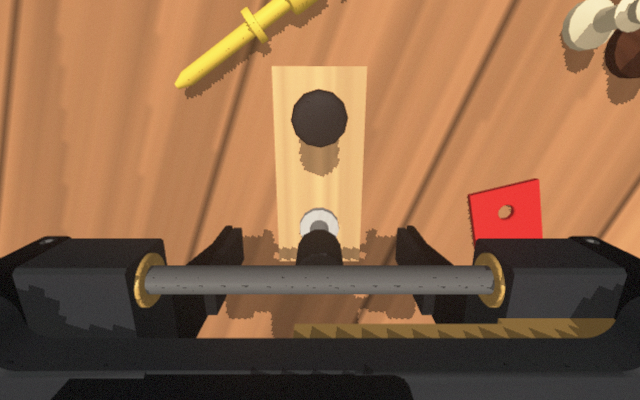

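Call:
drive_tool([
  [0, 0, 0.1, 0, 0, 0, 0],
  [0, 0, 0, 0, 0, 0, 0],
  [0, 0, 0, 0, 0, 0, 0],
  [0, 0, 0, 0, 0, 0, 0],
  [0, 0, 0, 0, 0, 0, 0],
  [0, 0, 0, 0, 0, 0, 0],
  [0, 0, 0, 0, 0, 0, 0],
  [0, 0, 0, 0, 0, 0, 0],
  [0, 0, 0, 0, 0, 0, 0],
  [0, 0, 0, 0, 0, 0, 0],
  [0, 0, 0, 0, 0, 0, 0],
  [0, 0, 0, 0, 0, 0, 0],
  [0, 0, 0, 0, 0, 0, 0],
  [0, 0, 0, 0, 0, 0, 0],
  [0, 0, 0, 0, 0, 0, 0],
], force=40)

```text
time_s: 48.18
tool_pos: [0.515, 0.4311, 0.1737]
tool_rot: [180.0, -0.0, 111.0]
force: [0.5, -0.0, 0.4]
grip_width: 0.0231
```

```bash
python3 plan.py 514.5 430.4 174 111 1
```

```text
t 48.2 at [515.  431.1 173.7] [180.  -0. 111.] F [ 0.5 -0.   0.4] w 23.1
shift cm [-0.04 -0.07 -0.03] turn [ 0.01 -0.   -0.02] | per row [-0.043 -0.071 -0.03 ] [ 0.01 -0.   -0.02]
```

Call:
drive_tool([
  [0, 0, -0.5, 0, 0, 0, 0],
  [0, 0, -1.5, 0, 0, 0, 0],
  [0, 0, -2, 0, 0, 0, 0],
  [0, 0, -2, 0, 0, 0, 0],
  [0, 0, -2, 0, 0, 0, 0],
  [0, 0, -2, 0, 0, 0, 0],
  [0, 0, -1, 0, 0, 0, 0],
  [0, 0, 0, 0, 0, 6.5, 0],
  [0, 0, 0, 0, 0, 6.5, 0],
  [0, 0, 0, 0, 0, 6.5, 0],
  [0, 0, 0, 0, 0, 6.5, 0],
  [0, 0, 0, 0, 0, 6.5, 0],
  [0, 0, 0, 0, 0, 0, 0],
])

```text
time_s: 49.27
tool_pos: [0.5147, 0.4309, 0.2831]
tool_rot: [-180.0, 0.1, 78.3]
force: [-1.0, -0.2, -1.5]
grip_width: 0.0228
```

```bash
python3 plan.py 604.1 -8.3 284 78.45 1;python3 plan.py 611.3 27 284 78.45 16;
```

```text
t 49.3 at [514.7 430.9 283.1] [-1.80e+02  1.00e-01  7.83e+01] F [-1.  -0.2 -1.5] w 22.8
shift cm [-41.2   17.64  -0.06] turn [-0.02  0.06 -0.13] | per row [-41.199  17.644  -0.059] [-0.02  0.06 -0.13]
t 49.3 at [514.7 430.9 283.1] [-1.80e+02  1.00e-01  7.83e+01] F [-1.  -0.2 -1.5] w 22.8
shift cm [-37.6   17.63  -0.06] turn [-0.02  0.06 -0.13] | per row [-2.35   1.102 -0.004] [-0.    0.   -0.01]
```

Call:
drive_tool([
  [-1.2, 0.5, 0, 0, 0, 0, 0],
  [-2.5, 1, 0, 0, 0, 0, 0],
  [-2.5, 1, 0, 0, 0, 0, 0],
  [-2.5, 1, 0, 0, 0, 0, 0],
  [-2.5, 1, 0, 0, 0, 0, 0],
  [-2.5, 1, 0, 0, 0, 0, 0],
  [-2.5, 1, 0, 0, 0, 0, 0],
  [-2.5, 1, 0, 0, 0, 0, 0],
  [-2.5, 1, 0, 0, 0, 0, 0],
  [-2.5, 1, 0, 0, 0, 0, 0],
  [-2.5, 1, 0, 0, 0, 0, 0],
  [-2.5, 1, 0, 0, 0, 0, 0],
  [-2.5, 1, 0, 0, 0, 0, 0],
  [-2.5, 1, 0, 0, 0, 0, 0],
  [-2.5, 1, 0, 0, 0, 0, 0],
  [-2.5, 1, 0, 0, 0, 0, 0],
  [-2.5, 1, 0, 0, 0, 0, 0],
  [-2.5, 1, 0, 0, 0, 0, 0],
  [-0.9, 0.1, 0, 0, 0, 0, 0],
  [0, 0, 0, 0, 0, 0, 0],
])

```text
time_s: 50.93
tool_pos: [0.5974, -0.0462, 0.2838]
tool_rot: [180.0, 0.1, 78.2]
force: [-0.6, -0.1, -0.6]
grip_width: 0.0231
```

Call:
drive_tool([
  [0, 0, 1, 0, 0, 0, 0],
  [0, 0, 1, 0, 0, 0, 0],
  [0, 0, 0, 0, 0, 0, 0],
  [0, 0, 0, 0, 0, 0, 0],
  [0, 0, 0, 0, 0, 0, 0],
  [0, 0, 0, 0, 0, 0, 0],
])

```text
time_s: 51.43
tool_pos: [0.5985, -0.0404, 0.2639]
tool_rot: [180.0, -0.0, 78.6]
force: [0.4, 0.3, -0.9]
grip_width: 0.0231
```

```bash
python3 look.py w21 >/dev/null; python3 plan.py 597.2 -42 260 78.45 1;python3 - <<'E'
from h import *; import pickle
c,o=pickle.load(open('w21.pkl','rb'))
crop(c,240,90,400,260,4.5,'w21z')
E
```

```text
t 51.6 at [598.5 -41.  264. ] [180.   -0.   78.5] F [ 0.6 -0.3 -1.2] w 22.5
shift cm [-0.12 -0.11  0.4 ] turn [ 0.03 -0.01  0.04] | per row [-0.12  -0.109  0.397] [ 0.03 -0.01  0.04]
```

View pics/w21.png

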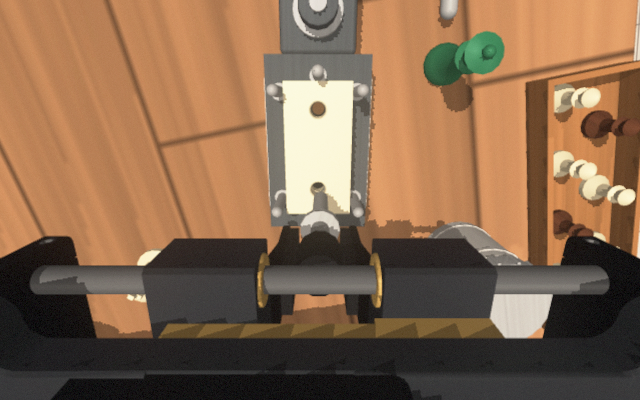

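View pics/w21z.png

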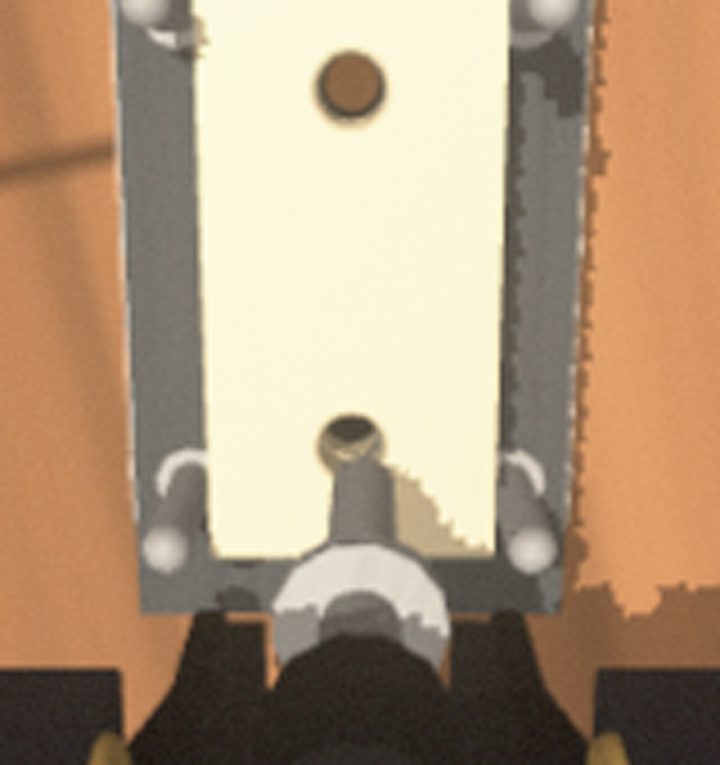

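```bash
python3 - <<'E'
from h import *; import pickle
c,o=pickle.load(open('w21.pkl','rb'))
f=lambda p:(240+(p[0]+.5)/4.5-.5,90+(p[1]+.5)/4.5-.5)
zt=o["tool_pos"][2]
for n,p,z in [("hole2",(350.5,86),.075),("hole1",(350.5,446),.075),("shank mid",(362.5,520),zt-.11),("tip",(358,464),zt-.1707),("collar",(361.5,600),zt-.094)]:
    print(n,totool(o,ray(c,f(p),z)*1000).round(2))
# shank silhouette rows
img=c["img"]; k=cv2.cvtColor(img,cv2.COLOR_BGR2GRAY)
R=Rn.from_euler("xyz",o["tool_rot"],degrees=True)
for x in (-2,0,2):
  for z in (.1,.15,.1607,.1707):
    X=o["tool_pos"]+R.apply([x/1000,-.001,z]); q=proj(c,X); print(x,z,((q-np.array([240,90])+.5)*4.5-.5).round(0))
E
```

```text
hole2 [71.02 -2.8 ]
hole1 [-1.12 -2.95]
shank mid [ 9.43 -0.71]
tip [ 0.37 -1.39]
collar [ 2.87 -0.9 ]
-2 0.1 [361. 615.]
-2 0.15 [361. 509.]
-2 0.1607 [361. 491.]
-2 0.1707 [361. 475.]
0 0.1 [361. 603.]
0 0.15 [361. 498.]
0 0.1607 [361. 481.]
0 0.1707 [361. 466.]
2 0.1 [361. 590.]
2 0.15 [361. 488.]
2 0.1607 [361. 471.]
2 0.1707 [361. 456.]
```

```bash
python3 - <<'E'
from h import *; import pickle
c,o=pickle.load(open('w21.pkl','rb'))
R=Rn.from_euler("xyz",o["tool_rot"],degrees=True)
g=lambda x,y,z:((proj(c,o["tool_pos"]+R.apply([x/1000,y/1000,z/1000]))-np.array([240,90])+.5)*4.5-.5).round(0)
for dx in (-2,0,2):
    print(dx,"collar under",g(13+dx,-1,98.7),"top",g(13+dx,-1,92.7),"sides",g(dx,-14,92.7),g(dx,12,92.7),"shank@",g(dx+6,-1,160.7),g(dx,-7,140),g(dx,5,140))
crop(c,290,180,350,240,12,'w21y')
E
```

```text
-2 collar under [361. 535.] top [361. 549.] sides [270. 635.] [453. 635.] shank@ [361. 460.] [326. 527.] [395. 527.]
0 collar under [361. 522.] top [361. 535.] sides [269. 622.] [453. 622.] shank@ [361. 450.] [326. 516.] [395. 516.]
2 collar under [361. 508.] top [361. 522.] sides [269. 609.] [453. 609.] shank@ [361. 440.] [326. 505.] [395. 505.]
```

View pics/w21y.png

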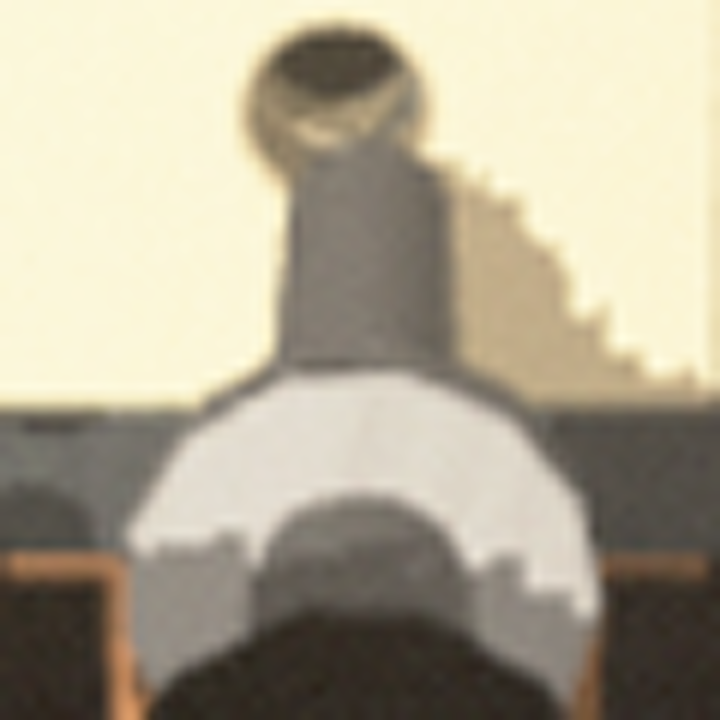

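Call:
drive_tool([
  [0, -0.2, 0, 0, 0, 0, 0],
  [0, 0, 0, 0, 0, 0, 0],
  [0, 0, 0.6, 0, 0, 0, 0],
  [0, 0, 0.6, 0, 0, 0, 0],
  [0, 0, 0, 0, 0, 0, 0],
  [0, 0, 0, 0, 0, 0, 0],
  [0, 0, 0, 0, 0, 0, 0],
  [0, 0, 0, 0, 0, 0, 0],
  [0, 0, 0, 0, 0, 0, 0],
])

```text
time_s: 52.38
tool_pos: [0.5965, -0.0408, 0.2518]
tool_rot: [180.0, -0.0, 78.5]
force: [-0.1, 0.6, -0.6]
grip_width: 0.023
```

```bash
python3 look.py w22 >/dev/null; python3 plan.py 597.2 -42 248 78.45 1;python3 - <<'E'
from h import *; import pickle
c,o=pickle.load(open('w22.pkl','rb'))
crop(c,290,180,350,240,12,'w22y')
R=Rn.from_euler("xyz",o["tool_rot"],degrees=True)
g=lambda x,y,z:((proj(c,o["tool_pos"]+R.apply([x/1000,y/1000,z/1000]))-np.array([290,180])+.5)*12-.5).round(0)
for dx in (-2,-1,0): print(dx,"coll top front",g(13+dx,-1,92.7),"tip ctr",g(dx,-1,170.7))
E
```

```text
t 52.6 at [596.5 -40.8 251.8] [180.   -0.   78.5] F [ 0.  -0.3 -1.8] w 22.9
shift cm [-0.11  0.1   0.38] turn [ 0.02 -0.01  0.03] | per row [-0.108  0.097  0.38 ] [ 0.02 -0.01  0.03]
-2 coll top front [364. 383.] tip ctr [363. 188.]
-1 coll top front [364. 365.] tip ctr [363. 174.]
0 coll top front [364. 347.] tip ctr [363. 161.]
```

View pics/w22y.png

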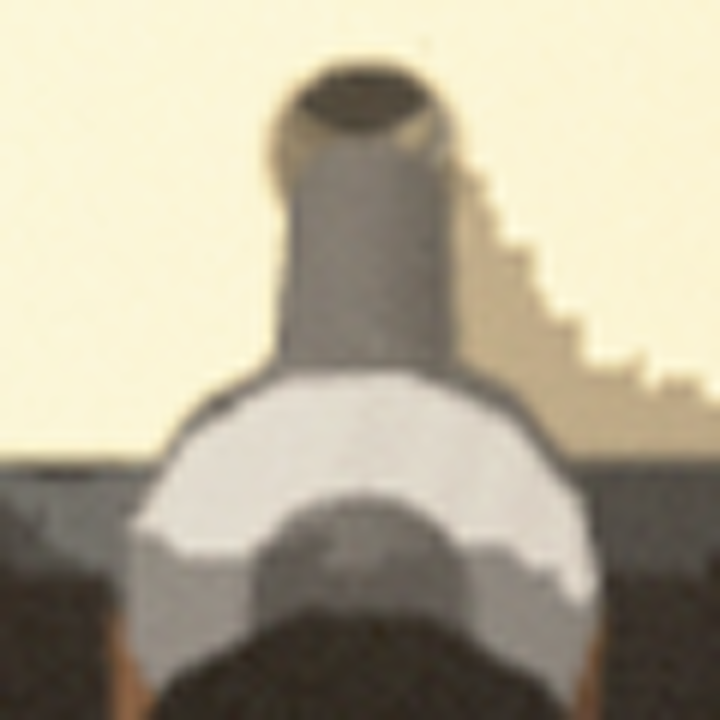

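Call:
drive_tool([
  [0, 0, 0.3, 0, 0, 0, 0],
  [0, 0, 0.4, 0, 0, 0, 0],
  [0, 0, 0.4, 0, 0, 0, 0],
  [0, 0, 0.4, 0, 0, 0, 0],
  [0, 0, 0.4, 0, 0, 0, 0],
  [0, 0, 0.4, 0, 0, 0, 0],
  [0, 0, 0, 0, 0, 0, 0],
  [0, 0, 0, 0, 0, 0, 0],
  [0, 0, 0, 0, 0, 0, 0],
])

```text
time_s: 53.33
tool_pos: [0.5965, -0.0408, 0.2288]
tool_rot: [180.0, -0.0, 78.5]
force: [-1.1, -0.2, -1.1]
grip_width: 0.0229
```

```bash
python3 plan.py 597.2 -42 174 78.45 1
```

```text
t 53.3 at [596.5 -40.8 228.8] [180.   -0.   78.5] F [-1.1 -0.2 -1.1] w 22.9
shift cm [-0.11  0.09  5.48] turn [ 0.01 -0.    0.03] | per row [-0.105  0.092  5.477] [ 0.01 -0.    0.03]
```

Tip at z≈58, no side force. Continue.

Call:
drive_tool([
  [0, 0, 0.4, 0, 0, 0, 0],
  [0, 0, 0.5, 0, 0, 0, 0],
  [0, 0, 0.5, 0, 0, 0, 0],
  [0, 0, 0.5, 0, 0, 0, 0],
  [0, 0, 0.5, 0, 0, 0, 0],
  [0, 0, 0.3, 0, 0, 0, 0],
  [0, 0, 0, 0, 0, 0, 0],
  [0, 0, 0, 0, 0, 0, 0],
])

```text
time_s: 54.0
tool_pos: [0.5963, -0.0408, 0.2014]
tool_rot: [-180.0, 0.0, 78.5]
force: [0.4, 0.2, -0.8]
grip_width: 0.023
```

```bash
python3 plan.py 597.2 -42 174 78.45 1
```

```text
t 54.0 at [596.3 -40.8 201.4] [-180.     0.    78.5] F [ 0.4  0.2 -0.8] w 23.0
shift cm [-0.1   0.11  2.74] turn [-0.02  0.01  0.03] | per row [-0.103  0.111  2.743] [-0.02  0.01  0.03]
```

Call:
drive_tool([
  [0, 0, 0.4, 0, 0, 0, 0],
  [0, 0, 0.5, 0, 0, 0, 0],
  [0, 0, 0.5, 0, 0, 0, 0],
  [0, 0, 0.5, 0, 0, 0, 0],
  [0, 0, 0.4, 0, 0, 0, 0],
  [0, 0, 0.2, 0, 0, 0, 0],
  [0, 0, 0, 0, 0, 0, 0],
  [0, 0, 0, 0, 0, 0, 0],
  [0, 0, 0, 0, 0, 0, 0],
])

```text
time_s: 54.75
tool_pos: [0.5965, -0.0408, 0.1768]
tool_rot: [180.0, -0.0, 78.5]
force: [-0.5, -0.8, -1.2]
grip_width: 0.0232
```

```bash
python3 plan.py 597.2 -42 174 78.45 1
```

```text
t 54.8 at [596.5 -40.8 176.8] [180.   -0.   78.5] F [-0.5 -0.8 -1.2] w 23.2
shift cm [-0.1   0.09  0.28] turn [ 0.01 -0.    0.03] | per row [-0.103  0.094  0.284] [ 0.01 -0.    0.03]
```

Call:
drive_tool([
  [0, 0, 0.2, 0, 0, 0, 0],
  [0, 0, 0.15, 0, 0, 0, 0],
  [0, 0, 0.05, 0, 0, 0, 0],
  [0, 0, 0, 0, 0, 0, 0],
  [0, 0, 0, 0, 0, 0, 0],
])

```text
time_s: 55.17
tool_pos: [0.5967, -0.0408, 0.1735]
tool_rot: [180.0, -0.0, 78.5]
force: [-2.1, 0.9, 4.3]
grip_width: 0.0228
```

```bash
python3 plan.py 597.2 -42 174 78.45 1
```

```text
t 55.2 at [596.7 -40.8 173.5] [180.   -0.   78.5] F [-2.1  0.9  4.3] w 22.8
shift cm [-0.11  0.08 -0.05] turn [ 0.04 -0.03  0.02] | per row [-0.109  0.078 -0.048] [ 0.04 -0.03  0.02]
```

Call:
drive_tool([
  [0, 0, 0, 0, 0, 0, 0.6],
  [0, 0, 0, 0, 0, 0, 0.6],
  [0, 0, 0, 0, 0, 0, 0.6],
  [0, 0, 0, 0, 0, 0, 0.6],
  [0, 0, 0, 0, 0, 0, 0.8],
  [0, 0, 0, 0, 0, 0, 1],
  [0, 0, -1, 0, 0, 0, 1],
  [0, 0, -2, 0, 0, 0, 1],
  [0, 0, -2.5, 0, 0, 0, 1],
  [0, 0, -2.5, 0, 0, 0, 1],
  [0, 0, 0, 0, 0, 0, 1],
  [0, 0, 0, 0, 0, 0, 1],
])

```text
time_s: 56.17
tool_pos: [0.5974, -0.041, 0.2551]
tool_rot: [179.8, -0.1, 78.5]
force: [0.1, 0.4, 0.0]
grip_width: 0.086
```

```bash
python3 look.py w23 >/dev/null; python3 plan.py 488 496 250 78.45 1;python3 - <<'E'
from h import *
s=env.read_camera("scene"); crop(s,240,150,400,270,4.5,"s5")
E
```

```text
t 56.4 at [595.8 -40.6 251.7] [-179.9    0.    78.5] F [ 1.1 -0.1 -0.1] w 86.8
shift cm [ 50.43 -21.28   0.18] turn [-0.1   0.02  0.03] | per row [ 50.429 -21.275   0.185] [-0.1   0.02  0.03]
```

View pics/w23.png

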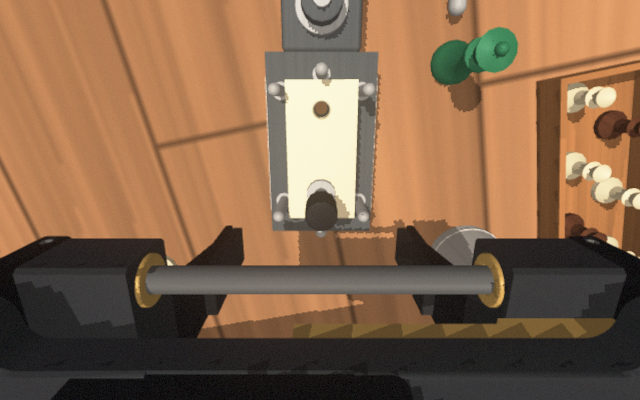

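View pics/s5.png

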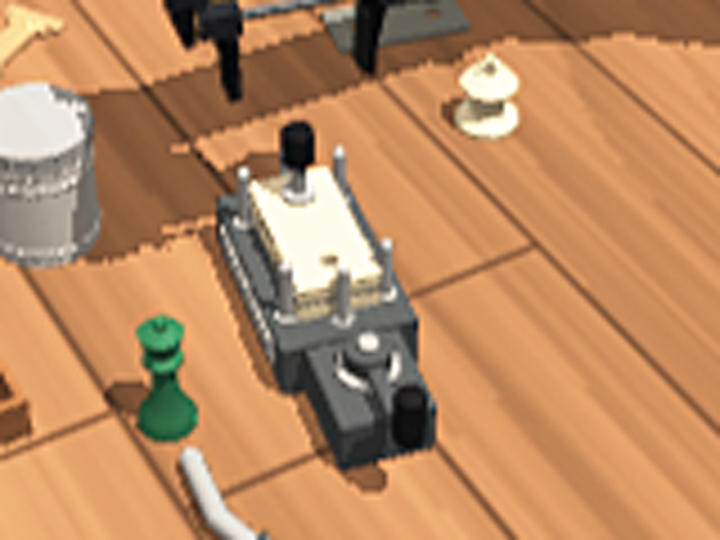

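Call:
drive_tool([
  [2.53, -1.07, 0, 0, 0, 0, 1],
  [2.53, -1.07, 0, 0, 0, 0, 1],
  [2.53, -1.07, 0, 0, 0, 0, 1],
  [2.53, -1.07, 0, 0, 0, 0, 1],
  [2.53, -1.07, 0, 0, 0, 0, 1],
  [2.53, -1.07, 0, 0, 0, 0, 1],
  [2.53, -1.07, 0, 0, 0, 0, 1],
  [2.53, -1.07, 0, 0, 0, 0, 1],
  [2.53, -1.07, 0, 0, 0, 0, 1],
  [2.53, -1.07, 0, 0, 0, 0, 1],
  [2.53, -1.07, 0, 0, 0, 0, 1],
  [2.53, -1.07, 0, 0, 0, 0, 1],
  [2.53, -1.07, 0, 0, 0, 0, 1],
  [2.53, -1.07, 0, 0, 0, 0, 1],
  [2.53, -1.07, 0, 0, 0, 0, 1],
  [2.53, -1.07, 0, 0, 0, 0, 1],
  [2.53, -1.07, 0, 0, 0, 0, 1],
  [2.53, -1.07, 0, 0, 0, 0, 1],
  [2.53, -1.07, 0, 0, 0, 0, 1],
  [2.53, -1.07, 0, 0, 0, 0, 1],
])

```text
time_s: 58.08
tool_pos: [0.4871, 0.4988, 0.2515]
tool_rot: [-179.9, 0.1, 78.5]
force: [0.7, -0.3, 0.2]
grip_width: 0.0869
```

Call:
drive_tool([
  [0, 0, 0, 0, 0, -6.5, 1],
  [0, 0, 0, 0, 0, -6.5, 1],
  [0, 0, 0, 0, 0, -6.5, 1],
  [0, 0, 0, 0, 0, -6.5, 1],
  [0, 0, 0, 0, 0, -6.5, 1],
  [0, 0, 0, 0, 0, 0, 1],
  [0, 0, 0, 0, 0, 0, 1],
  [0, 0, 0, 0, 0, 0, 1],
  [0, 0, 0, 0, 0, 0, 1],
])

```text
time_s: 58.83
tool_pos: [0.4877, 0.4977, 0.2523]
tool_rot: [-180.0, 0.0, 110.9]
force: [0.1, -0.5, 0.2]
grip_width: 0.0871
```

```bash
python3 look.py w24 >/dev/null; python3 plan.py 489.2 498.3 174 111 1
```

```text
t 59.0 at [487.7 497.8 252.7] [180.    0.  110.9] F [ 0.4  0.5 -0.8] w 87.1
shift cm [-0.01  0.15  7.87] turn [ 0.01  0.   -0.06] | per row [-0.009  0.153  7.871] [ 0.01  0.   -0.06]
```

View pics/w24.png

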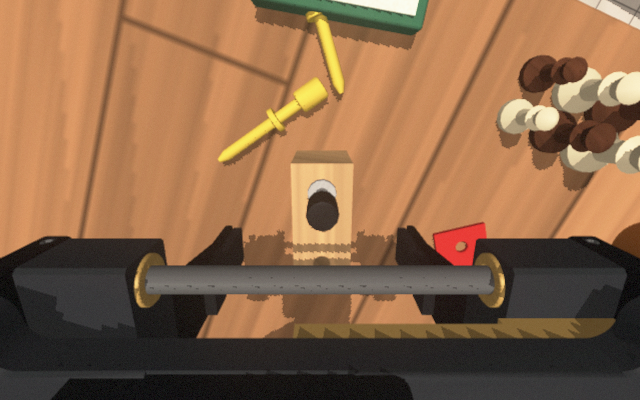

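```bash
python3 - <<'E'
from h import *; import pickle
c,o=pickle.load(open('w24.pkl','rb'))
print(totool(o,ray(c,(322.3,211),.137)*1000), totool(o,ray(c,(321.5,187),.081)*1000))
E
```

```text
[3.86946804 0.88045597] [5.99570432 0.68550859]
```

```bash
python3 - <<'E'
from h import *; import pickle
c,o=pickle.load(open('w24.pkl','rb'))
crop(c,280,140,365,265,5,'w24z')
print(totool(o,ray(c,(322.3,163),.075)*1000))
E
```

```text
[26.10841916  1.39919713]
```

View pics/w24z.png

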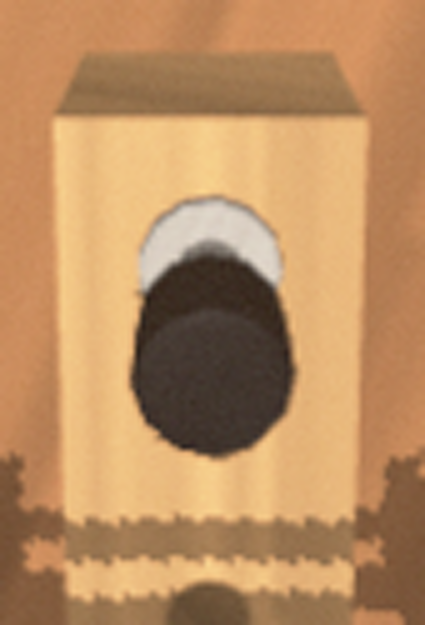

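Call:
drive_tool([
  [0, 0.12, 1, 0, 0, 0, 1],
  [0, 0, 2, 0, 0, 0, 1],
  [0, 0, 2.5, 0, 0, 0, 1],
  [0, 0, 1.5, 0, 0, 0, 1],
  [0, 0, 0.85, 0, 0, 0, 1],
  [0, 0, 0, 0, 0, 0, 0.7],
  [0, 0, 0, 0, 0, 0, 0],
  [0, 0, 0, 0, 0, 0, 0],
  [0, 0, 0, 0, 0, 0, 0],
  [0, 0, 0, 0, 0, 0, 0],
  [0, 0, 0, 0, 0, 0, 0],
  [0, 0, 0, 0, 0, 0, 0],
  [0, 0, 0, 0, 0, 0, 0],
  [0, 0, 0, 0, 0, 0, 0],
  [0, 0, 0, 0, 0, 0, 0],
  [0, 0, 0, 0, 0, 0, 0],
  [0, 0, 0, 0, 0, 0, 0],
  [0, 0, 0, 0, 0, 0, 0],
  [0, 0, 0, 0, 0, 0, 0],
  [0, 0, 0, 0, 0, 0, 0],
])

```text
time_s: 60.7
tool_pos: [0.489, 0.4982, 0.1742]
tool_rot: [180.0, -0.0, 111.0]
force: [0.1, 0.4, -0.0]
grip_width: 0.0229
```

```bash
python3 plan.py 489.2 498.3 174 111 1
```

```text
t 60.7 at [489.  498.2 174.2] [180.  -0. 111.] F [ 0.1  0.4 -0. ] w 22.9
shift cm [-0.    0.02  0.02] turn [ 0.01 -0.   -0.02] | per row [-0.003  0.024  0.018] [ 0.01 -0.   -0.02]
```

Call:
drive_tool([
  [0, 0, -0.5, 0, 0, 0, 0],
  [0, 0, -1.5, 0, 0, 0, 0],
  [0, 0, -2, 0, 0, 0, 0],
  [0, 0, -2, 0, 0, 0, 0],
  [0, 0, -2, 0, 0, 0, 0],
  [0, 0, -2, 0, 0, 0, 0],
  [0, 0, -1, 0, 0, 0, 0],
  [0, 0, 0, 0, 0, 6.5, 0],
  [0, 0, 0, 0, 0, 6.5, 0],
  [0, 0, 0, 0, 0, 6.5, 0],
  [0, 0, 0, 0, 0, 6.5, 0],
  [0, 0, 0, 0, 0, 6.5, 0],
  [0, 0, 0, 0, 0, 0, 0],
])

```text
time_s: 61.78
tool_pos: [0.4885, 0.498, 0.2834]
tool_rot: [-180.0, 0.1, 78.3]
force: [-0.1, 0.2, -2.7]
grip_width: 0.0233
```

```bash
python3 plan.py 611 29.7 284 78.5 1
```

```text
t 61.8 at [488.5 498.  283.4] [-1.80e+02  1.00e-01  7.83e+01] F [-0.1  0.2 -2.7] w 23.3
shift cm [-4.338e+01  2.147e+01 -1.000e-02] turn [-0.03  0.08 -0.18] | per row [-4.3383e+01  2.1472e+01 -1.1000e-02] [-0.03  0.08 -0.18]
```

Call:
drive_tool([
  [-1.2, 0.6, 0, 0, 0, 0, 0],
  [-2.4, 1.2, 0, 0, 0, 0, 0],
  [-2.4, 1.2, 0, 0, 0, 0, 0],
  [-2.4, 1.2, 0, 0, 0, 0, 0],
  [-2.4, 1.2, 0, 0, 0, 0, 0],
  [-2.4, 1.2, 0, 0, 0, 0, 0],
  [-2.4, 1.2, 0, 0, 0, 0, 0],
  [-2.4, 1.2, 0, 0, 0, 0, 0],
  [-2.4, 1.2, 0, 0, 0, 0, 0],
  [-2.4, 1.2, 0, 0, 0, 0, 0],
  [-2.4, 1.2, 0, 0, 0, 0, 0],
  [-2.4, 1.2, 0, 0, 0, 0, 0],
  [-2.4, 1.2, 0, 0, 0, 0, 0],
  [-2.4, 1.2, 0, 0, 0, 0, 0],
  [-2.4, 1.2, 0, 0, 0, 0, 0],
  [-2.4, 1.2, 0, 0, 0, 0, 0],
  [-2.4, 1.2, 0, 0, 0, 0, 0],
  [-2.4, 1.2, 0, 0, 0, 0, 0],
  [-1.4, 0.5, 0, 0, 0, 0, 0],
  [0, 0, 0, 0, 0, 0, 0],
])

```text
time_s: 63.45
tool_pos: [0.6126, 0.023, 0.2843]
tool_rot: [180.0, 0.2, 78.2]
force: [-0.3, 0.2, -1.3]
grip_width: 0.0232
```

Call:
drive_tool([
  [0, 0, 1, 0, 0, 0, 0],
  [0, 0, 1, 0, 0, 0, 0],
  [0, 0, 0, 0, 0, 0, 0],
  [0, 0, 0, 0, 0, 0, 0],
  [0, 0, 0, 0, 0, 0, 0],
  [0, 0, 0, 0, 0, 0, 0],
  [0, 0, 0, 0, 0, 0, 0],
  [0, 0, 0, 0, 0, 0, 0],
])

```text
time_s: 64.12
tool_pos: [0.613, 0.0302, 0.2646]
tool_rot: [180.0, -0.0, 78.5]
force: [-0.4, -0.5, -2.4]
grip_width: 0.0229
```

```bash
python3 look.py w25 >/dev/null; python3 plan.py 611 29.7 252 78.5 1; python3 - <<'E'
from h import *; import pickle
c,o=pickle.load(open('w25.pkl','rb'))
crop(c,290,180,350,240,12,'w25y')
R=Rn.from_euler("xyz",o["tool_rot"],degrees=True)
g=lambda x,y,z:((proj(c,o["tool_pos"]+R.apply([x/1000,y/1000,z/1000]))-np.array([290,180])+.5)*12-.5).round(0)
for dx in (-2,-1,0): print(dx,"coll top front",g(13+dx,-1,92.7),"tip ctr",g(dx,-1,170.7),"at 75:",g(dx,-1,o["tool_pos"][2]*1000-75))
E
```

```text
t 64.3 at [612.9  30.1 264.3] [180.   -0.   78.5] F [-0.1  0.3 -2.1] w 23.0
shift cm [-0.07 -0.18  1.23] turn [ 0.01 -0.01 -0.02] | per row [-0.073 -0.181  1.231] [ 0.01 -0.01 -0.02]
-2 coll top front [364. 383.] tip ctr [362. 187.] at 75: [362. 118.]
-1 coll top front [364. 365.] tip ctr [362. 174.] at 75: [362. 106.]
0 coll top front [364. 347.] tip ctr [362. 161.] at 75: [362.  93.]
```

View pics/w25y.png

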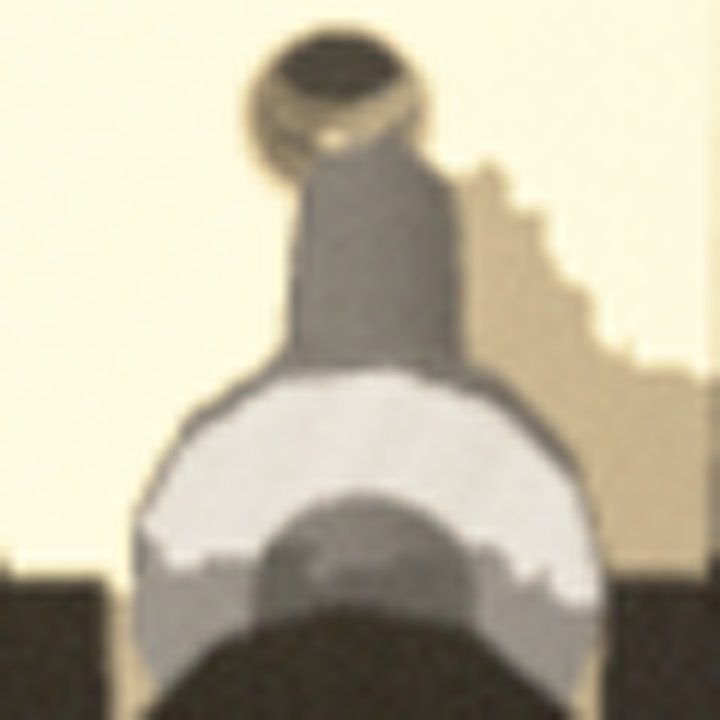

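Call:
drive_tool([
  [-0.08, -0.26, 0, 0, 0, 0, 0],
  [0, 0, 0, 0, 0, 0, 0],
  [0, 0, 0.6, 0, 0, 0, 0],
  [0, 0, 0.6, 0, 0, 0, 0],
  [0, 0, 0, 0, 0, 0, 0],
  [0, 0, 0, 0, 0, 0, 0],
  [0, 0, 0, 0, 0, 0, 0],
  [0, 0, 0, 0, 0, 0, 0],
  [0, 0, 0, 0, 0, 0, 0],
])

```text
time_s: 65.07
tool_pos: [0.6103, 0.0298, 0.2524]
tool_rot: [180.0, -0.0, 78.5]
force: [0.2, -0.3, -1.0]
grip_width: 0.0227
```

```bash
python3 look.py w26 >/dev/null; python3 plan.py 611 29.7 252 78.5 1; python3 - <<'E'
from h import *; import pickle
c,o=pickle.load(open('w26.pkl','rb'))
crop(c,290,180,350,240,12,'w26y')
R=Rn.from_euler("xyz",o["tool_rot"],degrees=True)
g=lambda x,y,z:((proj(c,o["tool_pos"]+R.apply([x/1000,y/1000,z/1000]))-np.array([290,180])+.5)*12-.5).round(0)
for dx in (-2,-1,0): print(dx,"coll top front",g(13+dx,-1,92.7),"tip ctr",g(dx,-1,170.7),"at 75:",g(dx,-1,o["tool_pos"][2]*1000-75))
E
```

```text
t 65.3 at [610.2  29.8 252.3] [180.   -0.   78.5] F [ 0.1  0.1 -1.8] w 22.9
shift cm [0.01 0.08 0.03] turn [ 0.02 -0.01 -0.02] | per row [0.01  0.077 0.031] [ 0.02 -0.01 -0.02]
-2 coll top front [364. 383.] tip ctr [362. 188.] at 75: [362. 162.]
-1 coll top front [364. 365.] tip ctr [362. 175.] at 75: [362. 149.]
0 coll top front [364. 347.] tip ctr [362. 161.] at 75: [362. 136.]
```

View pics/w26y.png

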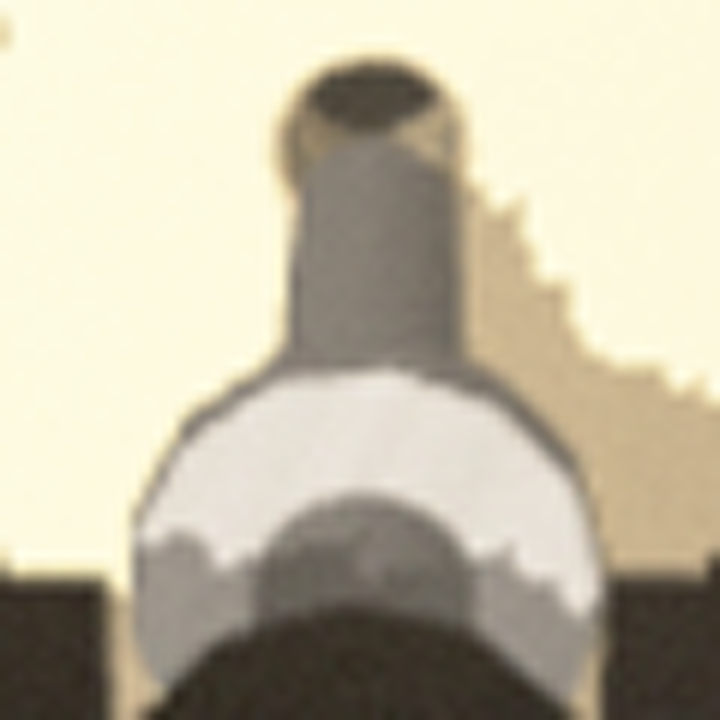

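Call:
drive_tool([
  [0, -0.02, 0.3, 0, 0, 0, 0],
  [0, 0, 0.4, 0, 0, 0, 0],
  [0, 0, 0.4, 0, 0, 0, 0],
  [0, 0, 0.4, 0, 0, 0, 0],
  [0, 0, 0.4, 0, 0, 0, 0],
  [0, 0, 0.4, 0, 0, 0, 0],
  [0, 0, 0, 0, 0, 0, 0],
  [0, 0, 0, 0, 0, 0, 0],
  [0, 0, 0, 0, 0, 0, 0],
])

```text
time_s: 66.02
tool_pos: [0.61, 0.0298, 0.2293]
tool_rot: [180.0, -0.0, 78.5]
force: [-0.1, -0.5, -1.3]
grip_width: 0.0228
```

```bash
python3 plan.py 610.3 29.8 174 78.5 1
```

```text
t 66.0 at [610.   29.8 229.3] [180.   -0.   78.5] F [-0.1 -0.5 -1.3] w 22.8
shift cm [0.   0.03 5.53] turn [ 0.01 -0.01 -0.02] | per row [4.000e-03 2.600e-02 5.525e+00] [ 0.01 -0.01 -0.02]
```

Call:
drive_tool([
  [0, 0, 0.4, 0, 0, 0, 0],
  [0, 0, 0.5, 0, 0, 0, 0],
  [0, 0, 0.5, 0, 0, 0, 0],
  [0, 0, 0.5, 0, 0, 0, 0],
  [0, 0, 0.5, 0, 0, 0, 0],
  [0, 0, 0.3, 0, 0, 0, 0],
  [0, 0, 0, 0, 0, 0, 0],
  [0, 0, 0, 0, 0, 0, 0],
])

```text
time_s: 66.68
tool_pos: [0.6099, 0.0298, 0.2019]
tool_rot: [-180.0, 0.0, 78.5]
force: [0.3, 0.4, -1.2]
grip_width: 0.023
```

```bash
python3 plan.py 610.3 29.8 174 78.5 1
```

```text
t 66.7 at [609.9  29.8 201.9] [-180.     0.    78.5] F [ 0.3  0.4 -1.2] w 23.0
shift cm [0.01 0.04 2.79] turn [-0.02  0.01 -0.02] | per row [0.013 0.041 2.793] [-0.02  0.01 -0.02]
```

Call:
drive_tool([
  [0, 0, 0.4, 0, 0, 0, 0],
  [0, 0, 0.5, 0, 0, 0, 0],
  [0, 0, 0.5, 0, 0, 0, 0],
  [0, 0, 0.5, 0, 0, 0, 0],
  [0, 0, 0.5, 0, 0, 0, 0],
  [0, 0, 0.2, 0, 0, 0, 0],
  [0, 0, 0, 0, 0, 0, 0],
  [0, 0, 0.2, 0, 0, 0, 0],
  [0, 0, 0.1, 0, 0, 0, 0],
  [0, 0, 0, 0, 0, 0, 0],
  [0, 0, 0, 0, 0, 0, 0],
])

```text
time_s: 67.6
tool_pos: [0.6102, 0.0298, 0.1741]
tool_rot: [180.0, -0.0, 78.5]
force: [-0.6, 0.0, 3.8]
grip_width: 0.0231
```

```bash
python3 plan.py 610.3 29.8 174 78.5 1
```

```text
t 67.6 at [610.2  29.8 174.1] [180.   -0.   78.5] F [-0.6  0.   3.8] w 23.1
shift cm [0.   0.01 0.01] turn [ 0.04 -0.04 -0.03] | per row [0.004 0.007 0.005] [ 0.04 -0.04 -0.03]
```

Call:
drive_tool([
  [0, 0, 0, 0, 0, 0, 0.6],
  [0, 0, 0, 0, 0, 0, 0.6],
  [0, 0, 0, 0, 0, 0, 0.6],
  [0, 0, 0, 0, 0, 0, 0.6],
  [0, 0, 0, 0, 0, 0, 0.8],
  [0, 0, 0, 0, 0, 0, 1],
  [0, 0, -1, 0, 0, 0, 1],
  [0, 0, -2, 0, 0, 0, 1],
  [0, 0, -2.5, 0, 0, 0, 1],
  [0, 0, -2.5, 0, 0, 0, 1],
  [-2, 0, 0, 0, 0, 0, 1],
  [-2, 0, 0, 0, 0, 0, 1],
  [-2, 0, 0, 0, 0, 0, 1],
  [0, 0, 0, 0, 0, 0, 1],
  [0, 0, 0, 0, 0, 0, 1],
  [0, 0, 0, 0, 0, 0, 1],
])

```text
time_s: 68.93
tool_pos: [0.5982, -0.0282, 0.2536]
tool_rot: [180.0, -0.1, 78.5]
force: [0.0, 0.6, 0.2]
grip_width: 0.0868
```

```bash
python3 look.py w27 >/dev/null; python3 plan.py 644 190 250 78.5 1; python3 - <<'E'
from h import *
s=env.read_camera("scene"); crop(s,240,150,400,270,4.5,"s6")
s=env.read_camera("top"); cv2.imwrite("pics/t7.png",s["img"])
E
```

```text
t 69.1 at [598.2 -27.7 253.1] [-180.    -0.    78.6] F [0.9 1.  0. ] w 86.9
shift cm [22.24  0.19  0.32] turn [-0.01 -0.02  0.09] | per row [22.242  0.186  0.315] [-0.01 -0.02  0.09]
```

View pics/w27.png

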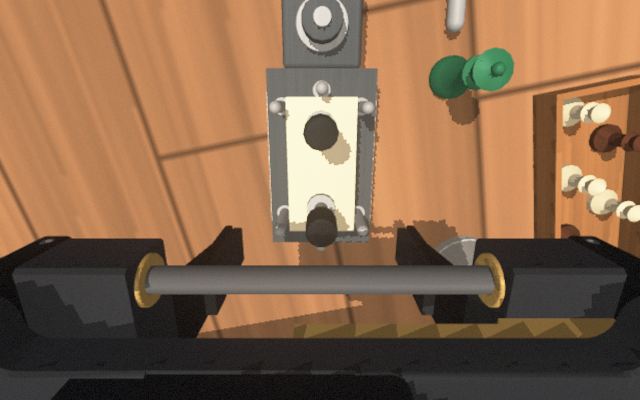

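View pics/s6.png

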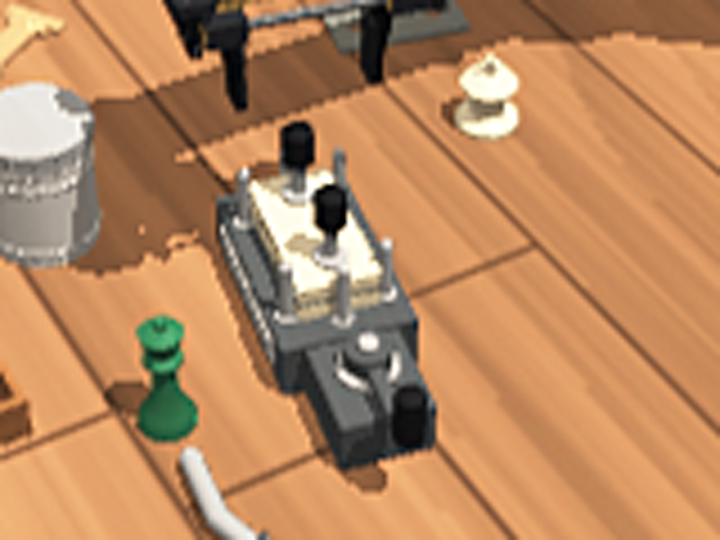

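Call:
drive_tool([
  [2.2, 0, 0, 0, 0, 0, 1],
  [2.5, 0, 0, 0, 0, 0, 1],
  [2.5, 0, 0, 0, 0, 0, 1],
  [2.5, 0, 0, 0, 0, 0, 1],
  [2.5, 0, 0, 0, 0, 0, 1],
  [2.5, 0, 0, 0, 0, 0, 1],
  [2.5, 0, 0, 0, 0, 0, 1],
  [2.5, 0, 0, 0, 0, 0, 1],
  [2.5, 0.2, 0, 0, 0, 0, 1],
  [0, 0, 0, 0, 0, 0, 1],
  [0, 0, 0, 0, 0, 0, 1],
  [0, 0, 0, 0, 0, 0, 1],
])

```text
time_s: 70.23
tool_pos: [0.6442, 0.1875, 0.2529]
tool_rot: [-180.0, 0.1, 78.5]
force: [0.2, -0.1, -0.0]
grip_width: 0.087
```

```bash
python3 look.py w28 >/dev/null; python3 plan.py 644 190 138 78.5 1
```

```text
t 70.4 at [644.4 186.6 253.4] [180.    0.   78.4] F [-0.  -0.7  0.7] w 87.0
shift cm [ 0.33 -0.11 11.54] turn [ 0.02  0.01 -0.14] | per row [ 0.327 -0.111 11.544] [ 0.02  0.01 -0.14]
```

View pics/w28.png

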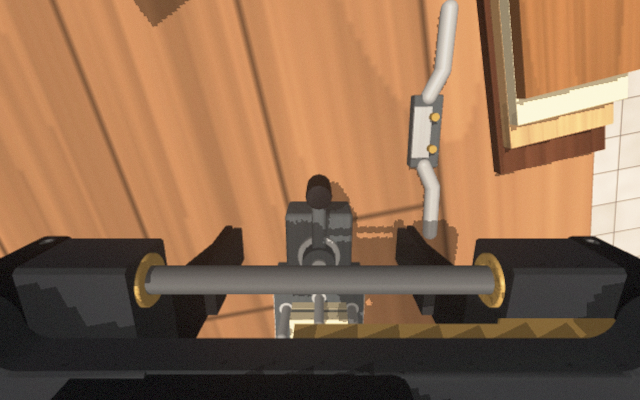

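Call:
drive_tool([
  [0.3, 0, 1, 0, 0, 0, 1],
  [0, 0, 2, 0, 0, 0, 1],
  [0, 0, 2.5, 0, 0, 0, 1],
  [0, 0, 2.5, 0, 0, 0, 1],
  [0, 0, 2.0, 0, 0, 0, 1],
  [0, 0, 1.4, 0, 0, 0, 1],
  [0, 0, 0, 0, 0, 0, 0.5],
  [0, 0, 0, 0, 0, 0, 0],
  [0, 0, 0, 0, 0, 0, 0],
  [0, 0, 0, 0, 0, 0, 0],
  [0, 0, 0, 0, 0, 0, 0],
  [0, 0, 0, 0, 0, 0, 0],
  [0, 0, 0, 0, 0, 0, 0],
  [0, 0, 0, 0, 0, 0, 0],
  [0, 0, 0, 0, 0, 0, 0],
  [0, 0, 0, 0, 0, 0, 0],
  [0, 0, 0, 0, 0, 0, 0],
  [0, 0, 0, 0, 0, 0, 0],
  [0, 0, 0, 0, 0, 0, 0],
  [0, 0, 0, 0, 0, 0, 0],
], force=20)

```text
time_s: 72.1
tool_pos: [0.6448, 0.1911, 0.1392]
tool_rot: [-180.0, -0.0, 78.5]
force: [-0.2, -0.0, -0.2]
grip_width: 0.0213
```

```bash
python3 plan.py 644 190 138 78.5 1
```

```text
t 72.1 at [644.8 191.1 139.2] [-180.    -0.    78.5] F [-0.2 -0.  -0.2] w 21.3
shift cm [-0.12 -0.06  0.12] turn [-0.01 -0.   -0.02] | per row [-0.123 -0.06   0.117] [-0.01 -0.   -0.02]
```

Call:
drive_tool([
  [-0.04, -0.84, 0, 0, 0, -6, 0],
  [-0.04, -0.84, 0, 0, 0, -6, 0],
  [-0.04, -0.84, 0, 0, 0, -6, 0],
  [-0.04, -0.84, 0, 0, 0, -6, 0],
  [-0.04, -0.84, 0, 0, 0, -6, 0],
  [-0.04, -0.84, 0, 0, 0, -6, 0],
  [-0.04, -0.84, 0, 0, 0, -6, 0],
  [-0.04, -0.84, 0, 0, 0, -6, 0],
])

```text
time_s: 72.77
tool_pos: [0.5804, 0.1776, 0.1391]
tool_rot: [180.0, -0.0, 126.7]
force: [-0.1, 0.2, 0.5]
grip_width: 0.0207
```

```bash
python3 plan.py 549.6 127.6 138 168.5 1
```

```text
t 72.8 at [580.4 177.6 139.1] [180.   -0.  126.7] F [-0.1  0.2  0.5] w 20.7
shift cm [-2.16 -5.46  0.11] turn [ 3.000e-02 -4.000e-02 -4.176e+01] | per row [-2.162 -5.456  0.11 ] [ 3.000e-02 -4.000e-02 -4.176e+01]
```

Call:
drive_tool([
  [-0.04, -0.84, 0, 0, 0, -6, 0],
  [-0.04, -0.84, 0, 0, 0, -6, 0],
  [-0.04, -0.84, 0, 0, 0, -6, 0],
  [-0.04, -0.84, 0, 0, 0, -6, 0],
  [-0.04, -0.84, 0, 0, 0, -6, 0],
  [-0.04, -0.84, 0, 0, 0, -6, 0],
  [-0.04, -0.84, 0, 0, 0, -5.7, 0],
  [0, 0, 0, 0, 0, 0, 0],
  [0, 0, 0, 0, 0, 0, 0],
])

```text
time_s: 73.52
tool_pos: [0.5481, 0.1284, 0.1391]
tool_rot: [-179.9, -0.2, 168.1]
force: [-5.3, -0.9, 3.8]
grip_width: 0.0215
```

```bash
python3 plan.py 549.6 127.6 138 168.5 1
```

```text
t 73.5 at [548.1 128.4 139.1] [-179.9   -0.2  168.1] F [-5.3 -0.9  3.8] w 21.5
shift cm [-0.16 -0.04  0.11] turn [-0.06 -0.22 -0.39] | per row [-0.16  -0.044  0.106] [-0.06 -0.22 -0.39]
```

Push on gently to the stop until force builds.

Call:
drive_tool([
  [-0.05, -0.2, 0, 0, 0, -0.4, 0],
  [-0.05, -0.2, 0, 0, 0, 0, 0],
  [0, -0.2, 0, 0, 0, 0, 0],
  [0, -0.2, 0, 0, 0, 0, 0],
  [0, 0, 0, 0, 0, 0, 0],
])

```text
time_s: 73.93
tool_pos: [0.5477, 0.1263, 0.1391]
tool_rot: [179.6, -0.2, 168.8]
force: [-3.7, 10.0, 0.3]
grip_width: 0.0215
```

```bash
python3 plan.py 549.6 127.6 138 168.5 1
```

```text
t 73.9 at [547.7 126.3 139.1] [179.6  -0.2 168.8] F [-3.7 10.   0.3] w 21.5
shift cm [-0.16  0.16  0.11] turn [ 0.35 -0.19  0.25] | per row [-0.163  0.163  0.111] [ 0.35 -0.19  0.25]
```

Call:
drive_tool([
  [0, -0.2, 0, 0, 0, 0, 0],
  [0, -0.2, 0, 0, 0, 0, 0],
  [0, 0, 0, 0, 0, 0, 0],
  [0, 0, 0, 0, 0, 0, 0],
])

```text
time_s: 74.27
tool_pos: [0.5475, 0.126, 0.1391]
tool_rot: [179.4, -0.1, 168.9]
force: [-0.7, 16.8, -4.3]
grip_width: 0.0213
```

```bash
python3 plan.py 549.6 127.6 138 168.5 1
```

```text
t 74.3 at [547.5 126.  139.1] [ 1.794e+02 -1.000e-01  1.689e+02] F [-0.7 16.8 -4.3] w 21.3
shift cm [-0.18  0.2   0.12] turn [ 0.6  -0.1   0.39] | per row [-0.176  0.201  0.115] [ 0.6  -0.1   0.39]
```

Call:
drive_tool([
  [0, 0.2, 0, 0, 0, 0, 0],
  [0, 0.1, 0, 0, 0, 0, 0.5],
  [0, 0, 0, 0, 0, 0, 0.5],
  [0, 0, 0, 0, 0, 0, 0.5],
  [0, 0, 0, 0, 0, 0, 0.6],
  [0, 0, 0, 0, 0, 0, 0.6],
  [0, 0, -1.5, 0, 0, 0, 0.8],
  [0, 0, -2.5, 0, 0, 0, 0.8],
  [0, 0, -2.5, 0, 0, 0, 0.8],
  [0, 0, -2.5, 0, 0, 0, 0.8],
  [0, 0, -2, 0, 0, 0, 0.8],
  [2, -2, 0, 0, 0, 0, 0.8],
  [2, -2, 0, 0, 0, 0, 0.8],
  [2, -2, 0, 0, 0, 0, 0.8],
  [2, -2, 0, 0, 0, 0, 0.8],
  [0, 0, 0, 0, 0, 0, 0.8],
  [0, 0, 0, 0, 0, 0, 0.8],
  [0, 0, 0, 0, 0, 0, 0.8],
])

```text
time_s: 75.77
tool_pos: [0.4554, 0.0572, 0.2496]
tool_rot: [179.9, 0.1, 168.5]
force: [-0.1, 0.4, 0.1]
grip_width: 0.0694
```

```bash
python3 - <<'E'
from h import *
s=env.read_camera("scene"); cv2.imwrite("pics/s7.png",s["img"]); crop(s,240,150,400,270,4.5,"s7z")
s=env.read_camera("top"); cv2.imwrite("pics/t8.png",s["img"]); crop(s,270,140,400,230,6,"t8z")
E
python3 plan.py 470 300 260 168.5
```

```text
t 75.9 at [455.6  57.7 249.3] [180.    0.  168.6] F [ 0.3  0.9 -0.6] w 69.6
shift cm [ 3.38 24.03 -1.06] turn [0.01 0.05 0.1 ] | per row [ 3.377 24.034 -1.064] [0.01 0.05 0.1 ]
```

View pics/s7z.png

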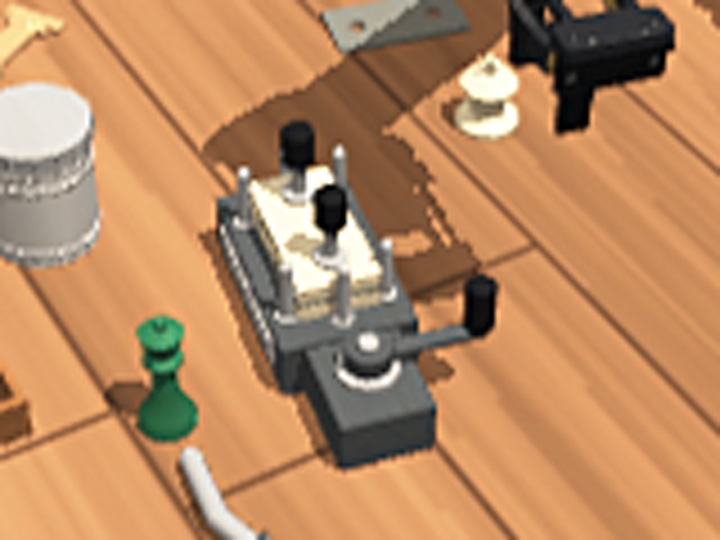

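View pics/t8.png

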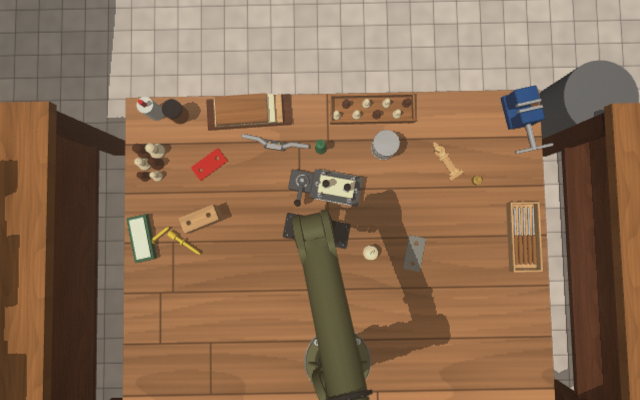

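View pics/t8z.png

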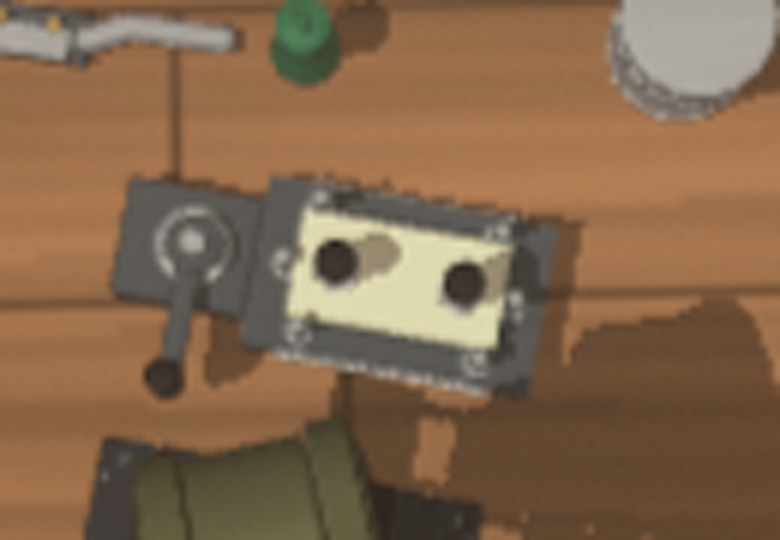

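```bash
python3 - <<'E'
from h import *
c=env.read_camera("top")
f=lambda u,v:(270+(u+.5)/6-.5,140+(v+.5)/6-.5)
k=ray(c,f(163,377),.104)*1000; p=ray(c,f(192,240),.065)*1000
for pv in (p,np.array([626.2,111.0])): print(k,pv,np.degrees(np.arctan2(*(k-pv)[::-1]))-78.45)
E
```

```text
[548.32653032 125.8965788 ] [628.81517661 110.64291631] 90.81895402282795
[548.32653032 125.8965788 ] [626.2 111. ] 90.72059796644062
```

The lever measures about 90° (locked), the pins are seated and the arm is clear.

```bash
python3 -c "
from cell import env
print(env.sign_off()); print(env.get_obs()['time_s'])"
```

```text
the job is handed in; nothing more can be done
None
the job is handed in; nothing more can be done
```

The pad is made up and the job is handed in, at about 76 s of the 210 s allowed. Two cream blanks were out. They lie flat in the jig with one grey separator between them, and the spare separator is still in its starting place on the bench.

- **Lever open:** I swung it to the open stop before loading, and felt the stop at about 19 N.
- **Pins:** With the lever still open, both went in with almost no side force. Each stopped at its expected height with about 4 N of contact, so I take the collars to be resting on the top blank.
- **Lever locked:** I turned it to the locked stop last, where the force rose to about 17 N without further movement. The top camera puts it at about 91° from open, so it is at the locked stop within measurement error.
- **Last pictures:** The blanks are square between the posts, both pins are in, the bystanders are where they started and the arm is clear.

**One thing is not as it started:** the two yellow look-alike pins toppled early in the run and now lie on the bench. They had already shifted between two pictures taken before the arm first moved, and nothing I measured showed the arm touching them. I left them as they fell.

The wrist camera reads about 1–2 mm off sideways. I corrected for this by lining up each plate and pin against the jig in the same picture.

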